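# Dry-fit a stepped plinth in the glue-up jig

### The job

Dry-fit a stepped plinth in the glue-up jig: take the sanding block out of the jig's shallow pocket and set it flat on the bench clear of the jig, lay the base board flat in the pocket, then set the stop block over the rail and slide it towards the base until the spring balls click into it and it locks the base in. On the locked base stack every tier that is there, the widest and longest first and the smallest last, each one flat, centred, and square with the base, and finally stand the turned foot upright in the middle of the top tier. Leave the pliers, the marking gauge and the paint brush where they lie.

Things in the scene. Friction and masses are not known exactly. Their poses are not given: they have to be found in the camera images.
- jig: Glue-up jig fixed on the bench: plywood board 265x112x6 mm. Origin under the board, on its centre line; x runs from the rail (-x half, nearer the robot) to the pocket (+x half), z up. The pocket lies between two low side walls (inner faces 36 mm either side of the centre line, 98 mm over all) and a far wall (inner face at x = 117 mm); wall tops are 17 mm above the bench. Its near end is open.
- pocket (a point): Middle of the pocket on its floor (6 mm above the bench), 40 mm from the jig's origin along its x. Axes as the jig's. The base belongs here, its long side along the jig's x, with 2 mm of play all round; the walls flare at the top.
- rail_entry (a point): Point on top of the rail (22 mm above the bench) near its free end, 108 mm from the jig's origin along -x; axes as the jig's. Set the stop block over the rail here, then slide it along +x. The rail is an aluminium bar 20 mm wide with rounded upper edges, x = -130 to -45 mm.
- stop_home (a point): Where stop_point lies when the stop block is locked: on top of the rail, 51 mm along +x from rail_entry. A sprung steel ball sticks out 4.5 mm each side of the rail here. Pushing the block past them takes 2 to 4 N, from 25 mm before home on; then they snap into its notches (1.5 mm of play). The locked block's face is 2 mm from the base's end; if the base lies too near, the block pushes it along.
- stop_block: Wooden saddle 40 mm long (own x), 56 mm wide (own y), 26 mm high, with a grip on top 36 mm long and 22 mm wide across y, from 26 to 58 mm above the underside. Origin at the centre of the underside. A groove 25 mm wide and 12 mm deep runs underneath along own x and fits over the rail; on it the underside is 10 mm above the bench. Alike both ways round.
- stop_point (a point): Point of the stop block on the groove's ceiling, 12 mm above the block's underside, in its middle.
- base: Base board of the plinth, pale wood, 68 mm wide (own x), 150 mm long (own y), 26 mm thick. Origin at the centre of the underside. Seated in the pocket its top is 32 mm above the bench and it stands 15 mm proud of the walls.
- tier_long: Tier of the plinth: rectangular block 60 mm wide (own x), 110 mm long (own y), 32 mm thick. Origin in its very middle; alike either way up. Always there.
- tier_mid: Tier: rectangular block 52 mm wide (own x), 84 mm long (own y), 18 mm thick. Origin in its very middle; alike either way up. May be absent.
- tier_short: Tier: rectangular block 44 mm wide (own x), 60 mm long (own y), 28 mm thick. Origin in its very middle; alike either way up. May be absent.
- tier_round: Smallest tier: round wooden disc 41 mm across, 28 mm thick. Origin in its very middle; alike either way up. May be absent.
- foot: Turned wooden furniture foot standing upright beside the jig (not the two spare ones fixed at the bench's far edge), 50 mm across at its belly, 86 mm tall. Origin at the centre of the underside. Its widest ring, the place to grip it, is 50 mm above the underside; from there it narrows to 40 mm across at the top and 33 mm at the underside.
- sanding_block: Cork sanding block, 63 mm wide (own x), 111 mm long (own y), 36 mm high, left lying in the pocket with its long side along the jig. Origin at the centre of the underside.
- marking_gauge: Wooden marking gauge 200 mm long, lying beyond the jig; bystander.
- pliers: Pliers 170 mm long, lying beyond the jig; bystander.
- paint_brush: Paint brush 205 mm long, lying beyond the jig; bystander.
Things that resemble listed ones, but are neither listed nor needed, are in the scene too. What is shaped like the stop_block but green, pink or red is not meant.

How it is judged:
By the outcome, as a careful person would: the job done as asked, in the order asked, and still so for the second after the job is handed in, with the robot touching nothing.
Of tier_mid, tier_short, tier_round only 1 to 3 are there at a start; the rules pass over those that are not, and their reading is None.
At some moment in a run one of tier_long, tier_mid, tier_short, tier_round may be knocked a few centimetres aside while the robot is not near it.
Once in a run the grip may slacken for a moment while it holds something.
It also fails if it takes over 210 s, if anything falls off the work surface, if the arm or the gripper's body presses on something with over 40 N, if the wrist force passes 120 N, or if a joint passes its speed limit or range.

### The arm

A 7-joint arm with a two-finger parallel gripper is mounted at the origin on the work surface; the furniture and walls round the work are solid. World frame = base frame: x ahead of the robot, y to its left, z up, the work surface at z = 0. Lengths are in m, angles in rad, forces in N, time in s.
With the tool pointing down it reaches from about 0.425 to 0.925 m from the base axis. Payload 6.8 kg.
Tool frame: the origin (TCP) lies midway between the tips of the shut fingers; the grasp point (between the pads) lies 19 mm behind it (bot.grasp_offset is the distance from the TCP to the grasp point, in m); z points along the fingers, x is the direction in which the jaws open and shut, and the axes are right-handed (so a half turn about z gives the same grasp; the last joint's range is limited). The gripper opens to 85 mm and grips with 20 to 120 N. Pads are 22 mm wide; open, the fingers measure 114 mm over their backs; the gripper's body (76 mm by 85 mm) begins 54 mm behind the grasp point. The pads swing forward as they close: fully open they stand 13 mm farther back than shut.
Start: joints at [-1.437, 0.477, 0.022, 1.555, -0.011, 1.109, -0.083], TCP at [0.162, 0.655, 0.231] pointing down, gripper open.
Joint ranges: [-2.96, 2.96], [-0.34, 2.1], [-1.41, 1.46], [0.24, 2.44], [-1.37, 4.51], [0.17, 1.92], [-2.96, 2.96]. Speed limits (rad/s): [2.39, 2.39, 3.14, 3.14, 3.14, 3.14, 3.14].

### API

Orientations are given as a unit quaternion [w, x, y, z].
In Python, from station import bot, imaging gives the robot as it stands. The module is installed in compiled form; this text tells all that it offers.
- The arm moves only by the tool apply_moves, never from a script. Its argument "increments" is a list of rows, each a list of 7 numbers: the shift along the tool's x, y, z in mm, then the turn, a rotation vector about the tool's x, y, z in degrees, then the closure, from -1 (fully open) to 1 (shut). In form: [[dx, dy, dz, rx, ry, rz, grip], ...]. A call has exactly 8 rows; each row shifts and turns the pose as measured when the row begins, along the tool's axes as they then stand; what a row does not reach is not made up. A row lasts 1/8 s, in which the tool goes at most 62.5 mm and 10.7 degrees, less where a joint would pass 70% of its speed; a pose out of reach is approached as far as the arm can. A call with a gripper value outside its range is refused whole. The fingers move at their own pace and stop on an object; "grip_force" is the grip in N (left out, the last holds). Time passes only in rows, so rows that do not move let the fingers close, or fill a call up. It gives the time, the measured TCP pose, the force and the opening at its end, in the units of the state.
- bot.get_obs(): the state, without advancing time (a new reading comes with each control period).
- imaging.read_camera(name): name is "scene" or "top"; returns the picture (384x512x3 uint8, red, green, blue); there is no depth.
- imaging.get_calibration(name): a dict with "K" (3x3 intrinsics, pixels), "extrinsics" (4x4, takes a point from camera to world coordinates). Camera axes: x right, y down, z forward; pixel columns grow to the right and rows downward; lengths in m; the calibration is good to about 2 mm. A picture is of the moment at which its call begins. get_calibration takes no time and is no camera call.
- bot.hand_in(): hands the job in, once; it reports no verdict.
The state is a dict: "t": time; "q": joint angles; "joint_vel": joint speeds; "joint_torque": joint torques, N m; "eef_pos": TCP position; "tool_rot": TCP orientation; "contact_force": force on the tool from outside, world axes, zero at the start; "torque": the same for the moment, N m; "gripper_width": opening from 0.0 (shut) to 1.0 (fully open).
Only numpy, scipy, OpenCV 4.12 (cv2) and the standard library are available. Lean on these libraries where they do the work, as an engineer would, in place of code of your own. Each camera call takes 0.05 s, during which the arm holds its last target.

## Working session

There is one attempt and no reset: what is moved stays moved. The work goes in short steps, Python scripts to look and compute and a tool call to move; the robot and the scene stay as the last step left them, time stands still between calls to the robot, and variables do not carry over. Pictures are saved under pics/ and viewed, and the job is handed in when it is done.

Besides the shell and the picture viewer there is one more tool, called after "Call:" as name([rows], argument=value, ...), one row to a line, values as JSON. apply_moves: Moves the arm, as the interface text tells. Its arguments: {"type":"object","properties":{"increments":{"type":"array","items":{"type":"array","items":{"type":"number"}}},"grip_force":{"type":"number"}},"required":["increments"]}

```bash
mkdir -p pics; cat > h.py <<'E'
import numpy as np, cv2
from station import bot, imaging
def snap(n,f):
    im=imaging.read_camera(n); cv2.imwrite('pics/'+f,cv2.cvtColor(im,cv2.COLOR_RGB2BGR)); return im
def ray(n,u,v):
    c=imaging.get_calibration(n); K=np.array(c['K']);E=np.array(c['extrinsics'])
    d=E[:3,:3]@np.linalg.solve(K,[u,v,1.]); return E[:3,3],d
def onz(n,u,v,z):
    o,d=ray(n,u,v); return o+d*(z-o[2])/d[2]
def proj(n,p):
    c=imaging.get_calibration(n); K=np.array(c['K']);E=np.array(c['extrinsics'])
    q=K@(E[:3,:3].T@(np.array(p)-E[:3,3])); return q[:2]/q[2]
E
python3 - <<'E'
from h import *
for n in('scene','top'):
    im=snap(n,n+'0.png'); c=imaging.get_calibration(n); print(np.round(c['K'],1).tolist(),np.round(c['extrinsics'],3).tolist())
print(bot.get_obs(), bot.grasp_offset)
E
```

```text
[[372.9, 0.0, 257.1], [0.0, 372.9, 191.4], [0.0, 0.0, 1.0]] [[0.856, -0.311, 0.414, 0.041], [-0.517, -0.487, 0.704, -0.921], [-0.017, -0.816, -0.578, 0.734], [0.0, 0.0, 0.0, 1.0]]
[[381.1, 0.0, 255.8], [0.0, 381.1, 195.8], [0.0, 0.0, 1.0]] [[-0.019, -0.991, 0.136, 0.344], [-1.0, 0.022, 0.021, -0.077], [-0.024, -0.136, -0.99, 1.494], [0.0, 0.0, 0.0, 1.0]]
{'t': 0.1, 'q': array([-1.43706249,  0.47770026,  0.02233542,  1.5563523 , -0.01151847,
        1.10930235, -0.08313126]), 'joint_vel': array([-0.00037781, -0.00112127,  0.00129377, -0.0017696 , -0.00114028,
       -0.00095508,  0.00054199]), 'joint_torque': array([ 4.76159767e-03, -5.97763145e+01,  1.61341891e+00, -2.81954437e+01,
        1.27798511e-02,  5.02995565e-03,  1.76347368e-05]), 'eef_pos': array([0.16152434, 0.65483752, 0.23043443]), 'tool_rot': array([ 5.41824624e-04,  7.87240540e-01,  6.16645493e-01, -6.11830140e-04]), 'contact_force': array([-0.47245683,  0.6879341 ,  0.42244011]), 'torque': array([ 0.03638696,  0.01610124, -0.00874207]), 'gripper_width': 1.0020871032147467} 0.0187
```

```bash
python3 -c "
import cv2
for n in ('scene','top'):
    cv2.imwrite(f'pics/{n}0b.png',cv2.resize(cv2.imread(f'pics/{n}0.png'),(800,600),interpolation=cv2.INTER_CUBIC))"
```

```text
(no output)
```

View pics/scene0b.png

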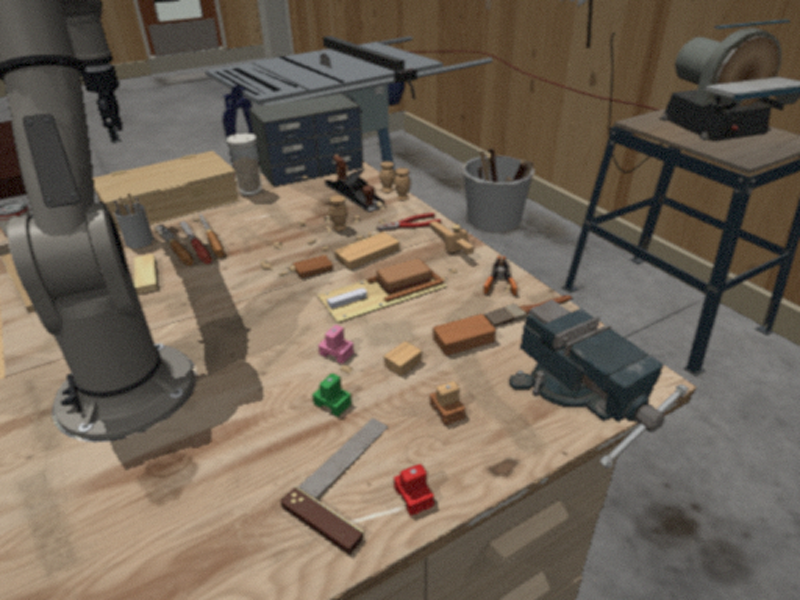

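View pics/top0b.png

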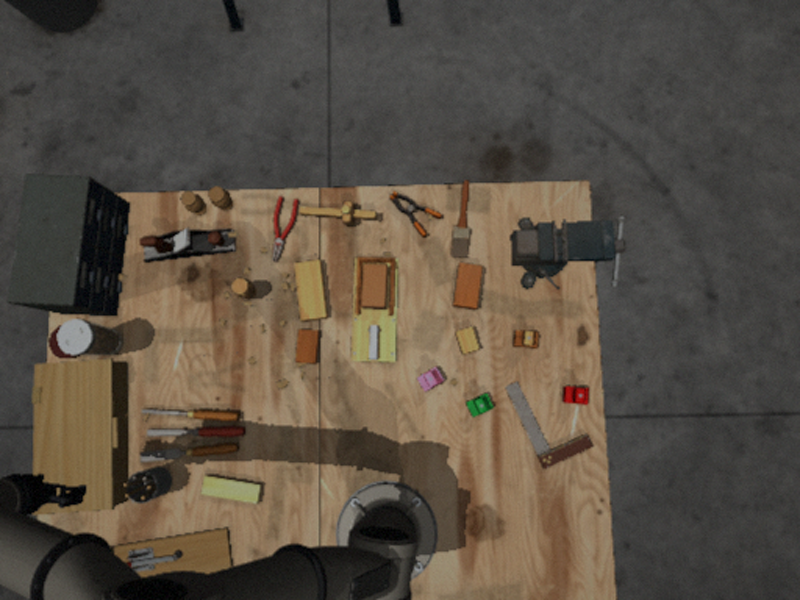

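```bash
python3 -c "
import cv2
a=cv2.imread('pics/top0.png')[110:270,130:400];cv2.imwrite('pics/top0c.png',cv2.resize(a,None,fx=2.95,fy=2.95,interpolation=cv2.INTER_CUBIC))
a=cv2.imread('pics/scene0.png')[100:270,160:390];cv2.imwrite('pics/scene0c.png',cv2.resize(a,None,fx=3.4,fy=3.4,interpolation=cv2.INTER_CUBIC))"
```

```text
(no output)
```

View pics/top0c.png

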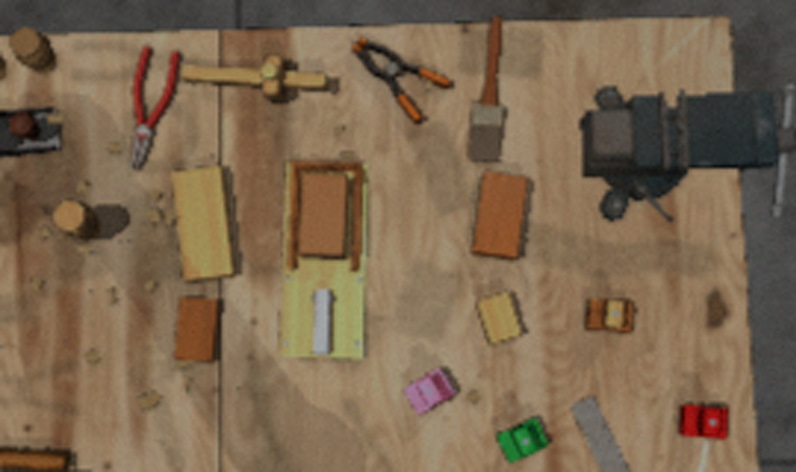

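View pics/scene0c.png

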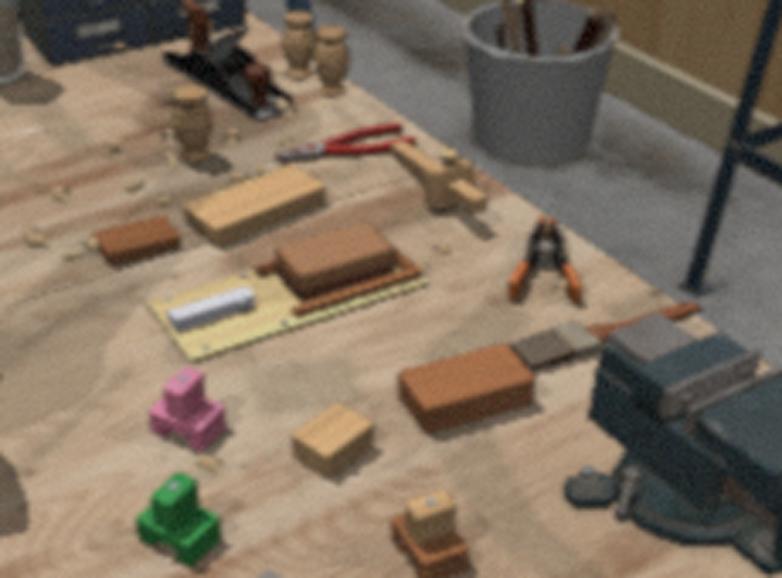

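```bash
cat > meas.py <<'E'
from h import *
def c2f(u,v): return 130+u/2.95,110+v/2.95
E
python3 - <<'E'
from meas import *
im=cv2.cvtColor(cv2.imread('pics/top0.png'),cv2.COLOR_BGR2HSV)
for n,(u,v) in dict(long=(503,213),mid=(198,328),short=(501,317),base=(203,225),sand=(323,213),board=(345,310),stop=(595,315),bench=(430,300),bench2=(560,270),foot=(70,215),wall=(293,230)).items():
    a,b=c2f(u,v); p=im[int(b)-1:int(b)+2,int(a)-1:int(a)+2].reshape(-1,3); print(n,(round(a,1),round(b,1)),p.mean(0).round(),p.std(0).round(),onz('top',a,b,0.03).round(3))
a,b=190*.64,355*.64; print(onz('top',a,b,0))
E
python3 -c "
import cv2
a=cv2.imread('pics/top0.png')[160:280,70:200];cv2.imwrite('pics/top0d.png',cv2.resize(a,None,fx=5,fy=5,interpolation=cv2.INTER_CUBIC))"
```

```text
long (300.5, 182.2) [ 12. 170. 138.] [0. 2. 2.] [ 0.595 -0.22   0.03 ]
mid (197.1, 221.2) [ 12. 180. 127.] [0. 3. 2.] [0.451 0.183 0.03 ]
short (299.8, 217.5) [ 21. 125. 160.] [1. 4. 1.] [ 0.458 -0.213  0.03 ]
base (198.8, 186.3) [ 22. 122. 160.] [1. 2. 1.] [0.588 0.176 0.03 ]
sand (239.5, 182.2) [ 14. 146. 141.] [0. 2. 1.] [0.6   0.017 0.03 ]
board (246.9, 215.1) [ 31.  90. 163.] [2. 2. 2.] [ 0.471 -0.01   0.03 ]
stop (331.7, 216.8) [ 12. 182. 113.] [0. 3. 9.] [ 0.458 -0.335  0.03 ]
bench (275.8, 211.7) [ 17.  81. 143.] [1. 2. 3.] [ 0.482 -0.121  0.03 ]
bench2 (319.8, 201.5) [ 16.  94. 145.] [1. 3. 6.] [ 0.518 -0.292  0.03 ]
foot (153.7, 182.9) [ 16. 133. 156.] [1. 3. 3.] [0.605 0.354 0.03 ]
wall (229.3, 188.0) [ 13. 168. 105.] [ 1. 10. 19.] [0.578 0.057 0.03 ]
[0.43607106 0.48688029 0.        ]
```

View pics/top0d.png

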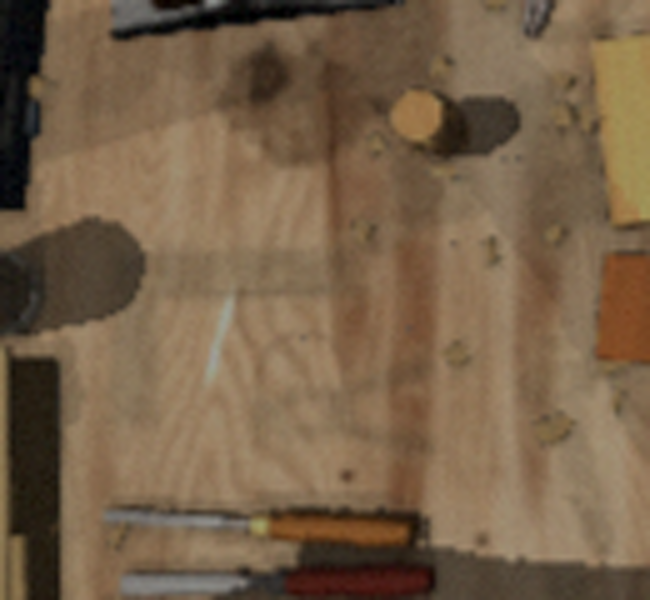

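```bash
cat > meas.py <<'E'
from h import *
S=4
def c2f(u,v): return 130+u/2.95,110+v/2.95
def rect(im,cam,u,v,z,lo,hi,r=30):
    """connected HSV mask around pixel; contour unprojected to plane z; min area rect"""
    u0,v0=int(u)-r,int(v)-r
    c=im[v0:v0+2*r,u0:u0+2*r]
    b=cv2.resize(c,None,fx=S,fy=S,interpolation=cv2.INTER_CUBIC)
    m=cv2.inRange(cv2.cvtColor(b,cv2.COLOR_RGB2HSV),lo,hi)
    m=cv2.morphologyEx(cv2.morphologyEx(m,cv2.MORPH_OPEN,np.ones((7,7))),cv2.MORPH_CLOSE,np.ones((9,9)))
    n,l=cv2.connectedComponents(m); k=l[int((v-v0)*S),int((u-u0)*S)]
    if k==0: print('no mask'); return None
    cs,_=cv2.findContours((l==k).astype(np.uint8),cv2.RETR_EXTERNAL,cv2.CHAIN_APPROX_NONE)
    ct=max(cs,key=cv2.contourArea)[:,0,:].astype(float)
    px=(ct+.5)/S-.5+[u0,v0]
    P=np.array([onz(cam,a,b_,z)[:2] for a,b_ in px])
    (cx,cy),(w,h),an=cv2.minAreaRect((P*1000).astype(np.float32))
    if w>h: an+=90; w,h=h,w
    # an: direction of short side (own x); long side an+90
    an=(an+90)%180-90
    return np.array([cx,cy]),(w,h),an,P
def rectpx(p): return p
E
python3 - <<'E'
from meas import *
im=cv2.cvtColor(cv2.imread('pics/top0.png'),cv2.COLOR_BGR2RGB)
for n,u,v,z,lo,hi in [('long',300.5,182.2,.032,(9,135,118),(15,255,255)),('mid',197,221,.018,(9,140,110),(15,255,255)),('short',299.8,217.5,.028,(18,105,140),(30,255,255)),('base',198.8,186.3,.026,(18,105,140),(30,255,255)),('sand',239.5,182.2,.042,(11,120,126),(17,165,255)),('board',246.9,215,.006,(24,70,120),(40,255,255)),('foot',153.7,182.9,.086,(12,100,130),(25,255,255)),('stop',331.7,216.8,.026,(9,120,85),(30,255,255))]:
    r=rect(im,'top',u,v,z,lo,hi)
    if r: print(n,r[0].round(1),np.round(r[1],1),round(r[2],1))
E
```

```text
long [ 595.4 -214.7] [ 57.4 106.8] 80.5
mid [452.  190.1] [48.7 81.1] 86.9
short [ 458.2 -209.3] [41.2 58.2] -73.6
base [593.8 180.5] [ 63.9 146.9] -83.3
sand [598.9  18.7] [ 55.4 102.6] 86.5
board [477.3 -10.8] [ 46.9 136. ] 88.0
foot [595.8 340.9] [35.4 35.4] -1.3
stop [ 458.4 -354.6] [44.  58.7] -6.8
```

```bash
cat >> meas.py <<'E'
def edge(im,cam,A,B,z,half=.009,n=40,trim=.12,step=.0005):
    """A,B world xy of approx edge; returns (pt,dir,rms) of the fitted edge"""
    A,B=np.array(A,float),np.array(B,float); d=(B-A)/np.linalg.norm(B-A); nr=np.array([-d[1],d[0]])
    g=im.astype(np.float32)
    s=np.arange(-half,half+1e-9,step); T=np.linspace(trim,1-trim,n)
    pts=[]
    for t in T:
        q=A+(B-A)*t
        uv=np.array([proj(cam,[*(q+nr*x),z]) for x in s],np.float32)
        pr=cv2.remap(g,uv[None,:,0],uv[None,:,1],cv2.INTER_CUBIC)[0]
        pr=cv2.GaussianBlur(pr,(1,5),1.2) if 0 else pr
        gr=np.linalg.norm(np.gradient(pr,axis=0),axis=1)
        k=int(np.argmax(gr))
        w=slice(max(0,k-4),k+5); x=(s[w]*gr[w]).sum()/gr[w].sum()
        pts.append(q+nr*x)
    pts=np.array(pts)
    keep=np.ones(len(pts),bool)
    for _ in range(4):
        vx,vy,x0,y0=cv2.fitLine((pts[keep]*1000).astype(np.float32),cv2.DIST_HUBER,0,.01,.01).ravel()
        r=np.abs((pts*1000-[x0,y0])@np.array([-vy,vx])); keep=r<max(1.0,1.5*np.median(r))
    v=np.array([vx,vy]); v=v if v@d>0 else -v
    return np.array([x0,y0]),v,np.sqrt((r[keep]**2).mean()),keep.mean()
def ang(v): return np.degrees(np.arctan2(v[1],v[0]))
def inter(a,b): 
    t=np.linalg.solve(np.array([a[1],-b[1]]).T,b[0]-a[0]); return a[0]+a[1]*t[0]
def box(im,cam,c,phi,L,W,z,half=.009):
    """c mm centre, phi deg of long axis. returns centre, phi, sizes, rms"""
    for _ in range(2):
        p=np.radians(phi); ux=np.array([np.cos(p),np.sin(p)]); uy=np.array([-ux[1],ux[0]]); c=np.array(c,float)
        E=[]
        for a,b in(((1,1),(-1,1)),((1,-1),(-1,-1)),((1,1),(1,-1)),((-1,1),(-1,-1))):
            q=[(c+ux*s*L/2+uy*t*W/2)/1000 for s,t in(a,b)]
            E.append(edge(im,cam,*q,z,half))
        K=[inter(E[i],E[j]) for i,j in((0,2),(0,3),(1,2),(1,3))]
        c=np.mean(K,0); dv=-(E[0][1]+E[1][1]); phi=ang(dv)
    l=np.linalg.norm(K[0]+K[2]-K[1]-K[3])/2; w=np.linalg.norm(K[0]+K[1]-K[2]-K[3])/2
    return c,phi,(l,w),[round(ang(e[1])%180,1) for e in E],[round(float(e[2]),2) for e in E],np.array(K)
E
python3 - <<'E'
from meas import *
im=cv2.cvtColor(cv2.imread('pics/top0.png'),cv2.COLOR_BGR2RGB)
cr=[onz('top',*c2f(*p),.006)[:2]*1000 for p in((290,160),(367,163),(281,357),(363,357))]
c=np.mean(cr,0);print(c)
r=box(im,'top',c,-2.5,265,112,.006);print('jig',*r[:5],sep=' ')
for n,c,phi,L,W,z in[('long',(595.4,-214.7),-9.5,110,60,.032),('mid',(452,190),-3.1,84,52,.018),('short',(458,-209),16.4,60,44,.028),('base',(594,180.5),6.7,150,68,.026),('sand',(599,18.7),-3.5,111,63,.042)]:
    r=box(im,'top',c,phi,L,W,z); print(n,r[0].round(1),round(r[1],2),np.round(r[2],1),r[3],r[4])
E
```

```text
[543.20599876  16.31442975]Traceback (most recent call last):
  File "<stdin>", line 5, in <module>
  File "meas.py", line 55, in box
    E.append(edge(im,cam,*q,z,half))
             ~~~~^^^^^^^^^^^^^^^^^^
  File "meas.py", line 31, in edge
    uv=np.array([proj(cam,[*(q+nr*x),z]) for x in s],np.float32)
                 ~~~~^^^^^^^^^^^^^^^^^^^
  File "h.py", line 11, in proj
    c=imaging.get_calibration(n); K=np.array(c['K']);E=np.array(c['extrinsics'])
ValueError: time passes only in moves, steps and waits
```

```bash
python3 - <<'E'
import pickle
from station import imaging
pickle.dump({n:dict(imaging.get_calibration(n)) for n in('scene','top')},open('cal.pkl','wb'))
E
sed -i 's/^from station import bot, imaging/from station import bot, imaging\nimport pickle,os\nCAL=pickle.load(open("cal.pkl","rb"))/; s/imaging.get_calibration(n)/CAL[n]/' h.py
cat > t1.py <<'E'
from meas import *
im=cv2.cvtColor(cv2.imread('pics/top0.png'),cv2.COLOR_BGR2RGB)
cr=[onz('top',*c2f(*p),.006)[:2]*1000 for p in((290,160),(367,163),(281,357),(363,357))]
c=np.mean(cr,0);print(c)
r=box(im,'top',c,-2.5,265,112,.006);print('jig',*r[:5],sep=' ')
for n,c,phi,L,W,z in[('long',(595.4,-214.7),-9.5,110,60,.032),('mid',(452,190),-3.1,84,52,.018),('short',(458,-209),16.4,60,44,.028),('base',(594,180.5),6.7,150,68,.026),('sand',(599,18.7),-3.5,111,63,.042)]:
    r=box(im,'top',c,phi,L,W,z); print(n,r[0].round(1),round(r[1],2),np.round(r[2],1),r[3],r[4])
E
python3 t1.py
```

```text
[543.20599876  16.31442975]
jig [545.1434    19.721859] -3.7998257 (np.float32(263.70227), np.float32(103.21668)) [np.float32(173.4), np.float32(179.0), np.float32(84.1), np.float32(88.7)] [2.38, 0.34, 1.49, 0.37]
long [ 592.5 -217.5] -9.26 [115.2  72. ] [np.float32(171.5), np.float32(170.0), np.float32(83.3), np.float32(80.1)] [0.53, 0.44, 0.48, 0.47]
mid [452.4 185. ] -1.93 [86.2 60.6] [np.float32(176.2), np.float32(179.9), np.float32(77.9), np.float32(81.2)] [0.68, 0.37, 0.9, 0.54]
short [ 459.3 -211. ] 14.57 [55.9 55.3] [np.float32(15.6), np.float32(13.6), np.float32(103.1), np.float32(105.3)] [0.51, 0.64, 0.5, 0.51]
base [593.4 180.3] 6.23 [146.  65.] [np.float32(5.8), np.float32(6.6), np.float32(96.3), np.float32(97.6)] [0.45, 0.38, 0.49, 0.43]
sand [596.8  18.8] -3.58 [115.5  57.6] [np.float32(175.9), np.float32(176.9), np.float32(90.1), np.float32(84.2)] [0.47, 0.38, 0.5, 0.53]
```

```bash
sed -i 's/,L,W,z); print/,L,W,z,.005); print/' t1.py; python3 t1.py; python3 -c "
import cv2
a=cv2.imread('pics/top0.png')[155:240,215:265];cv2.imwrite('pics/top0e.png',cv2.resize(a,None,fx=7,fy=7,interpolation=cv2.INTER_CUBIC))"
```

```text
[543.20599876  16.31442975]
jig [545.1434    19.721859] -3.7998257 (np.float32(263.70227), np.float32(103.21668)) [np.float32(173.4), np.float32(179.0), np.float32(84.1), np.float32(88.7)] [2.38, 0.34, 1.49, 0.37]
long [ 592.9 -211.8] -8.87 [114.2  61.2] [np.float32(171.5), np.float32(170.8), np.float32(81.1), np.float32(80.7)] [0.64, 0.44, 0.4, 0.3]
mid [452.8 189.8] -5.2 [85.9 50.1] [np.float32(175.5), np.float32(174.1), np.float32(77.5), np.float32(82.5)] [0.48, 0.67, 0.73, 0.44]
short [ 457.8 -206.7] 15.27 [55.5 46.5] [np.float32(14.0), np.float32(16.5), np.float32(108.9), np.float32(105.7)] [0.47, 0.46, 0.4, 0.45]
base [593.5 180.1] 6.23 [146.1  64.7] [np.float32(6.1), np.float32(6.4), np.float32(96.9), np.float32(97.0)] [0.57, 0.34, 0.47, 0.5]
sand [596.8  18.6] -3.85 [115.2  57.6] [np.float32(175.7), np.float32(176.6), np.float32(90.1), np.float32(84.4)] [0.44, 0.47, 0.44, 0.46]
```

View pics/top0e.png

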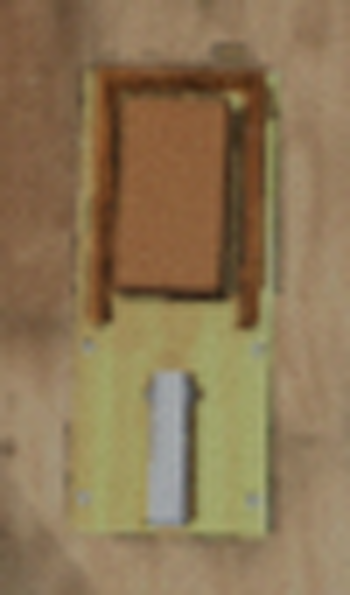

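```bash
cat > t2.py <<'E'
from meas import *
im=cv2.cvtColor(cv2.imread('pics/top0.png'),cv2.COLOR_BGR2RGB)
f=lambda u,v,z: onz('top',215+(u+.5)/7-.5,155+(v+.5)/7-.5,z)[:2]
def m(name,a,b,z,h=.005,trim=.1):
    A,B=f(*a,z),f(*b,z); e=edge(im,'top',A,B,z,h,trim=trim); print(name,'init',(A*1000).round(1),(B*1000).round(1),'fit',e[0].round(1),round(float(ang(e[1])),2),round(float(e[2]),2),e[3]); return e
L=m('left',(72,525),(84,75),.006)
R=m('right',(270,525),(278,75),.006)
N=m('near',(72,532),(270,532),.006)
F=m('far',(85,67),(278,67),.006)
for e in [L,R]: e[1][:]=e[1]
print([inter(a,b).round(1) for a in(L,R) for b in(N,F)])
a=m('railL',(148,520),(155,375),.022,.004); b=m('railR',(187,520),(191,375),.022,.004)
c=m('railN',(150,523),(186,523),.022,.004)
d=m('railF',(155,372),(190,372),.022,.004)
print([inter(x,y).round(1) for x in(a,b) for y in(c,d)])
w=[m('wallRin',(245,310),(252,100),.017,.003),m('wallLin',(108,310),(116,100),.017,.003),m('wallFin',(118,88),(250,88),.017,.003)]
E
python3 t2.py
```

```text
left init [418.3  78.1] [674.1  69.3] fit [519.5  77.1] -3.18 0.49 0.575
right init [416.1 -32.3] [671.4 -41.4] fit [536.6 -32.7] -1.71 0.27 0.75
near init [414.4  78.1] [412.2 -32.2] fit [413.2  27.7] -91.41 0.34 0.7
far init [678.7  68.7] [676.1 -41.5] fit [676.9  11.7] -95.82 1.29 0.675
[array([414.6,  82.9], dtype=float32), array([682.6,  68.1], dtype=float32), array([411.8, -29. ], dtype=float32), array([671.9, -36.7], dtype=float32)]
railL init [419.4  34.5] [499.6  29.6] fit [451.   33.4] -5.16 0.48 0.7
railR init [419.  13.] [499.2   9.6] fit [454.6  13.8] -2.01 0.35 0.9
railN init [417.7  33.4] [417.3  13.5] fit [416.1  22.7] -89.14 0.38 0.95
railF init [501.3  29.6] [500.9  10.2] fit [502.4  19.3] -91.35 0.14 0.85
[array([415.9,  36.6], dtype=float32), array([502.6,  28.7], dtype=float32), array([416.2,  15.1], dtype=float32), array([502.2,  12.1], dtype=float32)]
wallRin init [535.5 -20.8] [654.9 -26.7] fit [591.9 -22.5] -1.63 0.38 0.875
wallLin init [537.2  55.9] [656.8  50.2] fit [592.5  51.2] -2.95 0.18 0.9
wallFin init [663.7  49. ] [661.9 -25.7] fit [660.9  24. ] -91.3 0.25 0.925
```

```bash
python3 -c "
import cv2
a=cv2.imread('pics/scene0.png')[155:210,198:292];cv2.imwrite('pics/scene0e.png',cv2.resize(a,None,fx=8,fy=8,interpolation=cv2.INTER_CUBIC))"
```

```text
(no output)
```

View pics/scene0e.png

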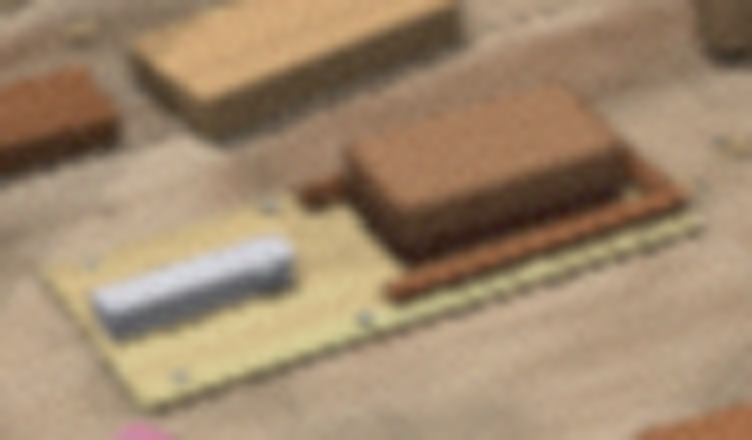

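```bash
cat > t3.py <<'E'
from meas import *
im=cv2.cvtColor(cv2.imread('pics/scene0.png'),cv2.COLOR_BGR2RGB)
f=lambda u,v,z: onz('scene',198+(u+.5)/8-.5,155+(v+.5)/8-.5,z)[:2]
def m(name,a,b,z,h=.005,trim=.1):
    A,B=f(*a,z),f(*b,z); e=edge(im,'scene',A,B,z,h,trim=trim); print(name,'init',(A*1000).round(1),(B*1000).round(1),round(float(ang(B-A)),1),'fit',e[0].round(1),round(float(ang(e[1])),2),round(float(e[2]),2),e[3]); return e
m('left',(40,262),(250,205),.006)
m('right',(152,402),(700,222),.006)
m('near',(42,268),(146,402),.006)
m('railR',(112,314),(295,256),.022,.004)
m('railL',(97,290),(270,238),.022,.004)
for p in((93,262),(270,205),(180,376),(365,319)): print('nail',f(*p,.006)*1000)
im=cv2.cvtColor(cv2.imread('pics/top0.png'),cv2.COLOR_BGR2RGB)
g=lambda u,v,z: onz('top',215+(u+.5)/7-.5,155+(v+.5)/7-.5,z)[:2]
for p in((83,498),(88,346),(252,498),(258,348)): print('nailtop',g(*p,.006)*1000)
E
python3 t3.py
```

```text
left init [416.7  87.4] [513.8  77.9] -5.6 fit [465.6  80.6] -1.8 0.91 0.625
right init [413.6 -28.3] [673.3 -40.2] -2.6 fit [528.  -34.2] -2.99 0.52 0.675
near init [415.6  82.8] [411.6 -27. ] -92.1 fit [413.3  31.7] -92.9 0.5 0.65
railR init [417.9  14.7] [501.3  11.2] -2.4 fit [458.5  13.5] -2.31 1.24 0.8
railL init [420.   33.6] [498.8  28.8] -3.5 fit [456.5  32.4] -1.37 0.52 0.65
nail [436.03743231  75.07578792]
nail [521.22149749  73.14797252]
nail [431.03496446 -18.68914461]
nail [514.29409401 -24.65144381]
nailtop [433.18827132  71.85134407]
nailtop [518.48898648  68.32219886]
nailtop [431.28116635 -22.48872558]
nailtop [515.29617208 -27.28476731]
```

```bash
cat > plan.py <<'E'
from h import *
from scipy.spatial.transform import Rotation as R
import sys
def pose():
    o=bot.get_obs(); w,x,y,z=o['tool_rot']; return np.array(o['eef_pos'])*1000,R.from_quat([x,y,z,w]),o
def tgt(yaw):
    c,s=np.cos(np.radians(yaw)),np.sin(np.radians(yaw)); return R.from_matrix(np.array([[c,s,0],[s,-c,0],[0,0,-1]]).T)
def plan(p,yaw,n=8,grip=-1,start=None):
    P,Q,o=pose()
    if start: P,Q=np.array(start[0],float),tgt(start[1])
    cand=[tgt(yaw),tgt(yaw+180)]
    T=min(cand,key=lambda t:(Q.inv()*t).magnitude())
    rv=(Q.inv()*T).as_rotvec(); d=(np.array(p)-P)/n
    for i in range(n):
        q=Q*R.from_rotvec(rv*i/n)
        print([*[round(float(v),1) for v in q.inv().apply(d)],*[round(float(v),2) for v in np.degrees(rv)/n],grip])
def st():
    P,Q,o=pose(); X=Q.apply([1,0,0]); Z=Q.apply([0,0,1])
    print('t',round(o['t'],2),'pos',P.round(1),'yaw',round(float(np.degrees(np.arctan2(X[1],X[0]))),2),'z',Z.round(4),'F',np.round(o['contact_force'],1),'w',round(o['gripper_width'],3),'q',np.round(o['q'],2))
if __name__=='__main__':
    a=[float(v) for v in sys.argv[1:]]
    st()
    if a: plan(a[:3],a[3],int(a[4]) if len(a)>4 else 8,a[5] if len(a)>5 else -1, (a[6:9],a[9]) if len(a)>9 else None)
E
python3 plan.py 598 18.7 230 86.4 16
```

```text
t 0.1 pos [161.5 654.8 230.4] yaw 76.14 z [-3.0e-04 -1.6e-03 -1.0e+00] F [-0.5  0.7  0.4] w 1.002 q [-1.44  0.48  0.02  1.56 -0.01  1.11 -0.08]
[-32.1, 36.0, 0.1, -0.0, 0.01, -0.64, -1]
[-32.5, 35.6, 0.1, -0.0, 0.01, -0.64, -1]
[-32.9, 35.3, 0.1, -0.0, 0.01, -0.64, -1]
[-33.3, 34.9, 0.1, -0.0, 0.01, -0.64, -1]
[-33.6, 34.5, 0.1, -0.0, 0.01, -0.64, -1]
[-34.0, 34.2, 0.1, -0.0, 0.01, -0.64, -1]
[-34.4, 33.8, 0.1, -0.0, 0.01, -0.64, -1]
[-34.8, 33.4, 0.1, -0.0, 0.01, -0.64, -1]
[-35.2, 33.0, 0.1, -0.0, 0.01, -0.64, -1]
[-35.5, 32.6, 0.1, -0.0, 0.01, -0.64, -1]
[-35.9, 32.2, 0.0, -0.0, 0.01, -0.64, -1]
[-36.2, 31.8, 0.0, -0.0, 0.01, -0.64, -1]
[-36.6, 31.4, 0.0, -0.0, 0.01, -0.64, -1]
[-36.9, 31.0, 0.0, -0.0, 0.01, -0.64, -1]
[-37.3, 30.6, 0.0, -0.0, 0.01, -0.64, -1]
[-37.6, 30.1, 0.0, -0.0, 0.01, -0.64, -1]
```

Call:
apply_moves([
  [-32,36,0,0,0,-0.6,-1],
  [-32,36,0,0,0,-0.6,-1],
  [-33,35,0,0,0,-0.6,-1],
  [-33,35,0,0,0,-0.6,-1],
  [-34,35,0,0,0,-0.6,-1],
  [-34,34,0,0,0,-0.6,-1],
  [-34,34,0,0,0,-0.6,-1],
  [-35,33,0,0,0,-0.6,-1],
], grip_force=40)

```text
t: 1.1
eef_pos: [0.3825, 0.3292, 0.2273]
tool_rot: [0.001, 0.757, 0.653, -0.003]
contact_force: [0.1, 0.3, 0.7]
gripper_width: 1.004
```

```bash
python3 plan.py 598 18.7 110 86.4 8
```

```text
t 1.1 pos [382.5 329.2 227.3] yaw 81.56 z [-0.0036 -0.0052 -1.    ] F [0.1 0.3 0.7] w 1.004 q [-0.96  0.2   0.14  1.96 -0.03  0.98  0.62]
[-34.3, 32.4, 14.8, -0.02, 0.04, -0.61, -1]
[-34.7, 32.0, 14.8, -0.02, 0.04, -0.61, -1]
[-35.0, 31.6, 14.7, -0.02, 0.04, -0.61, -1]
[-35.4, 31.3, 14.7, -0.02, 0.04, -0.61, -1]
[-35.7, 30.9, 14.7, -0.02, 0.04, -0.61, -1]
[-36.1, 30.5, 14.7, -0.02, 0.04, -0.61, -1]
[-36.4, 30.1, 14.7, -0.02, 0.04, -0.61, -1]
[-36.7, 29.7, 14.7, -0.02, 0.04, -0.61, -1]
```

Call:
apply_moves([
  [-34,32,10,0,0,-0.6,-1],
  [-35,32,10,0,0,-0.6,-1],
  [-35,32,10,0,0,-0.6,-1],
  [-35,31,10,0,0,-0.6,-1],
  [-36,31,12,0,0,-0.6,-1],
  [-36,30,12,0,0,-0.6,-1],
  [-36,30,20,0,0,-0.6,-1],
  [-37,30,20,0,0,-0.6,-1],
])

```text
t: 2.1
eef_pos: [0.6034, 0.0091, 0.1213]
tool_rot: [0.0, 0.728, 0.686, -0.002]
contact_force: [-0.1, 0.3, 0.2]
gripper_width: 1.001
```

```bash
python3 - <<'E'
from h import *
import cv2
im=snap('top','a1.png'); im2=snap('scene','a1s.png')
a=cv2.imread('pics/a1.png')[130:250,190:290];b=cv2.imread('pics/a1s.png')[90:240,160:330]
cv2.imwrite('pics/a1c.png',np.hstack([cv2.resize(a,(400,480),interpolation=2),cv2.resize(b,(400,480),interpolation=2)]))
E
python3 plan.py 598 18.7 18 86.4 8
```

```text
t 2.2 pos [603.4   3.4 119.9] yaw 86.16 z [-0.0042 -0.0078 -1.    ] F [-0.4 -1.1 -0.2] w 0.999 q [-0.32  0.5   0.28  1.84 -0.17  0.83  1.54]
[2.0, -0.8, 12.7, -0.03, 0.06, -0.03, -1]
[2.0, -0.8, 12.7, -0.03, 0.06, -0.03, -1]
[1.9, -0.8, 12.7, -0.03, 0.06, -0.03, -1]
[1.9, -0.8, 12.7, -0.03, 0.06, -0.03, -1]
[1.9, -0.8, 12.7, -0.03, 0.06, -0.03, -1]
[1.9, -0.8, 12.7, -0.03, 0.06, -0.03, -1]
[1.9, -0.8, 12.7, -0.03, 0.06, -0.03, -1]
[1.9, -0.8, 12.7, -0.03, 0.06, -0.03, -1]
```

View pics/a1c.png

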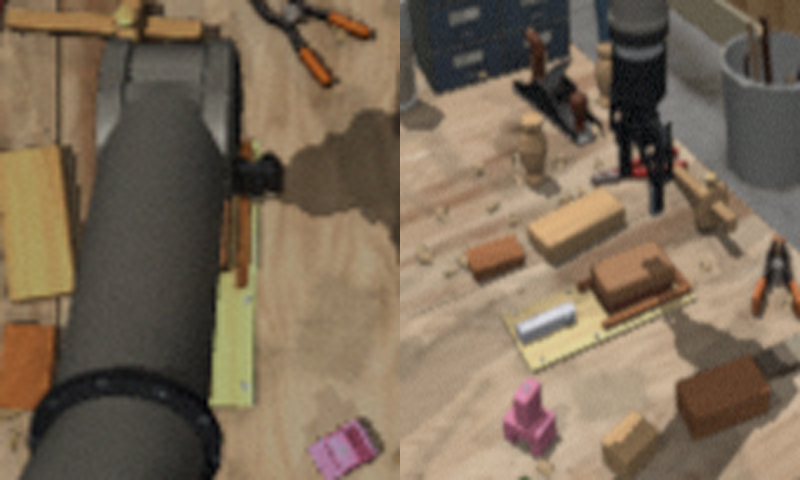

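Call:
apply_moves([
  [5,-2,15,-0.2,0.5,0,-1],
  [5,-2,20,0,0,0,-1],
  [3,-1,20,0,0,0,-1],
  [2,-1,20,0,0,0,-1],
  [0,0,15,0,0,0,-1],
  [0,0,7,0,0,0,-1],
  [0,0,0,0,0,0,-1],
  [0,0,0,0,0,0,-1],
])

```text
t: 3.2
eef_pos: [0.5938, 0.0275, 0.017]
tool_rot: [-0.003, 0.728, 0.686, 0.001]
contact_force: [0.9, 0.0, 0.0]
gripper_width: 1.001
```

```bash
python3 plan.py 598 18.7 18 86.4 1
```

```text
t 3.2 pos [593.8  27.5  17. ] yaw 86.59 z [-0.003  0.006 -1.   ] F [0.9 0.  0. ] w 1.001 q [-0.31  0.63  0.22  1.91 -0.23  0.63  1.56]
[-8.6, 4.7, -1.1, -0.19, -0.33, 0.19, -1]
```

Call:
apply_moves([
  [-8.6,4.7,-1,-0.2,-0.3,0.2,-1],
  [0,0,0,0,0,0,-1],
  [0,0,0,0,0,0,-1],
  [0,0,0,0,0,0,-1],
  [0,0,0,0,0,0,-1],
  [0,0,0,0,0,0,-1],
  [0,0,0,0,0,0,-1],
  [0,0,0,0,0,0,-1],
])

```text
t: 4.2
eef_pos: [0.5995, 0.0177, 0.0196]
tool_rot: [0.001, 0.729, 0.684, 0.001]
contact_force: [0.6, 0.3, -0.3]
gripper_width: 0.997
```

```bash
python3 plan.py 598 18.7 18 86.4 1; python3 - <<'E'
from h import *
snap('scene','a2s.png')
b=cv2.imread('pics/a2s.png')[110:220,190:310]
cv2.imwrite('pics/a2c.png',cv2.resize(b,None,fx=5,fy=5,interpolation=2))
E
```

```text
t 4.2 pos [599.5  17.7  19.6] yaw 86.33 z [ 3.2e-03  5.0e-04 -1.0e+00] F [ 0.6  0.3 -0.3] w 0.997 q [-0.3   0.63  0.22  1.9  -0.22  0.63  1.57]
[0.9, -1.6, 1.5, 0.18, -0.04, -0.07, -1]
```

View pics/a2c.png

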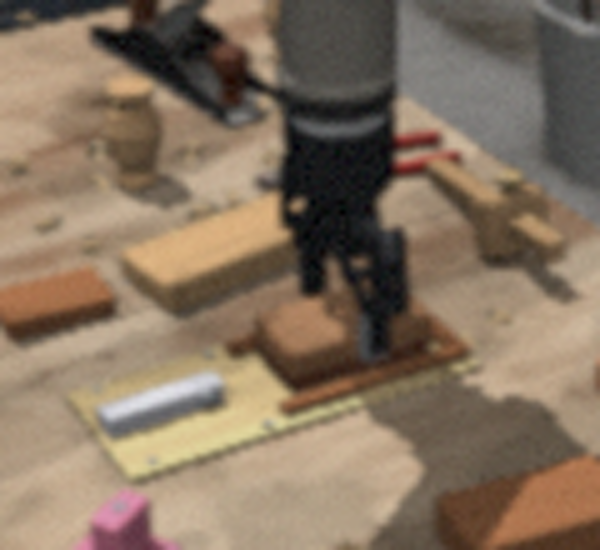

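Call:
apply_moves([
  [0,0,0,0,0,0,1],
  [0,0,0,0,0,0,1],
  [0,0,0,0,0,0,1],
  [0,0,0,0,0,0,1],
  [0,0,0,0,0,0,1],
  [0,0,0,0,0,0,1],
  [0,0,0,0,0,0,1],
  [0,0,0,0,0,0,1],
], grip_force=60)

```text
t: 5.25
eef_pos: [0.5998, 0.0177, 0.02]
tool_rot: [0.001, 0.729, 0.684, 0.002]
contact_force: [-0.4, 0.1, 1.6]
gripper_width: 0.706
```

```bash
python3 plan.py 598 18.7 18 86.4 1
```

```text
t 5.25 pos [599.8  17.7  20. ] yaw 86.33 z [ 3.8e-03  6.0e-04 -1.0e+00] F [-0.4  0.1  1.6] w 0.706 q [-0.3   0.63  0.22  1.9  -0.22  0.63  1.57]
[0.9, -1.9, 2.0, 0.22, -0.05, -0.07, -1]
```

```bash
python3 - <<'E'
from h import *
print(onz('top',134,228,0)*1000, onz('top',70+340/5,160+330/5,0)*1000)
E
python3 plan.py 600 18 150 86.3 4 1; python3 plan.py 425 425 70 86.3 12 1 600 18 150 86.3
```

```text
[431.9298472  437.50197652   0.        ] [439.48508901 421.80405294   0.        ]
t 5.25 pos [599.8  17.7  20. ] yaw 86.33 z [ 3.8e-03  6.0e-04 -1.0e+00] F [-0.4  0.1  1.6] w 0.706 q [-0.3   0.63  0.22  1.9  -0.22  0.63  1.57]
[0.1, 0.2, -32.5, 0.05, -0.01, 0.01, 1.0]
[0.1, 0.1, -32.5, 0.05, -0.01, 0.01, 1.0]
[0.1, 0.1, -32.5, 0.05, -0.01, 0.01, 1.0]
[0.1, 0.1, -32.5, 0.05, -0.01, 0.01, 1.0]
t 5.25 pos [599.8  17.7  20. ] yaw 86.33 z [ 3.8e-03  6.0e-04 -1.0e+00] F [-0.4  0.1  1.6] w 0.706 q [-0.3   0.63  0.22  1.9  -0.22  0.63  1.57]
[32.9, -16.7, 6.7, 0.0, 0.0, 0.0, 1.0]
[32.9, -16.7, 6.7, 0.0, 0.0, 0.0, 1.0]
[32.9, -16.7, 6.7, 0.0, 0.0, 0.0, 1.0]
[32.9, -16.7, 6.7, 0.0, 0.0, 0.0, 1.0]
[32.9, -16.7, 6.7, 0.0, 0.0, 0.0, 1.0]
[32.9, -16.7, 6.7, 0.0, 0.0, 0.0, 1.0]
[32.9, -16.7, 6.7, 0.0, 0.0, 0.0, 1.0]
[32.9, -16.7, 6.7, 0.0, 0.0, 0.0, 1.0]
[32.9, -16.7, 6.7, 0.0, 0.0, 0.0, 1.0]
[32.9, -16.7, 6.7, 0.0, 0.0, 0.0, 1.0]
[32.9, -16.7, 6.7, 0.0, 0.0, 0.0, 1.0]
[32.9, -16.7, 6.7, 0.0, 0.0, 0.0, 1.0]
```

Call:
apply_moves([
  [0,0,-20,0,0,0,1],
  [0,0,-35,0,0,0,1],
  [0,0,-40,0,0,0,1],
  [0,0,-35,0,0,0,1],
  [20,-10,0,0,0,0,1],
  [33,-17,0,0,0,0,1],
  [33,-17,0,0,0,0,1],
  [33,-17,0,0,0,0,1],
])

```text
t: 6.25
eef_pos: [0.5473, 0.1388, 0.1634]
tool_rot: [0.004, 0.733, 0.681, 0.005]
contact_force: [-0.4, -0.2, -1.7]
gripper_width: 0.707
```

Call:
apply_moves([
  [33,-17,0,0,0,0,1],
  [33,-17,0,0,0,0,1],
  [33,-17,0,0,0,0,1],
  [33,-17,0,0,0,0,1],
  [33,-17,0,0,0,0,1],
  [33,-17,0,0,0,0,1],
  [20,-10,0,0,0,0,1],
  [0,0,0,0,0,0,1],
])

```text
t: 7.25
eef_pos: [0.4471, 0.3741, 0.173]
tool_rot: [0.004, 0.731, 0.682, 0.009]
contact_force: [-0.4, -1.0, -0.7]
gripper_width: 0.705
```

```bash
python3 plan.py 430 430 17 86.3 4 1
```

```text
t 7.25 pos [447.1 374.1 173. ] yaw 85.99 z [ 0.0186  0.0073 -0.9998] F [-0.4 -1.  -0.7] w 0.705 q [-0.97  0.38  0.2   1.86 -0.09  0.89  0.77]
[13.3, -5.9, 39.0, 0.26, -0.12, -0.08, 1.0]
[13.4, -5.7, 39.0, 0.26, -0.12, -0.08, 1.0]
[13.5, -5.5, 39.0, 0.26, -0.12, -0.08, 1.0]
[13.6, -5.4, 39.0, 0.26, -0.12, -0.08, 1.0]
```

Call:
apply_moves([
  [14,-6,20,1,-0.5,-0.3,1],
  [14,-6,30,0,0,0,1],
  [14,-6,30,0,0,0,1],
  [10,-4,30,0,0,0,1],
  [0,0,15,0,0,0,1],
  [0,0,0,0,0,0,1],
  [0,0,0,0,0,0,1],
  [0,0,0,0,0,0,1],
])

```text
t: 8.25
eef_pos: [0.4388, 0.4199, 0.0525]
tool_rot: [0.003, 0.734, 0.679, 0.004]
contact_force: [0.2, -0.8, -0.8]
gripper_width: 0.71
```

```bash
python3 plan.py 430 430 15 86.3 1 1
```

```text
t 8.25 pos [438.8 419.9  52.5] yaw 85.56 z [ 9.9e-03  9.0e-04 -1.0e+00] F [ 0.2 -0.8 -0.8] w 0.71 q [-0.99  0.58  0.16  1.87 -0.13  0.69  0.74]
[9.3, -9.9, 37.5, 0.56, -0.09, -0.74, 1.0]
```

Call:
apply_moves([
  [0,0,15,0.5,0,0,1],
  [0,0,12,0,0,0,1],
  [0,0,6,0,0,0,1],
  [0,0,0,0.2,0,0,1],
  [0,0,2,0,0,0,1],
  [0,0,2,0,0,0,1],
  [0,0,2,0,0,0,1],
  [0,0,0,0,0,0,1],
])

```text
t: 9.25
eef_pos: [0.4397, 0.4205, 0.0142]
tool_rot: [-0.002, 0.734, 0.679, 0.0]
contact_force: [0.3, -0.3, -0.3]
gripper_width: 0.704
```

```bash
python3 plan.py 430 430 15 86.3 1 1
```

```text
t 9.25 pos [439.7 420.5  14.2] yaw 85.55 z [-0.0024  0.0036 -1.    ] F [ 0.3 -0.3 -0.3] w 0.704 q [-0.97  0.65  0.14  1.87 -0.15  0.63  0.76]
[8.7, -10.4, -0.7, -0.15, -0.19, -0.75, 1.0]
```

Call:
apply_moves([
  [0,0,1,0,0,0,1],
  [0,0,0.5,0,0,0,1],
  [0,0,0,0,0,0,-1],
  [0,0,0,0,0,0,-1],
  [0,0,0,0,0,0,-1],
  [0,0,-25,0,0,0,-1],
  [0,0,-40,0,0,0,-1],
  [0,0,-40,0,0,0,-1],
])

```text
t: 10.25
eef_pos: [0.4381, 0.4187, 0.1169]
tool_rot: [-0.002, 0.734, 0.679, -0.003]
contact_force: [0.7, -0.3, 0.0]
gripper_width: 1.003
```

```bash
python3 plan.py 593.5 180.2 130 96.3 6 -1
```

```text
t 10.25 pos [438.1 418.7 116.9] yaw 85.58 z [-0.0071 -0.0019 -1.    ] F [ 0.7 -0.3  0. ] w 1.003 q [-0.99  0.5   0.17  1.83 -0.12  0.83  0.73]
[-37.6, 28.9, -2.3, -0.07, 0.02, -1.79, -1.0]
[-38.5, 27.7, -2.3, -0.07, 0.02, -1.79, -1.0]
[-39.4, 26.5, -2.2, -0.07, 0.02, -1.79, -1.0]
[-40.2, 25.2, -2.2, -0.07, 0.02, -1.79, -1.0]
[-40.9, 24.0, -2.2, -0.07, 0.02, -1.79, -1.0]
[-41.7, 22.7, -2.2, -0.07, 0.02, -1.79, -1.0]
```

Call:
apply_moves([
  [-20,14,-20,0,0,-1.7,-1],
  [-36,28,-5,0,0,-1.7,-1],
  [-38,27,-2,0,0,-1.7,-1],
  [-39,26,0,0,0,-1.7,-1],
  [-40,25,0,0,0,-1.7,-1],
  [-36,20,0,0,0,-1.7,-1],
  [-15,8,0,0,0,0,-1],
  [0,0,0,0,0,0,-1],
])

```text
t: 11.25
eef_pos: [0.5946, 0.194, 0.1472]
tool_rot: [-0.002, 0.667, 0.745, 0.001]
contact_force: [0.5, 1.0, -0.2]
gripper_width: 1.0
```

```bash
python3 plan.py 593.5 180.2 20 96.3 1 -1
```

```text
t 11.25 pos [594.6 194.  147.2] yaw 96.31 z [-0.0017  0.005  -1.    ] F [ 0.5  1.  -0.2] w 1.0 q [-0.55  0.49  0.18  1.77 -0.12  0.9   1.37]
[-14.2, -2.5, 127.2, -0.07, -0.29, 0.01, -1.0]
```

Call:
apply_moves([
  [-5,-1,20,0,-0.3,0,-1],
  [-5,-1,30,0,0,0,-1],
  [-2,0,30,0,0,0,-1],
  [0,0,15,0,0,0,-1],
  [0,0,5,0,0,0,-1],
  [0,0,0,0,0,0,-1],
  [0,0,0,0,0,0,-1],
  [0,0,0,0,0,0,-1],
])

```text
t: 12.25
eef_pos: [0.5907, 0.1964, 0.0474]
tool_rot: [-0.003, 0.662, 0.749, 0.003]
contact_force: [-0.4, -0.4, 0.3]
gripper_width: 1.0
```

```bash
python3 plan.py 593.5 180.2 8.5 96.3 1 -1
```

```text
t 12.25 pos [590.7 196.4  47.4] yaw 97.03 z [ 7.0e-04  8.4e-03 -1.0e+00] F [-0.4 -0.4  0.3] w 1.0 q [-0.53  0.61  0.15  1.83 -0.14  0.71  1.4 ]
[-16.8, 0.7, 38.7, 0.1, -0.47, 0.73, -1.0]
```

Call:
apply_moves([
  [-15,0,0,0,-0.4,0.6,-1],
  [0,0,0,0,0,0,-1],
  [0,0,8,0,0,0,-1],
  [0,0,8,0,0,0,-1],
  [0,0,8,0,0,0,-1],
  [0,0,4,0,0,0,-1],
  [0,0,0,0,0,0,-1],
  [0,0,0,0,0,0,-1],
])

```text
t: 13.25
eef_pos: [0.5929, 0.1801, 0.0174]
tool_rot: [0.0, 0.667, 0.745, 0.001]
contact_force: [0.3, -1.0, -0.3]
gripper_width: 1.005
```

```bash
python3 plan.py 593.5 180.2 8.5 96.3 1 -1
```

```text
t 13.25 pos [592.9 180.1  17.4] yaw 96.34 z [ 1.8e-03  9.0e-04 -1.0e+00] F [ 0.3 -1.  -0.3] w 1.005 q [-0.5   0.65  0.15  1.84 -0.15  0.65  1.41]
[0.1, 0.6, 8.9, 0.11, -0.04, 0.04, -1.0]
```

Good. Final descent and close.

Call:
apply_moves([
  [0,0.5,5,0,0,0,-1],
  [0,0,3.5,0,0,0,-1],
  [0,0,0,0,0,0,-1],
  [0,0,0,0,0,0,1],
  [0,0,0,0,0,0,1],
  [0,0,0,0,0,0,1],
  [0,0,0,0,0,0,1],
  [0,0,0,0,0,0,1],
], grip_force=80)

```text
t: 14.25
eef_pos: [0.5939, 0.1805, 0.0096]
tool_rot: [0.001, 0.667, 0.745, 0.002]
contact_force: [-1.0, -0.1, 0.3]
gripper_width: 0.765
```

```bash
python3 plan.py 593.5 180.2 8.5 96.3 1 -1; python3 - <<'E'
from h import *
snap('scene','a3s.png'); snap('top','a3.png')
b=cv2.imread('pics/a3s.png')[110:200,170:290]
cv2.imwrite('pics/a3c.png',cv2.resize(b,None,fx=6,fy=6,interpolation=2))
E
```

```text
t 14.25 pos [593.9 180.5   9.6] yaw 96.35 z [ 0.0029  0.0017 -1.    ] F [-1.  -0.1  0.3] w 0.765 q [-0.5   0.67  0.15  1.84 -0.15  0.64  1.42]
[-0.2, -0.5, 1.1, 0.18, -0.08, 0.05, -1.0]
```

View pics/a3c.png

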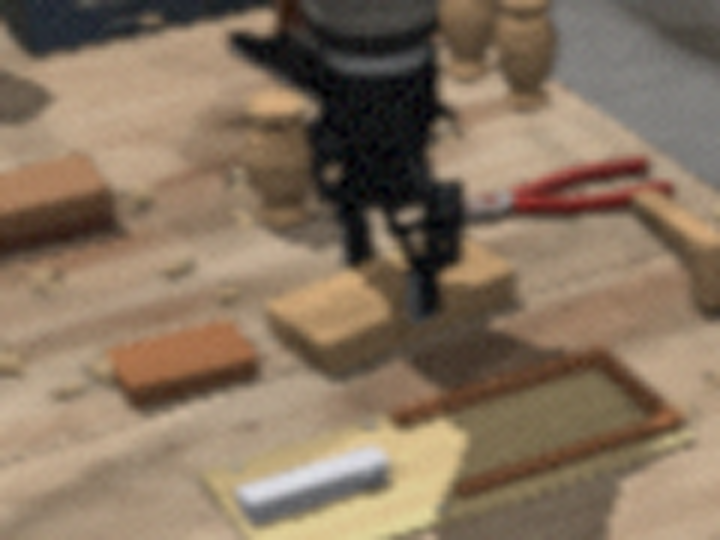

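```bash
python3 - <<'E'
from h import *
a=cv2.imread('pics/a3.png')[150:245,205:285]
b=cv2.imread('pics/a3s.png')[155:210,198:292]
cv2.imwrite('pics/a3d.png',np.hstack([cv2.resize(a,(400,475),interpolation=2),cv2.resize(b,(400,235),interpolation=2).repeat(1,0).__class__(0) if 0 else np.vstack([cv2.resize(b,(400,234),interpolation=2),np.zeros((241,400,3),np.uint8)])]))
E
```

```text
(no output)
```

View pics/a3d.png

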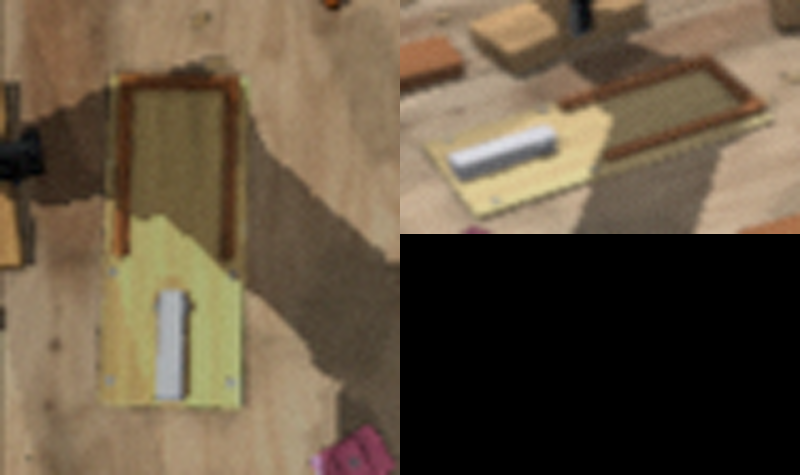

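```bash
cat > t4.py <<'E'
from meas import *
im=cv2.cvtColor(cv2.imread('pics/a3.png'),cv2.COLOR_BGR2RGB)
f=lambda u,v,z: onz('top',205+(u+.5)/5-.5,150+(v+.5)/5-.5,z)[:2]
def m(name,a,b,z,h=.005,trim=.08):
    A,B=f(*a,z),f(*b,z); e=edge(im,'top',A,B,z,h,trim=trim); print(name,'init',(A*1000).round(1),(B*1000).round(1),round(float(ang(B-A)),1),'fit',e[0].round(1),round(float(ang(e[1])),2),round(float(e[2]),2),e[3]); return e
print([f(132,150,z)*1000 for z in(.006,.017)],[f(222,150,z)*1000 for z in(.006,.017)],[f(177,90,z)*1000 for z in(.006,.017)])
a=m('Lin',(131,205),(133,95),.006); b=m('Rin',(221,235),(224,95),.006); c=m('Fin',(135,90),(220,90),.006)
m('Lout',(117,205),(120,80),.017,.004);m('Rout',(235,240),(240,85),.017,.004)
m('bL',(104,390),(108,250),.006,.004);m('bR',(241,400),(244,290),.006,.004);m('bN',(105,406),(240,405),.006,.004)
m('rL',(158,395),(161,295),.022,.004);m('rR',(184,395),(185,295),.022,.004)
E
python3 t4.py
```

```text
[array([615.65067259,  52.14235608]), array([613.64182234,  51.18965573])] [array([613.99736844, -19.35167439]), array([612.00074333, -19.7757218 ])] [array([663.37262791,  15.73459053]), array([661.01090411,  15.05110248])]
Lin init [571.5  53.4] [660.1  50.9] -1.6 fit [616.8  52.1] -1.77 0.42 0.75
Rin init [546.  -17.4] [658.4 -21.7] -2.2 fit [611.4 -19. ] -1.89 0.37 0.85
Fin init [664.2  49.3] [662.6 -18.6] -91.4 fit [662.6  16.3] -91.5 0.47 1.0
Lout init [570.1  63.4] [670.2  60.2] -1.9 fit [619.8  64.2] -2.16 0.44 0.775
Rout init [540.3 -28.8] [663.9 -34.9] -2.8 fit [598.  -31.5] -1.68 0.45 0.875
bL init [425.9  75.9] [536.   71.9] -2.1 fit [482.   76.8] -1.31 0.34 0.55
bR init [416.  -30.9] [502.  -34.8] -2.6 fit [457.8 -30.6] -1.4 0.25 1.0
bN init [413.5  75.3] [412.1 -30.1] -90.7 fit [413.4  20.1] -91.34 0.26 0.675
rL init [420.3  32.6] [497.8  29.3] -2.4 fit [456.6  32.5] -4.41 0.46 0.775
rR init [419.9  12.5] [497.4  10.7] -1.4 fit [466.4  13.5] -1.55 0.4 0.85
```

```bash
python3 plan.py 594 180.5 80 96.3 4 1;python3 plan.py 585.7 17.5 80 87.9 6 1 594 180.5 80 96.3 
```

```text
t 14.35 pos [594.  180.5   9.7] yaw 96.34 z [ 0.0029  0.0017 -1.    ] F [-0.7  0.2  1.2] w 0.766 q [-0.5   0.67  0.15  1.84 -0.15  0.64  1.42]
[0.0, 0.1, -17.6, 0.04, -0.02, 0.01, 1.0]
[0.0, 0.1, -17.6, 0.04, -0.02, 0.01, 1.0]
[0.0, 0.0, -17.6, 0.04, -0.02, 0.01, 1.0]
[0.0, 0.0, -17.6, 0.04, -0.02, 0.01, 1.0]
t 14.35 pos [594.  180.5   9.7] yaw 96.34 z [ 0.0029  0.0017 -1.    ] F [-0.7  0.2  1.2] w 0.766 q [-0.5   0.67  0.15  1.84 -0.15  0.64  1.42]
[-26.9, -4.4, 0.0, 0.0, 0.0, 1.4, 1.0]
[-26.9, -3.7, 0.0, 0.0, 0.0, 1.4, 1.0]
[-27.0, -3.0, 0.0, 0.0, 0.0, 1.4, 1.0]
[-27.1, -2.4, 0.0, 0.0, 0.0, 1.4, 1.0]
[-27.1, -1.7, 0.0, 0.0, 0.0, 1.4, 1.0]
[-27.2, -1.1, 0.0, 0.0, 0.0, 1.4, 1.0]
```

Call:
apply_moves([
  [0,0,-10,0,0,0,1],
  [0,0,-18,0,0,0,1],
  [0,0,-18,0,0,0,1],
  [0,0,-18,0,0,0,1],
  [0,0,0,0,0,0,1],
  [-15,-2,0,0,0,1.2,1],
  [-20,-3,0,0,0,1.2,1],
  [-20,-3,0,0,0,1.2,1],
])

```text
t: 15.35
eef_pos: [0.5898, 0.1221, 0.078]
tool_rot: [0.0, 0.691, 0.723, 0.002]
contact_force: [0.4, -0.8, -1.5]
gripper_width: 0.77
```

Call:
apply_moves([
  [-20,-3,0,0,0,1.2,1],
  [-20,-2,0,0,0,1.2,1],
  [-20,-2,0,0,0,1.2,1],
  [-20,-1,0,0,0,1.2,1],
  [-12,0,0,0,0,0,1],
  [0,0,0,0,0,0,1],
  [0,0,0,0,0,0,1],
  [0,0,0,0,0,0,1],
])

```text
t: 16.35
eef_pos: [0.5808, 0.0204, 0.0773]
tool_rot: [0.0, 0.724, 0.69, 0.001]
contact_force: [0.0, -0.4, -2.3]
gripper_width: 0.763
```

```bash
python3 plan.py 585.7 17.5 50 87.9 1 1
```

```text
t 16.35 pos [580.8  20.4  77.3] yaw 87.2 z [ 1.4e-03  8.0e-04 -1.0e+00] F [ 0.  -0.4 -2.3] w 0.763 q [-0.31  0.52  0.22  1.92 -0.16  0.72  1.53]
[-2.7, 5.0, 27.3, 0.08, -0.05, -0.7, 1.0]
```

Call:
apply_moves([
  [-2.7,4.8,0,0,0,-0.7,1],
  [0,0,0,0,0,0,1],
  [0,0,8,0,0,0,1],
  [0,0,8,0,0,0,1],
  [0,0,8,0,0,0,1],
  [0,0,6,0,0,0,1],
  [0,0,0,0,0,0,1],
  [0,0,0,0,0,0,1],
])

```text
t: 17.35
eef_pos: [0.5855, 0.0189, 0.0443]
tool_rot: [-0.0, 0.719, 0.695, 0.0]
contact_force: [-0.3, 0.1, -1.4]
gripper_width: 0.766
```

```bash
python3 plan.py 585.7 17.5 30 87.9 1 1;  python3 - <<'E'
from h import *
b=snap('scene','a4s.png'); a=snap('top','a4.png')
b=cv2.imread('pics/a4s.png')[120:215,190:300];a=cv2.imread('pics/a4.png')[150:245,205:285]
cv2.imwrite('pics/a4c.png',np.hstack([cv2.resize(b,(440,380),interpolation=2),cv2.resize(a,(320,380),interpolation=2)]))
E
```

```text
t 17.35 pos [585.5  18.9  44.3] yaw 88.09 z [ 0.      0.0011 -1.    ] F [-0.3  0.1 -1.4] w 0.766 q [-0.29  0.58  0.2   1.92 -0.18  0.66  1.56]
[-1.4, 0.3, 14.3, -0.0, -0.06, 0.19, 1.0]
```

View pics/a4c.png

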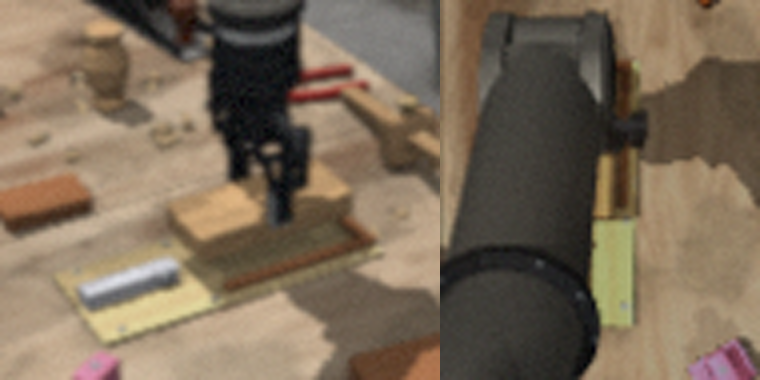

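Call:
apply_moves([
  [-1.3,0,3,0,0,0.2,1],
  [0,0,6,0,0,0,1],
  [0,0,4,0,0,0,1],
  [0,0,0,0,0,0,1],
  [0,0,0,0,0,0,1],
  [0,0,2,0,0,0,1],
  [0,0,2,0,0,0,1],
  [0,0,0,0,0,0,1],
])

```text
t: 18.45
eef_pos: [0.5859, 0.0177, 0.0267]
tool_rot: [-0.0, 0.72, 0.694, 0.001]
contact_force: [-0.7, 0.4, -1.9]
gripper_width: 0.769
```

```bash
python3 plan.py 585.7 17.5 15.7 87.9 1 1
```

```text
t 18.45 pos [585.9  17.7  26.7] yaw 87.87 z [ 0.0011  0.0014 -1.    ] F [-0.7  0.4 -1.9] w 0.769 q [-0.28  0.6   0.19  1.93 -0.18  0.63  1.56]
[-0.2, -0.2, 11.0, 0.06, -0.08, -0.03, 1.0]
```

Call:
apply_moves([
  [0,0,3,0,0,0,1],
  [0,0,2,0,0,0,1],
  [0,0,2,0,0,0,1],
  [0,0,1,0,0,0,1],
  [0,0,1,0,0,0,1],
  [0,0,1,0,0,0,1],
  [0,0,0,0,0,0,1],
  [0,0,0,0,0,0,1],
])

```text
t: 19.45
eef_pos: [0.586, 0.0178, 0.0161]
tool_rot: [-0.0, 0.72, 0.694, 0.001]
contact_force: [-0.1, -0.5, -2.0]
gripper_width: 0.768
```

```bash
python3 plan.py 585.7 17.5 15.7 87.9 1 1
```

```text
t 19.45 pos [586.   17.8  16.1] yaw 87.88 z [ 0.0014  0.0015 -1.    ] F [-0.1 -0.5 -2. ] w 0.768 q [-0.28  0.62  0.18  1.93 -0.19  0.61  1.56]
[-0.3, -0.3, 0.4, 0.08, -0.09, -0.02, 1.0]
```

Call:
apply_moves([
  [0,0,0.5,0,0,0,1],
  [0,0,0,0,0,0,-1],
  [0,0,0,0,0,0,-1],
  [0,0,0,0,0,0,-1],
  [0,0,-15,0,0,0,-1],
  [0,0,-35,0,0,0,-1],
  [-20,-25,-40,0,0,0,-1],
  [-40,-25,-20,0,0,0,-1],
])

```text
t: 20.45
eef_pos: [0.5353, -0.0383, 0.1309]
tool_rot: [0.001, 0.718, 0.696, 0.002]
contact_force: [0.8, -0.6, -0.2]
gripper_width: 0.996
```

Call:
apply_moves([
  [-40,-25,0,0,0,0,-1],
  [-40,-15,0,0,0,0,-1],
  [-20,0,0,0,0,0,-1],
  [0,0,0,0,0,0,-1],
  [0,0,0,0,0,0,-1],
  [0,0,0,0,0,0,-1],
  [0,0,0,0,0,0,-1],
  [0,0,0,0,0,0,-1],
])

```text
t: 21.45
eef_pos: [0.4921, -0.1395, 0.1378]
tool_rot: [0.004, 0.718, 0.696, 0.006]
contact_force: [-0.3, -0.7, 0.2]
gripper_width: 0.996
```

```bash
python3 plan.py ;  python3 - <<'E'
from h import *
snap('scene','a5s.png'); snap('top','a5.png')
b=cv2.imread('pics/a5s.png')[225:285,260:320];a=cv2.imread('pics/a5.png')[195:240,315:360];c=cv2.imread('pics/a5.png')[150:245,200:280]
cv2.imwrite('pics/a5c.png',np.hstack([cv2.resize(x,(s,400),interpolation=2) for x,s in((b,400),(a,400))]))
cv2.imwrite('pics/a5d.png',cv2.resize(c,None,fx=6,fy=6,interpolation=2))
E
```

```text
t 21.45 pos [ 492.1 -139.5  137.8] yaw 88.19 z [ 0.0145  0.0034 -0.9999] F [-0.3 -0.7  0.2] w 0.996 q [-0.07  0.33  0.27  2.06 -0.14  0.76  1.83]
```

View pics/a5c.png

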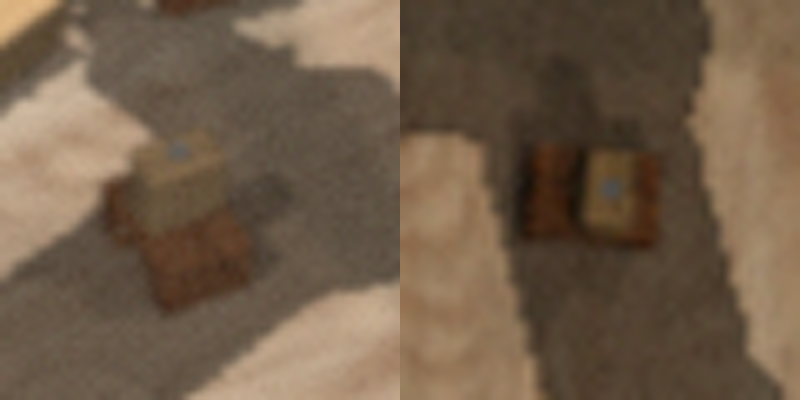

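View pics/a5d.png

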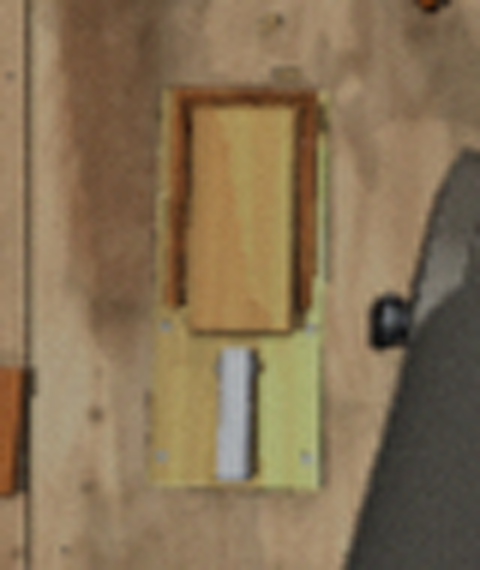

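```bash
cat > t5.py <<'E'
from meas import *
im=cv2.cvtColor(cv2.imread('pics/a5.png'),cv2.COLOR_BGR2RGB)
r=box(im,'top',(586,17.8),-2.1,150,68,.032,.005); print('base',r[:5])
f=lambda u,v,z: onz('top',315+(u+.5)/8.889-.5,195+(v+.5)/8.889-.5,z)[:2]*1000
g=lambda u,v,z: onz('scene',260+(u+.5)/6.667-.5,225+(v+.5)/6.667-.5,z)[:2]*1000
print('screw',f(212,188,.058),g(180,151,.058))
for p in((128,146),(128,240),(256,157),(257,243)): print('body top corner',f(*p,.026).round(1))
for p in((188,150),(183,232),(236,153),(230,234)): print('grip corner',f(*p,.058).round(1))
for p in((135,155),(150,235),(228,205),(210,135)): print('grip? scene',g(*p,.058).round(1))
E
python3 t5.py
```

```text
base (array([586.0067  ,  16.666344], dtype=float32), np.float32(-2.1438358), (np.float32(146.09602), np.float32(66.04855)), [np.float32(177.0), np.float32(178.7), np.float32(92.0), np.float32(88.2)], [0.47, 0.35, 0.57, 0.19])
screw [ 459.09688835 -355.11898937] [ 460.44976441 -352.65495637]
body top corner [ 480.6 -326. ]
body top corner [ 440.  -324.2]
body top corner [ 474.7 -380.9]
body top corner [ 437.5 -379.5]
grip corner [ 475.4 -345.8]
grip corner [ 440.8 -342. ]
grip corner [ 473.7 -365.9]
grip corner [ 439.5 -361.7]
grip? scene [ 444.5 -345.2]
grip? scene [ 425.4 -383.5]
grip? scene [ 459.1 -386.3]
grip? scene [ 475.5 -351.6]
```

```bash
python3 plan.py 459 -352.5 120 84.5 6
```

```text
t 21.55 pos [ 492.1 -139.7  137.8] yaw 88.18 z [ 0.0145  0.0034 -0.9999] F [ 0.4  0.1 -0.1] w 0.999 q [-0.07  0.33  0.27  2.06 -0.14  0.76  1.83]
[-35.6, -4.4, 2.8, 0.14, -0.04, 0.61, -1]
[-35.7, -4.0, 2.8, 0.14, -0.04, 0.61, -1]
[-35.7, -3.6, 2.8, 0.14, -0.04, 0.61, -1]
[-35.8, -3.3, 2.9, 0.14, -0.04, 0.61, -1]
[-35.8, -2.9, 2.9, 0.14, -0.04, 0.61, -1]
[-35.8, -2.5, 2.9, 0.14, -0.04, 0.61, -1]
```

Call:
apply_moves([
  [-20,-2,3,0.5,0,0.6,-1],
  [-35,-3,3,0.3,0,0.6,-1],
  [-36,-3,3,0,0,0.6,-1],
  [-36,-3,3,0,0,0.6,-1],
  [-36,-3,3,0,0,0.6,-1],
  [-34,-2,3,0,0,0.6,-1],
  [0,0,0,0,0,0,-1],
  [0,0,0,0,0,0,-1],
])

```text
t: 22.55
eef_pos: [0.4589, -0.351, 0.1168]
tool_rot: [-0.002, 0.743, 0.669, -0.001]
contact_force: [-0.1, 0.3, -0.4]
gripper_width: 0.999
```

```bash
python3 plan.py 459 -352.5 70 84.5 1
```

```text
t 22.55 pos [ 458.9 -351.   116.8] yaw 84.03 z [-0.004   0.0012 -1.    ] F [-0.1  0.3 -0.4] w 0.999 q [ 0.29  0.47  0.33  1.91 -0.2   0.8   2.2 ]
[-1.5, 0.5, 46.8, -0.23, -0.04, -0.47, -1]
```

Call:
apply_moves([
  [-1.5,0,10,-0.2,0,-0.4,-1],
  [0,0,14,0,0,0,-1],
  [0,0,14,0,0,0,-1],
  [0,0,14,0,0,0,-1],
  [0,0,12,0,0,0,-1],
  [0,0,6,0,0,0,-1],
  [0,0,0,0,0,0,-1],
  [0,0,0,0,0,0,-1],
])

```text
t: 23.55
eef_pos: [0.4591, -0.3493, 0.0408]
tool_rot: [-0.002, 0.739, 0.674, 0.0]
contact_force: [0.4, -0.2, 0.2]
gripper_width: 1.002
```

```bash
python3 plan.py 459 -352.5 34 84.5 1
```

```text
t 23.55 pos [ 459.1 -349.3   40.8] yaw 84.72 z [-0.0019  0.0031 -1.    ] F [ 0.4 -0.2  0.2] w 1.002 q [ 0.33  0.58  0.28  1.95 -0.25  0.65  2.25]
[-3.2, 0.2, 6.7, -0.12, -0.17, 0.22, -1]
```

Call:
apply_moves([
  [-3,0,4,-0.1,-0.2,0,-1],
  [0,0,2.5,0,0,0,-1],
  [0,0,0,0,0,0,-1],
  [0,0,0,0,0,0,1],
  [0,0,0,0,0,0,1],
  [0,0,0,0,0,0,1],
  [0,0,0,0,0,0,1],
  [0,0,0,0,0,0,1],
], grip_force=60)

```text
t: 24.55
eef_pos: [0.4597, -0.3532, 0.0352]
tool_rot: [0.001, 0.739, 0.674, 0.0]
contact_force: [-1.2, 0.2, -0.9]
gripper_width: 0.246
```

Call:
apply_moves([
  [0,0,0,0,0,0,1],
  [0,0,0,0,0,0,1],
  [0,0,-10,0,0,0,1],
  [0,0,-20,0,0,0,1],
  [0,0,-20,0,0,0,1],
  [0,0,-10,0,0,0,1],
  [0,0,0,0,0,0,1],
  [0,0,0,0,0,0,1],
])

```text
t: 25.55
eef_pos: [0.4584, -0.3521, 0.0971]
tool_rot: [0.0, 0.739, 0.674, -0.0]
contact_force: [0.2, -0.3, -2.2]
gripper_width: 0.244
```

```bash
python3 plan.py 437.8 22.5 100 87.9 12 1; python3 - <<'E'
from h import *
snap('scene','a6s.png'); 
b=cv2.imread('pics/a6s.png')[185:285,230:340]
cv2.imwrite('pics/a6c.png',cv2.resize(b,None,fx=6,fy=6,interpolation=2))
E
```

```text
t 25.55 pos [ 458.4 -352.1   97.1] yaw 84.71 z [-4.e-04 -5.e-04 -1.e+00] F [ 0.2 -0.3 -2.2] w 0.244 q [ 0.31  0.5   0.31  1.92 -0.22  0.76  2.22]
[30.9, -4.6, -0.3, -0.0, 0.0, -0.27, 1.0]
[30.9, -4.4, -0.3, -0.0, 0.0, -0.27, 1.0]
[31.0, -4.3, -0.3, -0.0, 0.0, -0.27, 1.0]
[31.0, -4.2, -0.3, -0.0, 0.0, -0.27, 1.0]
[31.0, -4.0, -0.3, -0.0, 0.0, -0.27, 1.0]
[31.0, -3.9, -0.3, -0.0, 0.0, -0.27, 1.0]
[31.0, -3.7, -0.3, -0.0, 0.0, -0.27, 1.0]
[31.1, -3.6, -0.2, -0.0, 0.0, -0.27, 1.0]
[31.1, -3.4, -0.2, -0.0, 0.0, -0.27, 1.0]
[31.1, -3.3, -0.2, -0.0, 0.0, -0.27, 1.0]
[31.1, -3.1, -0.2, -0.0, 0.0, -0.27, 1.0]
[31.1, -3.0, -0.2, -0.0, 0.0, -0.27, 1.0]
```

View pics/a6c.png

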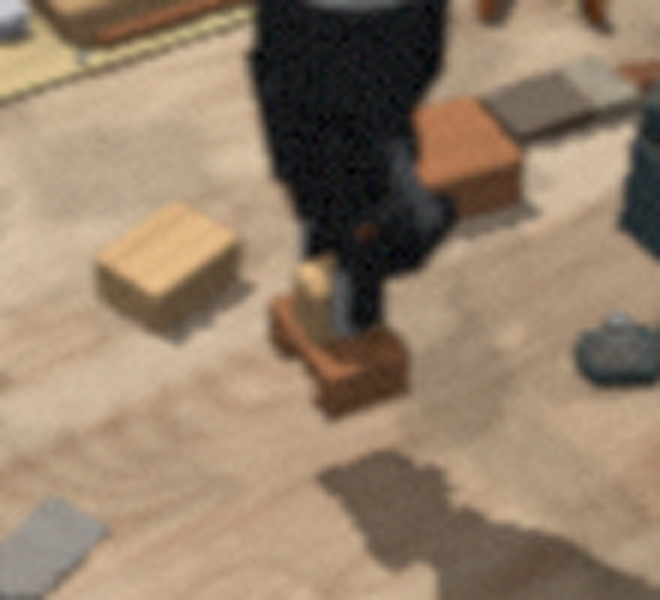

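Call:
apply_moves([
  [20,-4,0,0,0,0,1],
  [31,-5,0,0,0,-0.4,1],
  [31,-5,0,0,0,-0.4,1],
  [31,-4,0,0,0,-0.4,1],
  [31,-4,0,0,0,-0.4,1],
  [31,-4,0,0,0,-0.4,1],
  [31,-4,0,0,0,-0.4,1],
  [31,-4,0,0,0,-0.4,1],
])

```text
t: 26.6
eef_pos: [0.4352, -0.0982, 0.0933]
tool_rot: [-0.005, 0.721, 0.693, -0.002]
contact_force: [-0.0, 0.0, -1.9]
gripper_width: 0.249
```

```bash
python3 plan.py 437.8 24.5 90 87.8 4 1
```

```text
t 26.6 pos [435.2 -98.2  93.3] yaw 87.69 z [-0.0092  0.0041 -0.9999] F [-0.   0.  -1.9] w 0.249 q [-0.15  0.32  0.28  2.21 -0.15  0.63  1.77]
[30.7, -0.6, 1.0, -0.13, -0.05, -0.03, 1.0]
[30.7, -0.6, 0.9, -0.13, -0.05, -0.03, 1.0]
[30.7, -0.6, 0.9, -0.13, -0.05, -0.03, 1.0]
[30.7, -0.6, 0.9, -0.13, -0.05, -0.03, 1.0]
```

Call:
apply_moves([
  [25,0,0,0,0,0,1],
  [30,0,0,-0.2,0,0,1],
  [30,0,0,-0.2,0,0,1],
  [22,0,0,0,0,0,1],
  [5,0,0,0,0,0,1],
  [0,0,0,0,0,0,1],
  [0,0,0,0,0,0,1],
  [0,0,0,0,0,0,1],
])

```text
t: 27.6
eef_pos: [0.4321, 0.0228, 0.0918]
tool_rot: [-0.005, 0.718, 0.696, -0.002]
contact_force: [0.2, -0.3, -1.3]
gripper_width: 0.245
```

```bash
python3 plan.py 437.8 24.5 65 87.8 1 1
```

```text
t 27.6 pos [432.1  22.8  91.8] yaw 88.16 z [-0.0092  0.0051 -0.9999] F [ 0.2 -0.3 -1.3] w 0.245 q [-0.4   0.3   0.24  2.24 -0.13  0.62  1.48]
[1.8, 5.9, 26.7, -0.54, -0.27, 0.36, 1.0]
```

Call:
apply_moves([
  [1.7,5.5,5,-0.5,-0.3,0.3,1],
  [0,0,8,0,0,0,1],
  [0,0,8,0,0,0,1],
  [0,0,4,0,0,0,1],
  [0,0,0,0,0,0,1],
  [0,0,0,0,0,0,1],
  [0,0,0,0,0,0,1],
  [0,0,0,0,0,0,1],
])

```text
t: 28.6
eef_pos: [0.438, 0.0232, 0.0647]
tool_rot: [0.0, 0.721, 0.693, -0.001]
contact_force: [-0.1, -0.7, -1.6]
gripper_width: 0.245
```

```bash
python3 plan.py 437.8 24.5 46 87.8 1 1;  python3 - <<'E'
from h import *
snap('scene','a7s.png'); 
b=cv2.imread('pics/a7s.png')[130:215,190:290]
cv2.imwrite('pics/a7c.png',cv2.resize(b,None,fx=7,fy=7,interpolation=2))
E
```

```text
t 28.6 pos [438.   23.2  64.7] yaw 87.71 z [-5.0e-04 -1.2e-03 -1.0e+00] F [-0.1 -0.7 -1.6] w 0.245 q [-0.39  0.36  0.22  2.25 -0.15  0.54  1.48]
[1.3, -0.2, 18.7, -0.02, 0.07, -0.09, 1.0]
```

View pics/a7c.png

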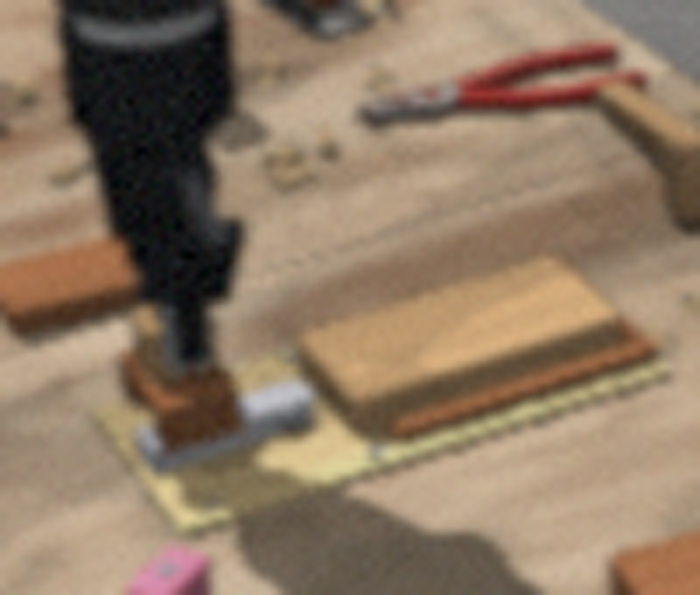

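Looks centred above the rail. Lower gently while watching force.

Call:
apply_moves([
  [1,0,4,0,0,0,1],
  [0,0,4,0,0,0,1],
  [0,0,3,0,0,0,1],
  [0,0,2,0,0,0,1],
  [0,0,2,0,0,0,1],
  [0,0,1,0,0,0,1],
  [0,0,1,0,0,0,1],
  [0,0,0,0,0,0,1],
])

```text
t: 29.65
eef_pos: [0.4381, 0.0243, 0.0465]
tool_rot: [0.0, 0.721, 0.693, -0.001]
contact_force: [0.2, -0.4, -1.8]
gripper_width: 0.246
```

```bash
python3 plan.py 437.8 24.5 45 87.8 1 1
```

```text
t 29.65 pos [438.1  24.3  46.5] yaw 87.71 z [-3.0e-04 -1.2e-03 -1.0e+00] F [ 0.2 -0.4 -1.8] w 0.246 q [-0.37  0.4   0.21  2.26 -0.17  0.5   1.5 ]
[0.2, -0.3, 1.5, -0.02, 0.07, -0.09, 1.0]
```

Call:
apply_moves([
  [0,0,1,0,0,0,1],
  [0,5,0.3,0,0,0,1],
  [0,6,0,0,0,0,1],
  [0,6,0,0,0,0,1],
  [0,6,0,0,0,0,1],
  [0,4,0,0,0,0,1],
  [0,0,0,0,0,0,1],
  [0,0,0,0,0,0,1],
])

```text
t: 30.65
eef_pos: [0.4672, 0.024, 0.0452]
tool_rot: [-0.0, 0.721, 0.693, -0.0]
contact_force: [-0.6, 0.5, -0.6]
gripper_width: 0.247
```

```bash
python3 plan.py 488.7 22.5 45.3 87.8 1 1
```

```text
t 30.65 pos [467.2  24.   45.2] yaw 87.76 z [-6.e-04 -4.e-04 -1.e+00] F [-0.6  0.5 -0.6] w 0.247 q [-0.36  0.44  0.21  2.19 -0.17  0.53  1.51]
[-0.7, 21.6, -0.1, -0.03, 0.02, -0.04, 1.0]
```

Call:
apply_moves([
  [-0.5,5,0,0,0,0,1],
  [0,5,0,0,0,0,1],
  [0,4,0,0,0,0,1],
  [0,3,0,0,0,0,1],
  [0,1,0,0,0,0,1],
  [0,0,0,0,0,0,1],
  [0,0,0,0,0,0,1],
  [0,0,0,0,0,0,1],
])

```text
t: 31.65
eef_pos: [0.4802, 0.0235, 0.0454]
tool_rot: [-0.004, 0.72, 0.694, -0.004]
contact_force: [-2.8, 1.6, 2.0]
gripper_width: 0.25
```

```bash
python3 plan.py 488.7 22.5 45.3 87.8 1 1
```

```text
t 31.65 pos [480.2  23.5  45.4] yaw 87.82 z [-1.120e-02  7.000e-04 -9.999e-01] F [-2.8  1.6  2. ] w 0.25 q [-0.35  0.45  0.21  2.16 -0.18  0.56  1.52]
[-0.7, 8.5, -0.0, -0.64, -0.02, 0.02, 1.0]
```

Call:
apply_moves([
  [0,5,0,-0.4,0,0,1],
  [0,5,0,-0.2,0,0,1],
  [0,3,0,0,0,0,1],
  [0,0,0,0,0,0,1],
  [0,0,0,0,0,0,1],
  [0,0,0,0,0,0,1],
  [0,0,0,0,0,0,1],
  [0,0,0,0,0,0,1],
])

```text
t: 32.65
eef_pos: [0.4934, 0.0226, 0.0452]
tool_rot: [-0.001, 0.72, 0.693, -0.001]
contact_force: [-2.2, 0.8, 2.4]
gripper_width: 0.246
```

```bash
python3 plan.py 488.7 22.5 45.3 87.8 1 1
```

```text
t 32.65 pos [493.4  22.6  45.2] yaw 87.81 z [-1.8e-03  1.0e-04 -1.0e+00] F [-2.2  0.8  2.4] w 0.246 q [-0.34  0.47  0.21  2.14 -0.18  0.56  1.53]
[-0.3, -4.7, -0.1, -0.1, 0.0, 0.01, 1.0]
```

Call:
apply_moves([
  [0,0,0,0,0,0,-1],
  [0,0,0,0,0,0,-1],
  [0,0,0,0,0,0,-1],
  [0,0,0,0,0,0,-1],
  [0,0,-20,0,0,0,-1],
  [0,0,-40,0,0,0,-1],
  [-30,-5,-30,0,0,0,-1],
  [-50,-10,-20,0,0,0,-1],
])

```text
t: 33.65
eef_pos: [0.4775, -0.0554, 0.1574]
tool_rot: [0.0, 0.718, 0.696, -0.0]
contact_force: [1.1, 0.2, -0.3]
gripper_width: 1.0
```

Call:
apply_moves([
  [-55,0,0,0,0,0,-1],
  [-50,0,0,0,0,0,-1],
  [-20,0,0,0,0,0,-1],
  [0,0,0,0,0,0,-1],
  [0,0,0,0,0,0,-1],
  [0,0,0,0,0,0,-1],
  [0,0,0,0,0,0,-1],
  [0,0,0,0,0,0,-1],
])

```text
t: 34.65
eef_pos: [0.4741, -0.1837, 0.16]
tool_rot: [0.002, 0.718, 0.696, 0.002]
contact_force: [0.0, -1.2, 0.4]
gripper_width: 1.0
```

```bash
python3 plan.py;  python3 - <<'E'
from h import *
snap('scene','a8s.png'); snap('top','a8.png')
b=cv2.imread('pics/a8s.png')[140:210,198:298];c=cv2.imread('pics/a8.png')[160:240,210:270]
cv2.imwrite('pics/a8c.png',np.hstack([cv2.resize(b,(500,350),interpolation=2),cv2.resize(c,(262,350),interpolation=2)]))
E
```

```text
t 34.65 pos [ 474.1 -183.7  160. ] yaw 88.24 z [ 6.3e-03 -5.0e-04 -1.0e+00] F [ 0.  -1.2  0.4] w 1.0 q [-0.05  0.3   0.35  2.04 -0.14  0.82  1.93]
```

View pics/a8c.png

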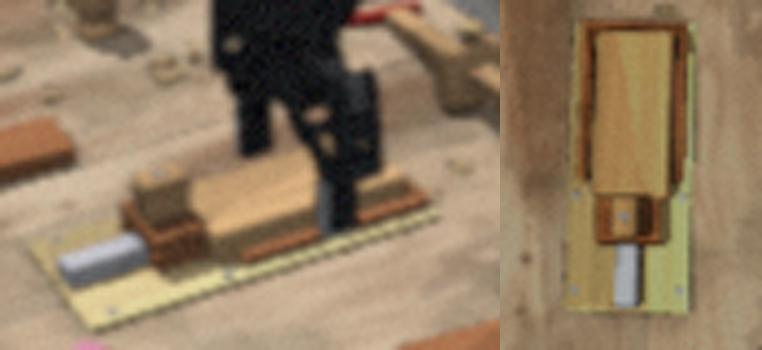

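```bash
cat > t6.py <<'E'
from meas import *
im=cv2.cvtColor(cv2.imread('pics/a8.png'),cv2.COLOR_BGR2RGB)
r=box(im,'top',(587,16.8),-2.1,148,67,.032,.005); print('base',r[0],r[1],r[2],r[3],r[4])
k=262/60
f=lambda u,v,z: (onz('top',210+(u+.5)/k-.5,160+(v+.5)/(350/80)-.5,z)[:2]*1000).round(1)
print('screw',f(625-500,216,.068),'scene screw',(onz('scene',198+160.5/5-.5,140+173.5/5-.5,.068)*1000).round(1))
for p in((98,197),(165,197),(97,240),(165,242)): print('body',f(*p,.036))
print('base near edge', f(135,193,.032))
E
python3 t6.py
python3 -c "
import cv2
a=cv2.imread('pics/a8.png')[195:235,225:265];cv2.imwrite('pics/a8e.png',cv2.resize(a,None,fx=14,fy=14,interpolation=cv2.INTER_CUBIC))"
```

```text
base [588.3539    16.312479] -2.720885 (np.float32(145.81004), np.float32(65.88659)) [np.float32(176.6), np.float32(178.0), np.float32(87.9), np.float32(84.5)] [0.47, 0.38, 0.24, 0.55]
screw [491.4  20.6] scene screw [492.4  23.3  68. ]
body [512.1  46.4]
body [510.8 -12.7]
body [474.1  47.7]
body [471.1 -12.1]
base near edge [515.4  13.9]
```

View pics/a8e.png

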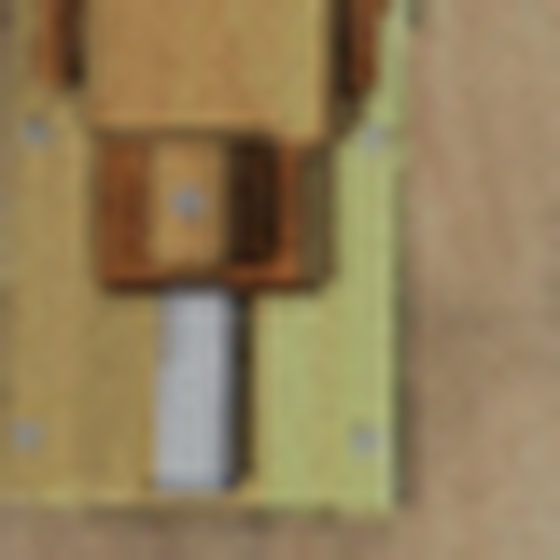

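```bash
python3 plan.py 492 22.6 110 87.8 5
```

```text
t 34.75 pos [ 474.1 -183.9  160. ] yaw 88.23 z [ 6.3e-03 -5.0e-04 -1.0e+00] F [-0.3 -0.6  0.7] w 1.0 q [-0.05  0.3   0.35  2.04 -0.14  0.82  1.93]
[41.4, 2.2, 10.0, 0.07, 0.0, 0.09, -1]
[41.4, 2.2, 10.0, 0.07, 0.0, 0.09, -1]
[41.4, 2.1, 10.0, 0.07, 0.0, 0.09, -1]
[41.4, 2.1, 10.0, 0.07, 0.0, 0.09, -1]
[41.4, 2.0, 10.0, 0.07, 0.0, 0.09, -1]
```

Call:
apply_moves([
  [25,2,6,0.3,0,0,-1],
  [42,2,10,0,0,0,-1],
  [42,2,10,0,0,0,-1],
  [42,2,10,0,0,0,-1],
  [38,2,8,0,0,0,-1],
  [10,0,0,0,0,0,-1],
  [0,0,0,0,0,0,-1],
  [0,0,0,0,0,0,-1],
])

```text
t: 35.75
eef_pos: [0.4925, 0.0177, 0.1157]
tool_rot: [0.002, 0.719, 0.695, 0.001]
contact_force: [0.0, -0.1, 0.6]
gripper_width: 1.001
```

```bash
python3 plan.py 492 22.6 46 87.8 1
```

```text
t 35.75 pos [492.5  17.7 115.7] yaw 87.99 z [ 0.0046 -0.0022 -1.    ] F [ 0.  -0.1  0.6] w 1.001 q [-0.38  0.34  0.26  2.11 -0.13  0.71  1.5 ]
[5.0, -1.0, 69.7, 0.27, 0.12, 0.19, -1]
```

Call:
apply_moves([
  [3,0,10,0.2,0.1,0.1,-1],
  [0,0,13,0,0,0,-1],
  [0,0,13,0,0,0,-1],
  [0,0,12,0,0,0,-1],
  [0,0,8,0,0,0,-1],
  [0,0,4,0,0,0,-1],
  [0,0,0,0,0,0,-1],
  [0,0,0,0,0,0,-1],
])

```text
t: 36.75
eef_pos: [0.4924, 0.0175, 0.0511]
tool_rot: [0.001, 0.722, 0.692, -0.0]
contact_force: [0.1, 0.5, -0.2]
gripper_width: 1.0
```

```bash
python3 plan.py 492 22.6 46 87.8 1
```

```text
t 36.75 pos [492.4  17.5  51.1] yaw 87.6 z [ 1.0e-04 -1.3e-03 -1.0e+00] F [ 0.1  0.5 -0.2] w 1.0 q [-0.35  0.46  0.23  2.14 -0.18  0.57  1.54]
[5.0, -0.6, 5.1, 0.01, 0.08, -0.2, -1]
```

Call:
apply_moves([
  [5,0,3,0,0,0,-1],
  [0,0,1.5,0,0,0,-1],
  [0,0,0,0,0,0,1],
  [0,0,0,0,0,0,1],
  [0,0,0,0,0,0,1],
  [0,0,0,0,0,0,1],
  [0,0,0,0,0,0,1],
  [0,0,0,0,0,0,1],
])

```text
t: 37.75
eef_pos: [0.4935, 0.0232, 0.0473]
tool_rot: [0.001, 0.722, 0.692, 0.001]
contact_force: [-0.2, 0.8, 0.6]
gripper_width: 0.248
```

Call:
apply_moves([
  [0,-1,0,0,0,0,1],
  [0,-1,0,0,0,0,1],
  [0,0,0,0,0,0,1],
  [0,0,0,0,0,0,1],
  [0,0,0,0,0,0,1],
  [0,0,0,0,0,0,1],
  [0,0,0,0,0,0,1],
  [0,0,0,0,0,0,1],
])

```text
t: 38.75
eef_pos: [0.4916, 0.0232, 0.0473]
tool_rot: [0.001, 0.722, 0.692, 0.001]
contact_force: [-0.5, 0.3, 0.6]
gripper_width: 0.244
```

```bash
python3 plan.py 492 22.6 46 87.8 1
```

```text
t 38.75 pos [491.6  23.2  47.3] yaw 87.6 z [ 2.7e-03 -8.0e-04 -1.0e+00] F [-0.5  0.3  0.6] w 0.244 q [-0.36  0.46  0.22  2.14 -0.19  0.55  1.53]
[-0.6, 0.4, 1.3, 0.15, 0.04, -0.2, -1]
```

Call:
apply_moves([
  [0,-1,0,0,0,0,1],
  [0,0,0,0,0,0,1],
  [0,0,0,0,0,0,1],
  [0,0,0,0,0,0,1],
  [0,0,0,0,0,0,1],
  [0,0,0,0,0,0,1],
  [0,0,0,0,0,0,1],
  [0,0,0,0,0,0,1],
])

```text
t: 39.75
eef_pos: [0.4906, 0.0233, 0.0473]
tool_rot: [0.001, 0.722, 0.692, 0.001]
contact_force: [-0.3, 0.3, -1.1]
gripper_width: 0.245
```

```bash
python3 plan.py
```

```text
t 39.75 pos [490.6  23.3  47.3] yaw 87.6 z [ 2.7e-03 -7.0e-04 -1.0e+00] F [-0.3  0.3 -1.1] w 0.245 q [-0.36  0.46  0.22  2.14 -0.19  0.55  1.53]
```

Call:
apply_moves([
  [0,-1,0,0,0,0,1],
  [0,0,0,0,0,0,1],
  [0,0,0,0,0,0,1],
  [0,0,0,0,0,0,1],
  [0,0,0,0,0,0,1],
  [0,0,0,0,0,0,1],
  [0,0,0,0,0,0,1],
  [0,0,0,0,0,0,1],
])

```text
t: 40.75
eef_pos: [0.4895, 0.0233, 0.0473]
tool_rot: [0.001, 0.722, 0.692, 0.001]
contact_force: [1.0, 0.1, -1.6]
gripper_width: 0.243
```

```bash
python3 plan.py
```

```text
t 40.75 pos [489.5  23.3  47.3] yaw 87.6 z [ 2.8e-03 -7.0e-04 -1.0e+00] F [ 1.   0.1 -1.6] w 0.243 q [-0.36  0.46  0.22  2.15 -0.19  0.55  1.53]
```

Call:
apply_moves([
  [0,-1,0,0,0,0,1],
  [0,0,0,0,0,0,1],
  [0,0,0,0,0,0,1],
  [0,0,0,0,0,0,1],
  [0,0,0,0,0,0,1],
  [0,0,0,0,0,0,1],
  [0,0,0,0,0,0,1],
  [0,0,0,0,0,0,1],
])

```text
t: 41.75
eef_pos: [0.4888, 0.0235, 0.0474]
tool_rot: [0.001, 0.722, 0.692, 0.001]
contact_force: [0.7, -0.2, -0.2]
gripper_width: 0.241
```

```bash
python3 plan.py
```

```text
t 41.75 pos [488.8  23.5  47.4] yaw 87.61 z [ 3.5e-03 -7.0e-04 -1.0e+00] F [ 0.7 -0.2 -0.2] w 0.241 q [-0.36  0.46  0.22  2.15 -0.19  0.55  1.53]
```

Call:
apply_moves([
  [0,-1,0,0,0,0,1],
  [0,0,0,0,0,0,1],
  [0,0,0,0,0,0,1],
  [0,0,0,0,0,0,1],
  [0,0,0,0,0,0,1],
  [0,0,0,0,0,0,1],
  [0,0,0,0,0,0,1],
  [0,0,0,0,0,0,1],
])

```text
t: 42.75
eef_pos: [0.4885, 0.0235, 0.0474]
tool_rot: [0.002, 0.722, 0.692, 0.002]
contact_force: [1.6, -0.4, -1.7]
gripper_width: 0.242
```

```bash
python3 plan.py
```

```text
t 42.75 pos [488.5  23.5  47.4] yaw 87.61 z [ 4.9e-03 -7.0e-04 -1.0e+00] F [ 1.6 -0.4 -1.7] w 0.242 q [-0.36  0.46  0.22  2.15 -0.18  0.55  1.53]
```

Call:
apply_moves([
  [0,1.8,0,0.3,0,0,1],
  [0,0,0,0,0,0,1],
  [0,0,0,0,0,0,1],
  [0,0,0,0,0,0,-1],
  [0,0,0,0,0,0,-1],
  [0,0,0,0,0,0,-1],
  [0,0,-20,0,0,0,-1],
  [0,0,-40,0,0,0,-1],
])

```text
t: 43.75
eef_pos: [0.4867, 0.023, 0.106]
tool_rot: [-0.003, 0.722, 0.692, -0.004]
contact_force: [0.4, 0.2, 0.8]
gripper_width: 1.0
```

Call:
apply_moves([
  [-20,0,-40,0,0,0,-1],
  [-45,0,-20,0,0,0,-1],
  [-45,0,0,0,0,0,-1],
  [-45,0,0,0,0,0,-1],
  [-15,0,0,0,0,0,-1],
  [0,0,0,0,0,0,-1],
  [0,0,0,0,0,0,-1],
  [0,0,0,0,0,0,-1],
])

```text
t: 44.75
eef_pos: [0.4822, -0.1491, 0.1717]
tool_rot: [-0.001, 0.72, 0.694, -0.001]
contact_force: [-0.4, -0.1, -0.2]
gripper_width: 1.0
```

```bash
python3 plan.py;  python3 - <<'E'
from h import *
snap('scene','a9s.png'); snap('top','a9.png')
c=cv2.imread('pics/a9.png')[150:250,180:330]
cv2.imwrite('pics/a9c.png',cv2.resize(c,(795,530),interpolation=2))
E
```

```text
t 44.75 pos [ 482.2 -149.1  171.7] yaw 87.87 z [-3.2e-03 -6.0e-04 -1.0e+00] F [-0.4 -0.1 -0.2] w 1.0 q [-0.13  0.28  0.37  2.03 -0.13  0.85  1.84]
```

View pics/a9c.png

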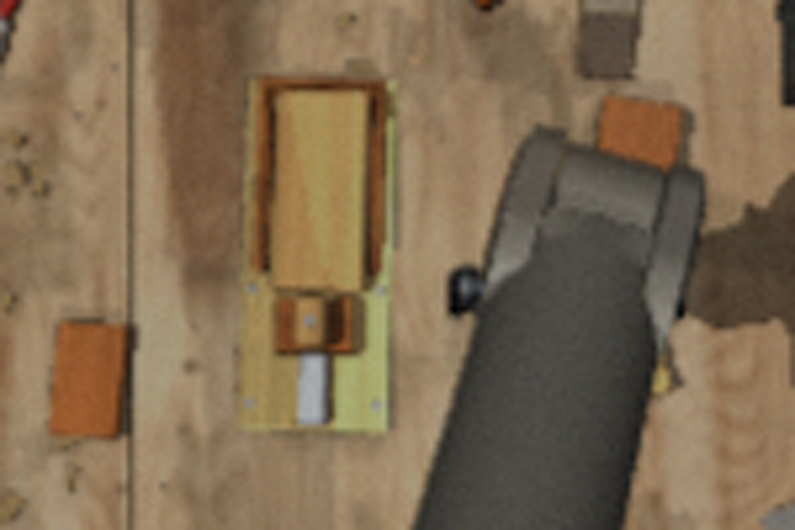

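```bash
cat > t7.py <<'E'
from meas import *
import sys
im=cv2.cvtColor(cv2.imread('pics/a9.png'),cv2.COLOR_BGR2RGB)
r=box(im,'top',(587,16.8),-2.1,148,67,.032,.005); print('base',r[0],r[1],r[2],r[3],r[4])
r=rect(im,'top',180+318/5.3,150+175/5.3,.032,(18,95,130),(30,255,255),35); print('base mask',r[0],r[1],r[2])
f=lambda u,v,z: (onz('top',180+(u+.5)/5.3-.5,150+(v+.5)/5.3-.5,z)[:2]*1000).round(1)
print('screw',f(309,320,.068))
for n,u,v,z,lo,hi in [('mid',197,221,.018,(9,140,110),(15,255,255)),('long',300.5,175,.032,(9,135,118),(15,255,255))]:
    r=rect(im,'top',u,v,z,lo,hi)
    if r: print(n,r[0].round(1),np.round(r[1],1),round(r[2],1))
E
python3 t7.py
```

```text
base [587.8086    16.302221] -2.4947743 (np.float32(146.98535), np.float32(66.00917)) [np.float32(176.7), np.float32(178.3), np.float32(87.9), np.float32(83.9)] [0.48, 0.37, 0.25, 0.45]
base mask [586.70288086   9.89526367] (54.886253356933594, 148.07717895507812) 89.07310485839844
screw [487.7  21.9]
mid [452.1 189.4] [49.5 83.4] 84.2
long [ 625.7 -219.7] [45.4 57.8] -9.9
```

```bash
python3 plan.py 595.4 -213.7 90 80.7 6
```

```text
t 44.85 pos [ 482.3 -149.2  171.7] yaw 87.88 z [-3.2e-03 -7.0e-04 -1.0e+00] F [0.1 0.4 0.4] w 0.995 q [-0.13  0.28  0.37  2.03 -0.13  0.85  1.84]
[-10.0, 19.3, 13.6, -0.03, 0.01, 1.2, -1]
[-9.6, 19.5, 13.6, -0.03, 0.01, 1.2, -1]
[-9.2, 19.7, 13.6, -0.03, 0.01, 1.2, -1]
[-8.8, 19.9, 13.6, -0.03, 0.01, 1.2, -1]
[-8.4, 20.0, 13.6, -0.03, 0.01, 1.2, -1]
[-8.0, 20.2, 13.6, -0.03, 0.01, 1.2, -1]
```

Call:
apply_moves([
  [-10,19,10,0,0,1.2,-1],
  [-10,20,14,0,0,1.2,-1],
  [-9,20,14,0,0,1.2,-1],
  [-9,20,14,0,0,1.2,-1],
  [-9,20,14,0,0,1.2,-1],
  [-8,14,8,0,0,1,-1],
  [0,0,0,0,0,0,-1],
  [0,0,0,0,0,0,-1],
])

```text
t: 45.85
eef_pos: [0.5943, -0.2093, 0.0949]
tool_rot: [-0.002, 0.759, 0.651, -0.001]
contact_force: [-0.0, -0.2, -0.2]
gripper_width: 0.997
```

```bash
python3 plan.py 595.4 -213.7 50 80.7 1
```

```text
t 45.85 pos [ 594.3 -209.3   94.9] yaw 81.17 z [-0.0034  0.0021 -1.    ] F [-0.  -0.2 -0.2] w 0.997 q [-0.01  0.58  0.35  1.79 -0.26  0.82  1.88]
[-4.2, 1.9, 44.9, -0.21, -0.09, 0.47, -1]
```

Call:
apply_moves([
  [-4,1.8,5,-0.2,0,0.4,-1],
  [0,0,14,0,0,0,-1],
  [0,0,14,0,0,0,-1],
  [0,0,14,0,0,0,-1],
  [0,0,10,0,0,0,-1],
  [0,0,5,0,0,0,-1],
  [0,0,0,0,0,0,-1],
  [0,0,0,0,0,0,-1],
])

```text
t: 46.85
eef_pos: [0.5944, -0.2126, 0.029]
tool_rot: [-0.001, 0.762, 0.648, 0.001]
contact_force: [0.2, 0.2, 0.1]
gripper_width: 0.997
```

```bash
python3 plan.py 595.4 -213.7 10 80.7 1; python3 - <<'E'
from h import *
snap('scene','b0s.png')
c=cv2.imread('pics/b0s.png')[150:240,240:350]
cv2.imwrite('pics/b0c.png',cv2.resize(c,None,fx=6,fy=6,interpolation=2))
E
```

```text
t 46.85 pos [ 594.4 -212.6   29. ] yaw 80.79 z [-1.0e-04  2.5e-03 -1.0e+00] F [0.2 0.2 0.1] w 0.997 q [ 0.02  0.67  0.31  1.82 -0.3   0.7   1.91]
[-1.0, 1.1, 19.0, -0.03, -0.14, 0.09, -1]
```

View pics/b0c.png

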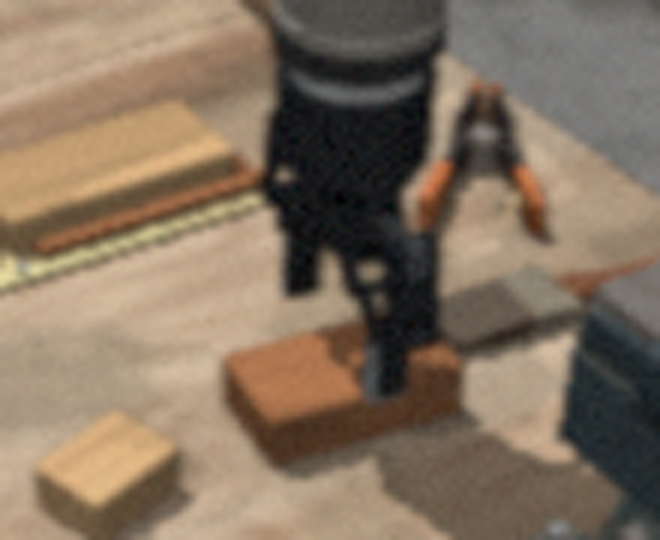

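Call:
apply_moves([
  [-1,1,7,0,0,0,-1],
  [0,0,7,0,0,0,-1],
  [0,0,3,0,0,0,-1],
  [0,0,0,0,0,0,1],
  [0,0,0,0,0,0,1],
  [0,0,0,0,0,0,1],
  [0,0,0,0,0,0,1],
  [0,0,0,0,0,0,1],
], grip_force=80)

```text
t: 47.9
eef_pos: [0.5959, -0.214, 0.012]
tool_rot: [-0.0, 0.762, 0.648, 0.001]
contact_force: [0.3, 0.4, -0.9]
gripper_width: 0.684
```

Call:
apply_moves([
  [0,0,0,0,0,0,1],
  [0,0,-10,0,0,0,1],
  [0,0,-18,0,0,0,1],
  [0,0,-18,0,0,0,1],
  [0,0,-18,0,0,0,1],
  [0,0,-10,0,0,0,1],
  [0,0,0,0,0,0,1],
  [0,0,0,0,0,0,1],
])

```text
t: 48.9
eef_pos: [0.5963, -0.2142, 0.0927]
tool_rot: [0.0, 0.762, 0.648, 0.002]
contact_force: [0.3, -0.3, -1.1]
gripper_width: 0.678
```

```bash
python3 plan.py 587.9 17.5 95 87.9 10 1; python3 - <<'E'
from h import *
snap('scene','b1s.png')
c=cv2.imread('pics/b1s.png')[140:240,240:350]
cv2.imwrite('pics/b1c.png',cv2.resize(c,None,fx=6,fy=6,interpolation=2))
E
```

```text
t 48.9 pos [ 596.3 -214.2   92.7] yaw 80.79 z [ 0.0035  0.0021 -1.    ] F [ 0.3 -0.3 -1.1] w 0.678 q [-0.01  0.58  0.35  1.79 -0.27  0.81  1.89]
[22.7, -4.5, -0.2, 0.02, -0.01, -0.71, 1.0]
[22.8, -4.3, -0.2, 0.02, -0.01, -0.71, 1.0]
[22.8, -4.0, -0.2, 0.02, -0.01, -0.71, 1.0]
[22.9, -3.7, -0.2, 0.02, -0.01, -0.71, 1.0]
[22.9, -3.4, -0.2, 0.02, -0.01, -0.71, 1.0]
[23.0, -3.1, -0.2, 0.02, -0.01, -0.71, 1.0]
[23.0, -2.8, -0.2, 0.02, -0.01, -0.71, 1.0]
[23.0, -2.5, -0.2, 0.02, -0.01, -0.71, 1.0]
[23.1, -2.3, -0.2, 0.02, -0.01, -0.71, 1.0]
[23.1, -2.0, -0.2, 0.02, -0.01, -0.71, 1.0]
```

View pics/b1c.png

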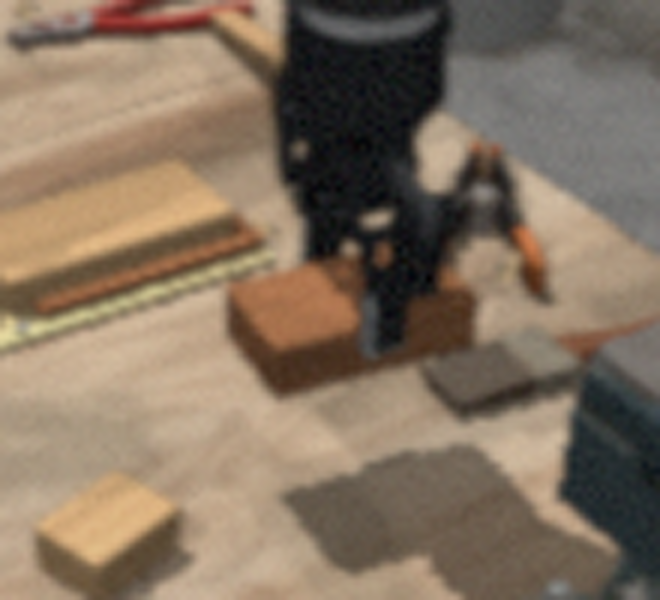

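```bash
python3 - <<'E'
from h import *
g=lambda u,v,z: onz('scene',240+(u+.5)/6-.5,140+(v+.5)/6-.5,z)[:2]*1000
A,B=g(283,352,.1127),g(474,293,.1127); C=g(230,298,.1127); print(A,B,C,np.linalg.norm(A-B),np.linalg.norm(A-C)); M=(A+B)/2
d=(B-A)/np.linalg.norm(B-A); print('offset of centre along own y from TCP', (M-np.array([596.3,-214.2]))@d, np.degrees(np.arctan2(d[1],d[0])))
A,B=g(280,393,.0807),g(472,335,.0807);print(A,B,np.linalg.norm(A-B),((A+B)/2-np.array([596.3,-214.2]))@d)
E
```

```text
[ 539.13625197 -237.78979124] [ 644.41038897 -247.8310418 ] [ 542.75673267 -187.87384872] 105.75192969385044 50.047069821049874
offset of centre along own y from TCP -1.7896403457019687 -5.448499075687686
[ 544.59757241 -229.03679059] [ 651.68710853 -241.15420809] 107.77291196689767 3.8180650550294737
```

Call:
apply_moves([
  [15,-3,0,0,0,-0.6,1],
  [23,-4,0,0,0,-0.6,1],
  [23,-4,0,0,0,-0.6,1],
  [23,-4,0,0,0,-0.6,1],
  [23,-3,0,0,0,-0.6,1],
  [23,-3,0,0,0,-0.6,1],
  [23,-3,0,0,0,-0.6,1],
  [23,-3,0,0,0,-0.6,1],
])

```text
t: 49.95
eef_pos: [0.5863, -0.0172, 0.0896]
tool_rot: [-0.004, 0.729, 0.684, 0.001]
contact_force: [0.2, 0.2, -1.7]
gripper_width: 0.683
```

```bash
python3 plan.py 587.9 17.5 95 87.9 3 1
```

```text
t 49.95 pos [586.3 -17.2  89.6] yaw 86.37 z [-0.0038  0.0068 -1.    ] F [ 0.2  0.2 -1.7] w 0.683 q [-0.31  0.52  0.32  1.9  -0.24  0.76  1.65]
[11.6, -0.2, -1.7, -0.08, -0.13, -0.51, 1.0]
[11.6, -0.1, -1.7, -0.08, -0.13, -0.51, 1.0]
[11.6, 0.0, -1.8, -0.08, -0.13, -0.51, 1.0]
```

Call:
apply_moves([
  [15,0,0,-0.1,-0.2,-0.7,1],
  [12,0,0,0,-0.2,-0.7,1],
  [5,0,0,0,0,0,1],
  [0,0,0,0,0,0,1],
  [0,0,0,0,0,0,1],
  [0,0,0,0,0,0,1],
  [0,0,0,0,0,0,1],
  [0,0,0,0,0,0,1],
])

```text
t: 50.95
eef_pos: [0.5871, 0.0181, 0.0893]
tool_rot: [-0.001, 0.719, 0.695, -0.002]
contact_force: [0.4, -0.3, -1.8]
gripper_width: 0.682
```

```bash
python3 plan.py 587.7 17.5 60 87.9 1 1
```

```text
t 50.95 pos [587.1  18.1  89.3] yaw 87.98 z [-3.5e-03 -8.0e-04 -1.0e+00] F [ 0.4 -0.3 -1.8] w 0.682 q [-0.37  0.52  0.31  1.9  -0.23  0.76  1.6 ]
[-0.5, 0.8, 29.3, -0.2, 0.05, 0.08, 1.0]
```

Call:
apply_moves([
  [-0.5,0.5,6,-0.2,0,0,1],
  [0,0,8,0,0,0,1],
  [0,0,8,0,0,0,1],
  [0,0,7,0,0,0,1],
  [0,0,4,0,0,0,1],
  [0,0,3,0,0,0,1],
  [0,0,0,0,0,0,1],
  [0,0,0,0,0,0,1],
])

```text
t: 51.95
eef_pos: [0.5873, 0.0174, 0.0502]
tool_rot: [0.0, 0.719, 0.695, -0.001]
contact_force: [0.8, -0.5, -1.5]
gripper_width: 0.678
```

```bash
python3 plan.py 587.7 17.5 44 87.9 1 1
```

```text
t 51.95 pos [587.3  17.4  50.2] yaw 87.98 z [-8.0e-04 -1.1e-03 -1.0e+00] F [ 0.8 -0.5 -1.5] w 0.678 q [-0.36  0.58  0.29  1.92 -0.25  0.68  1.62]
[0.1, 0.4, 6.2, -0.04, 0.07, 0.08, 1.0]
```

Lower the last 6 mm, release, retreat sideways.

Call:
apply_moves([
  [0,0.3,2,0,0,0,1],
  [0,0,2,0,0,0,1],
  [0,0,1,0,0,0,1],
  [0,0,1,0,0,0,1],
  [0,0,0.5,0,0,0,1],
  [0,0,0,0,0,0,1],
  [0,0,0,0,0,0,1],
  [0,0,0,0,0,0,1],
])

```text
t: 52.95
eef_pos: [0.588, 0.0175, 0.044]
tool_rot: [0.0, 0.719, 0.694, -0.0]
contact_force: [-0.6, -0.5, -1.0]
gripper_width: 0.681
```

```bash
python3 plan.py 587.7 17.5 44 87.9 1 1
```

```text
t 52.95 pos [588.   17.5  44. ] yaw 87.97 z [ 3.e-04 -7.e-04 -1.e+00] F [-0.6 -0.5 -1. ] w 0.681 q [-0.35  0.59  0.28  1.92 -0.25  0.67  1.62]
[0.0, -0.3, 0.0, 0.02, 0.04, 0.07, 1.0]
```

Call:
apply_moves([
  [0,0,0,0,0,0,-1],
  [0,0,0,0,0,0,-1],
  [0,0,0,0,0,0,-1],
  [0,0,-15,0,0,0,-1],
  [0,0,-40,0,0,0,-1],
  [0,0,-40,0,0,0,-1],
  [40,-35,-20,0,0,0,-1],
  [50,-45,0,0,0,0,-1],
])

```text
t: 53.95
eef_pos: [0.5151, 0.1074, 0.1673]
tool_rot: [0.003, 0.723, 0.691, 0.003]
contact_force: [0.4, 1.8, 0.3]
gripper_width: 0.997
```

Call:
apply_moves([
  [50,-40,0,0,0,0,-1],
  [40,-20,0,0,0,0,-1],
  [20,0,0,0,0,0,-1],
  [0,0,0,0,0,0,-1],
  [0,0,0,0,0,0,-1],
  [0,0,0,0,0,0,-1],
  [0,0,0,0,0,0,-1],
  [0,0,0,0,0,0,-1],
])

```text
t: 54.95
eef_pos: [0.4601, 0.2204, 0.1717]
tool_rot: [0.004, 0.724, 0.69, 0.006]
contact_force: [0.6, 0.6, -0.0]
gripper_width: 0.999
```

```bash
python3 plan.py;  python3 - <<'E'
from h import *
snap('scene','b2s.png'); snap('top','b2.png')
b=cv2.imread('pics/b2s.png')[120:210,198:298];c=cv2.imread('pics/b2.png')[150:240,180:270]
cv2.imwrite('pics/b2c.png',np.hstack([cv2.resize(b,(400,360),interpolation=2),cv2.resize(c,(400,400),interpolation=2)[:360]]))
E
```

```text
t 54.95 pos [460.1 220.4 171.7] yaw 87.24 z [ 0.0132  0.0023 -0.9999] F [ 0.6  0.6 -0. ] w 0.999 q [-0.82  0.28  0.3   2.03 -0.1   0.84  1.05]
```

View pics/b2c.png

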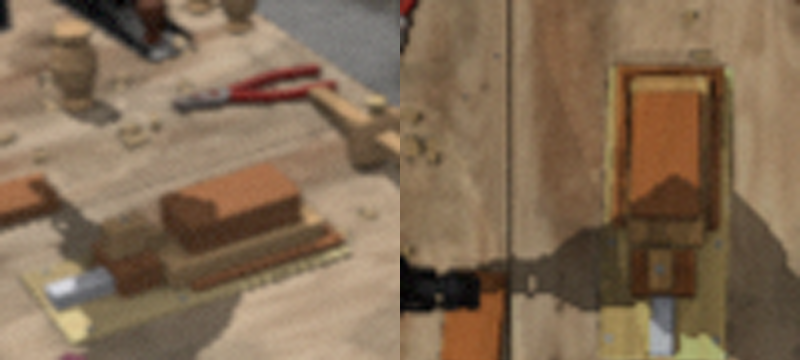

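```bash
python3 - <<'E'
from meas import *
im=cv2.cvtColor(cv2.imread('pics/b2.png'),cv2.COLOR_BGR2RGB)
k=400/90
f=lambda u,v,z: onz('top',180+(u+.5)/k-.5,150+(v+.5)/k-.5,z)[:2]*1000
print('tier far',f(265,91,.064),'near',f(265,218,.064),'L',f(230,150,.064),'R',f(300,150,.064))
print('base far',f(265,77,.032),'near',f(265,244,.032))
for h in(.004,.006):
    r=box(im,'top',(587.5,16.5),-2.1,110,60,.064,h); print('tier',r[0],r[1],r[2],r[3],r[4])
    r=box(im,'top',(587.5,16.5),-2.1,150,68,.032,h); print('base',r[0],r[1],r[2],r[3],r[4])
    r=box(im,'top',(452.4,189.6),-5.5,84,52,.018,h); print('mid',r[0],r[1],r[2],r[3],r[4])
E
python3 -c "
import cv2
a=cv2.imread('pics/b2.png')[160:215,225:265];cv2.imwrite('pics/b2e.png',cv2.resize(a,None,fx=10,fy=10,interpolation=cv2.INTER_CUBIC))"
```

```text
tier far [641.28437756  15.1794176 ] near [531.03906862  16.60364347] L [590.47220281  45.88090072] R [589.09819007 -14.16158894]
base far [660.50753357  17.07361979] near [512.43598015  18.9865115 ]
tier [587.0932    16.292303] -0.54308236 (np.float32(110.250374), np.float32(57.371704)) [np.float32(178.8), np.float32(0.1), np.float32(90.7), np.float32(78.5)] [0.45, 0.4, 0.43, 1.01]
base [585.99524   14.255312] -2.449553 (np.float32(150.60567), np.float32(66.87028)) [np.float32(178.7), np.float32(176.4), np.float32(88.5), np.float32(95.1)] [0.45, 0.78, 0.24, 0.53]
mid [453.3944 190.6279] -3.618183 (np.float32(87.12408), np.float32(51.459972)) [np.float32(179.8), np.float32(173.0), np.float32(91.7), np.float32(82.3)] [0.3, 0.71, 0.44, 0.64]
tier [585.14795   16.186686] -0.37390408 (np.float32(114.14517), np.float32(56.660954)) [np.float32(179.5), np.float32(179.7), np.float32(90.4), np.float32(85.4)] [0.43, 0.44, 0.41, 0.51]
base [585.2629    18.136162] -1.2245811 (np.float32(152.3072), np.float32(59.29757)) [np.float32(178.6), np.float32(178.9), np.float32(88.3), np.float32(98.6)] [0.37, 0.27, 0.25, 0.7]
mid [454.16583 188.42033] -8.099058 (np.float32(89.809265), np.float32(55.645782)) [np.float32(179.3), np.float32(164.5), np.float32(96.8), np.float32(81.3)] [0.36, 1.36, 0.64, 0.58]
```

View pics/b2e.png

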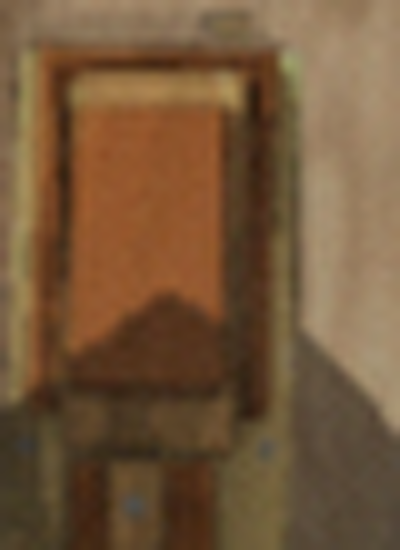

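```bash
python3 plan.py 452.3 190.5 60 85 6
```

```text
t 55.05 pos [460.  220.7 171.8] yaw 87.27 z [ 0.0133  0.0025 -0.9999] F [-0.3 -0.4  0.5] w 1.0 q [-0.82  0.28  0.3   2.03 -0.1   0.84  1.05]
[-5.2, -1.3, 18.6, 0.12, -0.03, 0.38, -1]
[-5.2, -1.2, 18.6, 0.12, -0.03, 0.38, -1]
[-5.1, -1.1, 18.6, 0.12, -0.03, 0.38, -1]
[-5.1, -1.1, 18.6, 0.12, -0.03, 0.38, -1]
[-5.1, -1.0, 18.6, 0.12, -0.03, 0.38, -1]
[-5.1, -0.9, 18.6, 0.12, -0.03, 0.38, -1]
```

Call:
apply_moves([
  [-5,-1,10,0.4,0,0.4,-1],
  [-6,-1,18,0.2,0,0.4,-1],
  [-6,-1,20,0,0,0.4,-1],
  [-6,-1,20,0,0,0.4,-1],
  [-6,-1,20,0,0,0.4,-1],
  [-5,-1,12,0,0,0.2,-1],
  [0,0,0,0,0,0,-1],
  [0,0,0,0,0,0,-1],
])

```text
t: 56.05
eef_pos: [0.451, 0.1845, 0.066]
tool_rot: [-0.001, 0.738, 0.675, 0.001]
contact_force: [0.5, -0.2, 0.7]
gripper_width: 1.001
```

```bash
python3 plan.py 452.3 190.5 20 85 1
```

```text
t 56.05 pos [451.  184.5  66. ] yaw 84.9 z [-0.      0.0019 -1.    ] F [ 0.5 -0.2  0.7] w 1.001 q [-0.73  0.42  0.26  2.15 -0.19  0.59  1.15]
[6.0, 0.8, 46.0, -0.01, -0.11, -0.1, -1]
```

Call:
apply_moves([
  [6,0.8,6,0,0,0,-1],
  [0,0,12,0,0,0,-1],
  [0,0,12,0,0,0,-1],
  [0,0,8,0,0,0,-1],
  [0,0,4,0,0,0,-1],
  [0,0,0,0,0,0,-1],
  [0,0,0,0,0,0,-1],
  [0,0,0,0,0,0,-1],
])

```text
t: 57.05
eef_pos: [0.4535, 0.1922, 0.0221]
tool_rot: [-0.001, 0.738, 0.675, 0.002]
contact_force: [0.1, 0.4, -0.6]
gripper_width: 0.997
```

```bash
python3 plan.py 452.3 190.5 4 85 1; python3 - <<'E'
from h import *
snap('scene','b3s.png')
c=cv2.imread('pics/b3s.png')[120:210,150:250]
cv2.imwrite('pics/b3c.png',cv2.resize(c,None,fx=6,fy=6,interpolation=2))
E
```

```text
t 57.05 pos [453.5 192.2  22.1] yaw 84.95 z [ 0.002   0.0035 -1.    ] F [ 0.1  0.4 -0.6] w 0.997 q [-0.71  0.51  0.22  2.15 -0.23  0.5   1.18]
[-1.9, -1.0, 18.1, 0.1, -0.21, -0.05, -1]
```

View pics/b3c.png

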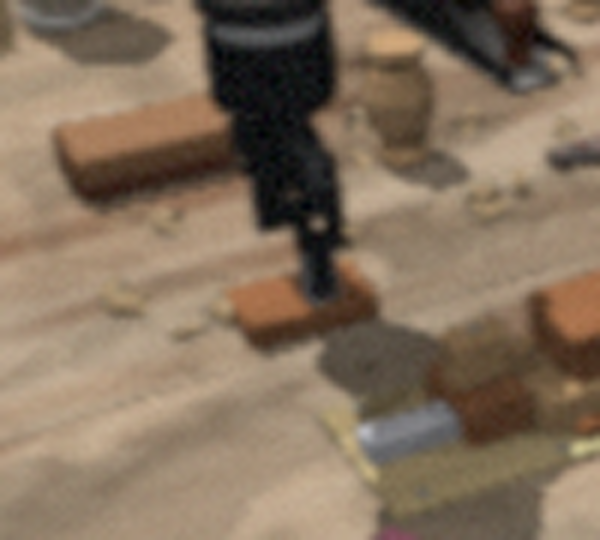

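Call:
apply_moves([
  [-1.8,-1,8,0,-0.2,0,-1],
  [0,0,6,0,0,0,-1],
  [0,0,2.5,0,0,0,-1],
  [0,0,0,0,0,0,-1],
  [0,0,0,0,0,0,1],
  [0,0,0,0,0,0,1],
  [0,0,0,0,0,0,1],
  [0,0,0,0,0,0,1],
], grip_force=70)

```text
t: 58.1
eef_pos: [0.4525, 0.1906, 0.0053]
tool_rot: [0.001, 0.738, 0.675, 0.001]
contact_force: [-0.6, -0.7, -0.5]
gripper_width: 0.583
```

Call:
apply_moves([
  [0,0,0,0,0,0,1],
  [0,0,0,0,0,0,1],
  [0,0,0,0,0,0,1],
  [0,0,0,0,0,0,1],
  [0,0,0,0,0,0,1],
  [0,0,0,0,0,0,1],
  [0,0,0,0,0,0,1],
  [0,0,0,0,0,0,1],
])

```text
t: 59.1
eef_pos: [0.4524, 0.1906, 0.0052]
tool_rot: [0.001, 0.738, 0.675, 0.001]
contact_force: [0.7, -0.1, 0.2]
gripper_width: 0.587
```

```bash
python3 plan.py 587.7 17.5 110 87.9 10 1; python3 - <<'E'
from h import *
snap('scene','b4s.png'); snap('top','b4.png')
c=cv2.imread('pics/b4s.png')[140:210,150:250]; d=cv2.imread('pics/b4.png')[200:240,170:220]
cv2.imwrite('pics/b4c.png',np.hstack([cv2.resize(c,(400,280),interpolation=2),cv2.resize(d,(350,280),interpolation=2)]))
E
```

```text
t 59.1 pos [452.4 190.6   5.2] yaw 84.96 z [ 2.1e-03  3.0e-04 -1.0e+00] F [ 0.7 -0.1  0.2] w 0.587 q [-0.7   0.54  0.21  2.16 -0.24  0.46  1.18]
[-16.1, 15.0, -10.5, 0.01, -0.0, -0.29, 1.0]
[-16.1, 14.9, -10.5, 0.01, -0.0, -0.29, 1.0]
[-16.2, 14.8, -10.5, 0.01, -0.0, -0.29, 1.0]
[-16.3, 14.8, -10.5, 0.01, -0.0, -0.29, 1.0]
[-16.4, 14.7, -10.5, 0.01, -0.0, -0.29, 1.0]
[-16.4, 14.6, -10.5, 0.01, -0.0, -0.29, 1.0]
[-16.5, 14.5, -10.5, 0.01, -0.0, -0.29, 1.0]
[-16.6, 14.4, -10.5, 0.01, -0.0, -0.29, 1.0]
[-16.7, 14.3, -10.5, 0.01, -0.0, -0.29, 1.0]
[-16.7, 14.2, -10.5, 0.01, -0.0, -0.29, 1.0]
```

View pics/b4c.png

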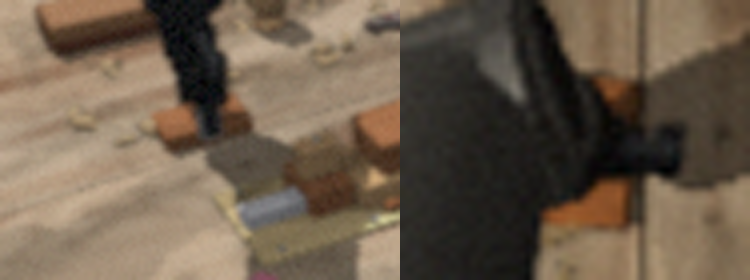

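```bash
python3 - <<'E'
from h import *
f=lambda u,v,z: onz('top',170+(u+.5)/7-.5,200+(v+.5)/7-.5,z)[:2]*1000
print(f(190,225,.018),f(220,75,.018))
E
```

```text
[411.59094096 186.16087185] [494.6009057  169.56592744]
```

Call:
apply_moves([
  [0,0,-10,0,0,0,1],
  [0,0,-20,0,0,0,1],
  [0,0,-25,0,0,0,1],
  [0,0,-25,0,0,0,1],
  [0,0,-20,0,0,0,1],
  [0,0,-10,0,0,0,1],
  [-10,9,0,0,0,0,1],
  [-20,18,0,0,0,-0.4,1],
])

```text
t: 60.2
eef_pos: [0.4762, 0.1582, 0.1209]
tool_rot: [0.0, 0.734, 0.679, 0.001]
contact_force: [1.3, -0.2, -0.9]
gripper_width: 0.586
```

Call:
apply_moves([
  [-24,21,0,0,0,-0.4,1],
  [-24,21,0,0,0,-0.4,1],
  [-24,21,0,0,0,-0.4,1],
  [-24,21,0,0,0,-0.4,1],
  [-20,17,0,0,0,-0.4,1],
  [-5,5,0,0,0,0,1],
  [0,0,0,0,0,0,1],
  [0,0,0,0,0,0,1],
])

```text
t: 61.2
eef_pos: [0.5751, 0.0184, 0.1142]
tool_rot: [-0.001, 0.724, 0.69, -0.004]
contact_force: [-0.7, 0.4, -1.4]
gripper_width: 0.578
```

```bash
python3 plan.py 587.7 17.5 100 87.9 1 1
```

```text
t 61.2 pos [575.1  18.4 114.2] yaw 87.3 z [-0.008  -0.0038 -1.    ] F [-0.7  0.4 -1.4] w 0.578 q [-0.39  0.47  0.33  1.91 -0.2   0.8   1.57]
[-0.2, 12.7, 14.1, -0.45, 0.23, -0.6, 1.0]
```

Call:
apply_moves([
  [-0.8,12.3,3,-0.4,0.2,-0.6,1],
  [0,0,8,0,0,0,1],
  [0,0,8,0,0,0,1],
  [0,0,8,0,0,0,1],
  [0,0,5,0,0,0,1],
  [0,0,0,0,0,0,1],
  [0,0,0,0,0,0,1],
  [0,0,0,0,0,0,1],
])

```text
t: 62.2
eef_pos: [0.5869, 0.0196, 0.0794]
tool_rot: [-0.001, 0.718, 0.696, -0.0]
contact_force: [-0.3, 0.5, -0.5]
gripper_width: 0.582
```

```bash
python3 plan.py 587.7 17.5 69.2 87.9 1 1
```

```text
t 62.2 pos [586.9  19.6  79.4] yaw 88.16 z [-1.7e-03  7.0e-04 -1.0e+00] F [-0.3  0.5 -0.5] w 0.582 q [-0.37  0.54  0.3   1.91 -0.23  0.73  1.6 ]
[-2.1, 0.8, 10.2, -0.1, -0.03, 0.26, 1.0]
```

Call:
apply_moves([
  [-2,0.6,2,0,0,0.2,1],
  [0,0,2,0,0,0,1],
  [0,0,2,0,0,0,1],
  [0,0,0,0,0,0,1],
  [0,0,1,0,0,0,1],
  [0,0,1,0,0,0,1],
  [0,0,0,0,0,0,1],
  [0,0,0,0,0,0,1],
])

```text
t: 63.2
eef_pos: [0.5878, 0.0175, 0.0713]
tool_rot: [-0.001, 0.72, 0.694, -0.0]
contact_force: [-0.3, 0.2, -0.6]
gripper_width: 0.584
```

```bash
python3 plan.py 587.7 17.5 69.2 87.9 1 1
```

```text
t 63.2 pos [587.8  17.5  71.3] yaw 87.95 z [-8.e-04  8.e-04 -1.e+00] F [-0.3  0.2 -0.6] w 0.584 q [-0.36  0.55  0.3   1.91 -0.23  0.72  1.61]
[-0.0, -0.1, 2.1, -0.05, -0.05, 0.05, 1.0]
```

Call:
apply_moves([
  [0,0,1,0,0,0,1],
  [0,0,1,0,0,0,1],
  [0,0,0.3,0,0,0,1],
  [0,0,0,0,0,0,-1],
  [0,0,0,0,0,0,-1],
  [0,0,0,0,0,0,-1],
  [0,0,-15,0,0,0,-1],
  [0,0,-40,0,0,0,-1],
])

```text
t: 64.2
eef_pos: [0.586, 0.0173, 0.1238]
tool_rot: [-0.002, 0.72, 0.694, -0.002]
contact_force: [0.9, 0.5, 0.4]
gripper_width: 1.001
```

Call:
apply_moves([
  [-20,0,-40,0,0,0,-1],
  [-45,-25,0,0,0,0,-1],
  [-50,-30,0,0,0,0,-1],
  [-50,-30,0,0,0,0,-1],
  [-40,-30,0,0,0,0,-1],
  [-10,0,0,0,0,0,-1],
  [0,0,0,0,0,0,-1],
  [0,0,0,0,0,0,-1],
])

```text
t: 65.2
eef_pos: [0.4671, -0.1985, 0.176]
tool_rot: [0.004, 0.719, 0.695, 0.005]
contact_force: [0.2, 1.0, -0.3]
gripper_width: 1.004
```

```bash
python3 plan.py;  python3 - <<'E'
from h import *
snap('scene','b5s.png'); snap('top','b5.png')
b=cv2.imread('pics/b5s.png')[120:250,198:308];c=cv2.imread('pics/b5.png')[160:215,225:265]
cv2.imwrite('pics/b5c.png',np.hstack([cv2.resize(b,(400,473),interpolation=2),cv2.resize(c,(344,473),interpolation=2)]))
E
```

```text
t 65.2 pos [ 467.1 -198.5  176. ] yaw 88.09 z [ 1.250e-02  9.000e-04 -9.999e-01] F [ 0.2  1.  -0.3] w 1.004 q [-0.08  0.27  0.43  2.04 -0.16  0.85  1.98]
```

View pics/b5c.png

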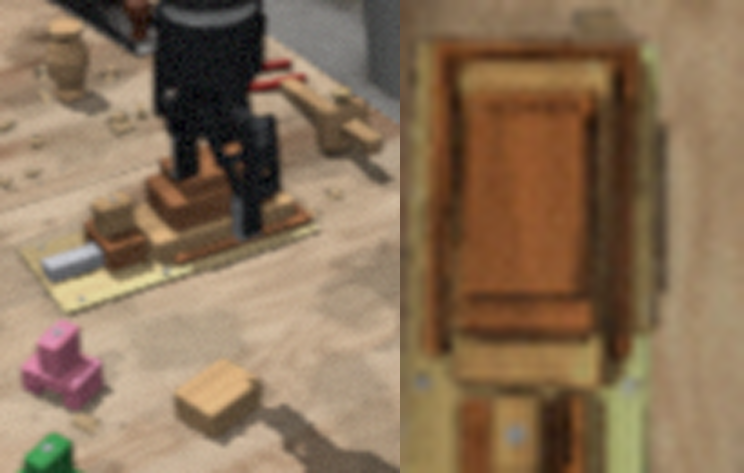

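```bash
python3 - <<'E'
from meas import *
f=lambda u,v,z: (onz('top',225+(u+.5)/8.6-.5,160+(v+.5)/8.6-.5,z)[:2]*1000).round(1)
for n,z,fa,ne,l,r,L in(('mid',.082,(125,107),(120,297),(66,190),(184,190),0),('long',.064,(125,91),(125,333),(62,200),(195,200),0),('base',.032,(130,62),(130,385),(57,200),(205,200),0)):
    F,N,Lf,R=f(*fa,z),f(*ne,z),f(*l,z),f(*r,z); print(n,'x mid',(F[0]+N[0])/2,'len',F[0]-N[0],'y mid',(Lf[1]+R[1])/2,'w',Lf[1]-R[1])
im=cv2.cvtColor(cv2.imread('pics/b5.png'),cv2.COLOR_BGR2RGB)
for n,L,W,z in(('mid',84,52,.082),('long',110,60,.064),('base',150,68,.032)):
    r=box(im,'top',(586.5,16.5),-2.1,L,W,z,.004); print(n,r[0],r[1],r[2],r[3],r[4])
E
```

```text
mid x mid 588.1 len 84.20000000000005 y mid 15.15 w 51.7
long x mid 586.8 len 108.60000000000002 y mid 14.799999999999999 w 59.0
base x mid 587.1 len 148.0 y mid 15.749999999999998 w 67.1
mid [589.1259    15.545916] -0.98189205 (np.float32(81.43833), np.float32(53.17252)) [np.float32(178.4), np.float32(179.7), np.float32(75.9), np.float32(88.1)] [0.35, 0.35, 0.95, 0.19]
long [585.0451    16.996923] -2.1173615 (np.float32(114.28543), np.float32(54.578583)) [np.float32(177.6), np.float32(178.1), np.float32(88.2), np.float32(87.9)] [0.32, 0.2, 0.39, 0.32]
base [588.03564  16.81634] -3.2358115 (np.float32(146.5615), np.float32(62.594006)) [np.float32(175.7), np.float32(177.8), np.float32(88.4), np.float32(85.4)] [0.45, 0.3, 0.21, 0.37]
```

```bash
python3 - <<'E'
from meas import *
for p in('scene0','b5s'):
    im=cv2.cvtColor(cv2.imread(f'pics/{p}.png'),cv2.COLOR_BGR2RGB)
    print(cv2.cvtColor(im,cv2.COLOR_RGB2HSV)[226:229,257:260].reshape(-1,3).mean(0))
    r=rect(im,'scene',258,227,.028,(14,85,155),(26,255,255),25); print(r and (r[0],r[1],r[2]))
E
python3 plan.py 458.3 -208.5 70 106 6
```

```text
[ 16.33333333 104.66666667 207.88888889]
(array([ 459.20391846, -208.35169983]), (43.676551818847656, 62.059242248535156), -73.73502540588379)
[ 16.77777778 105.         218.55555556]
(array([ 458.72592163, -208.49783325]), (44.096763610839844, 62.25246810913086), -73.78850936889648)
t 65.3 pos [ 467.1 -198.2  175.8] yaw 88.14 z [ 1.230e-02  9.000e-04 -9.999e-01] F [-0.1  0.5  1.1] w 1.002 q [-0.08  0.28  0.42  2.04 -0.16  0.85  1.98]
[-1.8, -1.6, 17.6, 0.12, 0.01, -2.98, -1]
[-1.7, -1.7, 17.6, 0.12, 0.01, -2.98, -1]
[-1.6, -1.7, 17.6, 0.12, 0.01, -2.98, -1]
[-1.5, -1.8, 17.6, 0.12, 0.01, -2.98, -1]
[-1.4, -1.8, 17.6, 0.12, 0.01, -2.98, -1]
[-1.3, -1.9, 17.6, 0.12, 0.01, -2.98, -1]
```

Call:
apply_moves([
  [-2,-1,10,0.4,0,-3,-1],
  [-2,-2,18,0.2,0,-3,-1],
  [-2,-2,18,0,0,-3,-1],
  [-2,-2,18,0,0,-3,-1],
  [-2,-2,18,0,0,-3,-1],
  [-1,-2,12,0,0,-3,-1],
  [0,0,0,0,0,0,-1],
  [0,0,0,0,0,0,-1],
])

```text
t: 66.3
eef_pos: [0.4636, -0.2019, 0.0783]
tool_rot: [-0.0, 0.591, 0.807, 0.002]
contact_force: [-0.2, -1.2, 0.3]
gripper_width: 1.001
```

```bash
python3 plan.py 458.5 -208.5 30 106.2 1
```

```text
t 66.3 pos [ 463.6 -201.9   78.3] yaw 107.6 z [ 0.0019  0.003  -1.    ] F [-0.2 -1.2  0.3] w 1.001 q [ 0.05  0.43  0.29  2.1  -0.21  0.64  2.37]
[-4.9, -7.0, 48.3, 0.15, -0.13, 1.4, -1]
```

Call:
apply_moves([
  [-4.8,-6.8,6,0.1,0,1.3,-1],
  [0,0,12,0,0,0,-1],
  [0,0,12,0,0,0,-1],
  [0,0,10,0,0,0,-1],
  [0,0,6,0,0,0,-1],
  [0,0,0,0,0,0,-1],
  [0,0,0,0,0,0,-1],
  [0,0,0,0,0,0,-1],
])

```text
t: 67.3
eef_pos: [0.4593, -0.2086, 0.0298]
tool_rot: [-0.0, 0.601, 0.8, 0.001]
contact_force: [0.4, -0.2, 0.3]
gripper_width: 0.999
```

```bash
python3 plan.py 458.5 -208.5 9 106.2 1
```

```text
t 67.3 pos [ 459.3 -208.6   29.8] yaw 106.18 z [ 0.0015  0.0022 -1.    ] F [ 0.4 -0.2  0.3] w 0.999 q [ 0.09  0.51  0.26  2.12 -0.26  0.54  2.4 ]
[0.2, -0.8, 20.8, 0.12, -0.1, -0.02, -1]
```

Call:
apply_moves([
  [0,-0.8,7,0,0,0,-1],
  [0,0,7,0,0,0,-1],
  [0,0,5,0,0,0,-1],
  [0,0,0,0,0,0,-1],
  [0,0,0,0,0,0,1],
  [0,0,0,0,0,0,1],
  [0,0,0,0,0,0,1],
  [0,0,0,0,0,0,1],
])

```text
t: 68.3
eef_pos: [0.4591, -0.209, 0.0103]
tool_rot: [0.001, 0.601, 0.8, 0.002]
contact_force: [0.4, 0.8, -0.7]
gripper_width: 0.495
```

Call:
apply_moves([
  [0,0,0,0,0,0,1],
  [0,0,0,0,0,0,1],
  [0,0,0,0,0,0,1],
  [0,0,0,0,0,0,1],
  [0,0,0,0,0,0,1],
  [0,0,0,0,0,0,1],
  [0,0,0,0,0,0,1],
  [0,0,0,0,0,0,1],
])

```text
t: 69.3
eef_pos: [0.459, -0.2089, 0.0102]
tool_rot: [0.001, 0.601, 0.8, 0.002]
contact_force: [0.3, -0.9, -0.4]
gripper_width: 0.494
```

```bash
python3 plan.py 458.5 -208.5 130 106.2 5 1;python3 plan.py 587.5 17.5 130 87.9 8 1 458.5 -208.5 130 106.2
```

```text
t 69.3 pos [ 459.  -208.9   10.2] yaw 106.18 z [ 0.0028  0.0019 -1.    ] F [ 0.3 -0.9 -0.4] w 0.494 q [ 0.11  0.55  0.24  2.13 -0.27  0.49  2.41]
[0.1, 0.0, -24.0, 0.04, -0.01, -0.0, 1.0]
[0.1, -0.0, -24.0, 0.04, -0.01, -0.0, 1.0]
[0.1, -0.0, -24.0, 0.04, -0.01, -0.0, 1.0]
[0.1, -0.0, -24.0, 0.04, -0.01, -0.0, 1.0]
[0.1, -0.1, -24.0, 0.04, -0.01, -0.0, 1.0]
t 69.3 pos [ 459.  -208.9   10.2] yaw 106.18 z [ 0.0028  0.0019 -1.    ] F [ 0.3 -0.9 -0.4] w 0.494 q [ 0.11  0.55  0.24  2.13 -0.27  0.49  2.41]
[22.6, 23.4, 0.0, 0.0, 0.0, 2.29, 1.0]
[23.5, 22.4, 0.0, 0.0, 0.0, 2.29, 1.0]
[24.4, 21.5, 0.0, 0.0, 0.0, 2.29, 1.0]
[25.3, 20.5, 0.0, 0.0, 0.0, 2.29, 1.0]
[26.1, 19.5, 0.0, 0.0, 0.0, 2.29, 1.0]
[26.8, 18.4, 0.0, 0.0, 0.0, 2.29, 1.0]
[27.5, 17.3, 0.0, 0.0, 0.0, 2.29, 1.0]
[28.2, 16.2, 0.0, 0.0, 0.0, 2.29, 1.0]
```

Call:
apply_moves([
  [0,0,-10,0,0,0,1],
  [0,0,-22,0,0,0,1],
  [0,0,-25,0,0,0,1],
  [0,0,-25,0,0,0,1],
  [0,0,-25,0,0,0,1],
  [0,0,-15,0,0,0,1],
  [12,12,0,0,0,1,1],
  [22,23,0,0,0,2.2,1],
])

```text
t: 70.3
eef_pos: [0.4821, -0.1689, 0.1399]
tool_rot: [0.001, 0.626, 0.78, 0.002]
contact_force: [-0.0, -0.9, -1.0]
gripper_width: 0.496
```

Call:
apply_moves([
  [24,22,0,0,0,2.2,1],
  [24,21,0,0,0,2.2,1],
  [25,20,0,0,0,2.2,1],
  [26,19,0,0,0,2.2,1],
  [26,18,0,0,0,2.2,1],
  [22,14,0,0,0,2.2,1],
  [5,4,0,0,0,0,1],
  [0,0,0,0,0,0,1],
])

```text
t: 71.3
eef_pos: [0.5829, 0.0032, 0.1408]
tool_rot: [-0.0, 0.713, 0.701, 0.001]
contact_force: [-0.3, -0.5, -0.3]
gripper_width: 0.498
```

```bash
python3 plan.py 587.5 17.5 110 87.9 1 1
```

```text
t 71.3 pos [582.9   3.2 140.8] yaw 89.09 z [ 0.0012  0.0012 -1.    ] F [-0.3 -0.5 -0.3] w 0.498 q [-0.38  0.44  0.35  1.88 -0.2   0.85  1.62]
[14.3, 4.3, 30.9, 0.07, -0.07, 1.19, 1.0]
```

Call:
apply_moves([
  [14,4.2,0,0,0,1.1,1],
  [0,0,0,0,0,0,1],
  [0,0,8,0,0,0,1],
  [0,0,10,0,0,0,1],
  [0,0,10,0,0,0,1],
  [0,0,7,0,0,0,1],
  [0,0,0,0,0,0,1],
  [0,0,0,0,0,0,1],
])

```text
t: 72.3
eef_pos: [0.5841, 0.0099, 0.1026]
tool_rot: [-0.0, 0.722, 0.692, -0.001]
contact_force: [-0.5, -0.4, -0.6]
gripper_width: 0.494
```

```bash
python3 plan.py 587.5 17.5 92.2 87.9 1 1
```

```text
t 72.3 pos [584.1   9.9 102.6] yaw 87.63 z [-0.0025 -0.0017 -1.    ] F [-0.5 -0.4 -0.6] w 0.494 q [-0.38  0.5   0.34  1.9  -0.23  0.78  1.61]
[7.7, 3.1, 10.4, -0.14, 0.1, -0.27, 1.0]
```

Call:
apply_moves([
  [5,2,0,-0.1,0.1,-0.2,1],
  [2,1,0,0,0,0,1],
  [0,0,2,0,0,0,1],
  [0,0,2,0,0,0,1],
  [0,0,2,0,0,0,1],
  [0,0,1,0,0,0,1],
  [0,0,0,0,0,0,1],
  [0,0,0,0,0,0,1],
])

```text
t: 73.3
eef_pos: [0.5882, 0.0175, 0.0959]
tool_rot: [0.0, 0.72, 0.694, 0.0]
contact_force: [-0.4, 0.3, -0.9]
gripper_width: 0.495
```

```bash
python3 plan.py 587.5 17.5 92.2 87.9 1 1
```

```text
t 73.3 pos [588.2  17.5  95.9] yaw 87.87 z [ 9.e-04  4.e-04 -1.e+00] F [-0.4  0.3 -0.9] w 0.495 q [-0.39  0.51  0.33  1.9  -0.23  0.76  1.61]
[-0.1, -0.7, 3.7, 0.05, -0.03, -0.03, 1.0]
```

Call:
apply_moves([
  [0,-0.6,1,0,0,0,1],
  [0,0,1,0,0,0,1],
  [0,0,1,0,0,0,1],
  [0,0,0.7,0,0,0,1],
  [0,0,0.3,0,0,0,1],
  [0,0,0,0,0,0,1],
  [0,0,0,0,0,0,1],
  [0,0,0,0,0,0,1],
])

```text
t: 74.3
eef_pos: [0.5876, 0.0176, 0.0922]
tool_rot: [0.0, 0.72, 0.694, 0.001]
contact_force: [-0.5, -0.2, 1.3]
gripper_width: 0.497
```

```bash
python3 plan.py
```

```text
t 74.3 pos [587.6  17.6  92.2] yaw 87.86 z [ 1.2e-03  8.0e-04 -1.0e+00] F [-0.5 -0.2  1.3] w 0.497 q [-0.38  0.52  0.33  1.9  -0.23  0.76  1.61]
```

Call:
apply_moves([
  [0,0,0,0,0,0,-1],
  [0,0,0,0,0,0,-1],
  [0,0,0,0,0,0,-1],
  [0,0,-15,0,0,0,-1],
  [0,0,-35,0,0,0,-1],
  [0,0,-40,0,0,0,-1],
  [40,-30,-10,0,0,0,-1],
  [50,-45,0,0,0,0,-1],
])

```text
t: 75.3
eef_pos: [0.5193, 0.1073, 0.1996]
tool_rot: [0.003, 0.724, 0.69, 0.003]
contact_force: [-0.1, 1.1, 0.3]
gripper_width: 1.002
```

Call:
apply_moves([
  [50,-40,0,0,0,0,-1],
  [50,-20,0,0,0,0,-1],
  [40,0,0,0,0,0,-1],
  [20,0,0,0,0,0,-1],
  [0,0,0,0,0,0,-1],
  [0,0,0,0,0,0,-1],
  [0,0,0,0,0,0,-1],
  [0,0,0,0,0,0,-1],
])

```text
t: 76.3
eef_pos: [0.4653, 0.2716, 0.2053]
tool_rot: [0.003, 0.724, 0.689, 0.006]
contact_force: [0.5, 0.1, -0.4]
gripper_width: 0.999
```

```bash
python3 plan.py;  python3 - <<'E'
from h import *
snap('scene','b6s.png'); snap('top','b6.png')
b=cv2.imread('pics/b6s.png')[100:210,198:298];c=cv2.imread('pics/b6.png')[160:215,225:265]
cv2.imwrite('pics/b6c.png',np.hstack([cv2.resize(b,(430,473),interpolation=2),cv2.resize(c,(344,473),interpolation=2)]))
cv2.imwrite('pics/b6f.png',cv2.imread('pics/b6s.png'))
E
```

```text
t 76.3 pos [465.3 271.6 205.3] yaw 87.18 z [ 0.0128  0.0034 -0.9999] F [ 0.5  0.1 -0.4] w 0.999 q [-0.88  0.28  0.28  1.93 -0.09  0.93  0.96]
```

View pics/b6c.png

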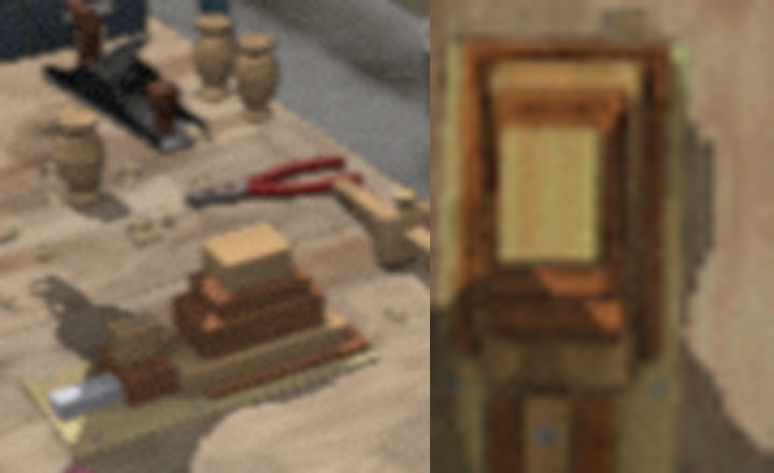

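View pics/b6f.png

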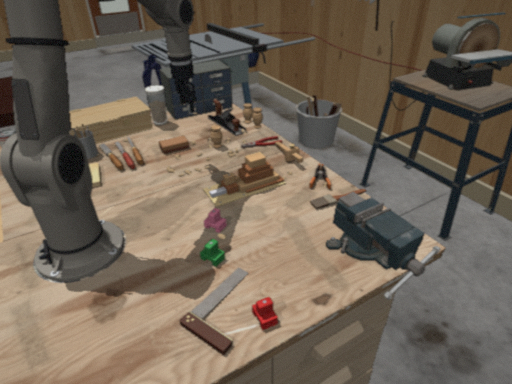

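```bash
python3 - <<'E'
from meas import *
f=lambda u,v,z: (onz('top',225+(u+.5)/8.6-.5,160+(v+.5)/8.6-.5,z)[:2]*1000).round(1)
for n,z,fa,ne,l,r in(('short',.110,(120,126),(120,260),(67,190),(172,190)),('base',.032,(130,62),(130,386),(57,200),(205,200))):
    F,N,Lf,R=f(*fa,z),f(*ne,z),f(*l,z),f(*r,z); print(n,'x mid',(F[0]+N[0])/2,'len',F[0]-N[0],'y mid',(Lf[1]+R[1])/2,'w',Lf[1]-R[1])
im=cv2.cvtColor(cv2.imread('pics/b6.png'),cv2.COLOR_BGR2RGB)
r=rect(im,'top',225+120/8.6,160+190/8.6,.110,(18,85,130),(32,255,255),20); print(r[0],r[1],r[2])
# foot
im2=cv2.cvtColor(cv2.imread('pics/b6s.png'),cv2.COLOR_BGR2RGB)
for nm in('scene','top'):
    pass
a=cv2.imread('pics/b6.png')[160:205,130:180]; b=cv2.imread('pics/b6s.png')[115:155,200:235]
cv2.imwrite('pics/b6g.png',np.hstack([cv2.resize(a,(400,360),interpolation=2),cv2.resize(b,(315,360),interpolation=2)]))
E
```

```text
short x mid 587.15 len 58.299999999999955 y mid 15.650000000000002 w 45.1
base x mid 586.9000000000001 len 148.39999999999998 y mid 15.749999999999998 w 67.1
[586.65875244  16.22730446] (40.7318229675293, 56.099796295166016) 88.65711975097656
```

View pics/b6g.png

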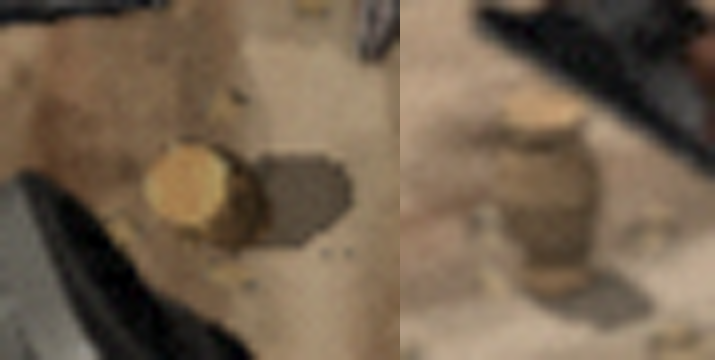

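```bash
python3 - <<'E'
from meas import *
print(onz('top',130+188.5/8-.5,160+186.5/8-.5,.086)*1000, onz('scene',200+143.5/9-.5,115+108.5/9-.5,.086)*1000)
# lower belly check scene: foot bottom ellipse
print(onz('scene',200+157.5/9-.5,115+285/9-.5,.0)*1000)
print(onz('top',130+162/8-.5,160+186/8-.5,.086)*1000,)
E
python3 plan.py 594 343 130 87.9 6
```

```text
[595.54895109 339.69119455  86.        ] [597.14894176 342.18288086  86.        ]
[594.48748615 338.14272198   0.        ]
[596.07638168 352.27105774  86.        ]
t 76.4 pos [465.2 271.9 205.3] yaw 87.21 z [ 0.0129  0.0036 -0.9999] F [-0.7  0.7 -0.1] w 1.003 q [-0.88  0.28  0.28  1.93 -0.09  0.93  0.96]
[12.8, 20.7, 12.9, 0.12, -0.04, -0.12, -1]
[12.8, 20.7, 12.8, 0.12, -0.04, -0.12, -1]
[12.8, 20.8, 12.8, 0.12, -0.04, -0.12, -1]
[12.7, 20.9, 12.7, 0.12, -0.04, -0.12, -1]
[12.7, 20.9, 12.7, 0.12, -0.04, -0.12, -1]
[12.7, 21.0, 12.6, 0.12, -0.04, -0.12, -1]
```

Call:
apply_moves([
  [10,16,0,0.4,0,0,-1],
  [14,22,6,0.3,0,0,-1],
  [14,22,12,0,0,0,-1],
  [13,22,14,0,0,0,-1],
  [13,22,14,0,0,0,-1],
  [10,16,12,0,0,0,-1],
  [0,2,0,0,0,0,-1],
  [0,0,0,0,0,0,-1],
])

```text
t: 77.4
eef_pos: [0.5944, 0.3398, 0.1459]
tool_rot: [-0.002, 0.725, 0.689, 0.001]
contact_force: [-0.4, -1.0, -0.2]
gripper_width: 1.003
```

```bash
python3 plan.py 596.3 341.5 100 87.9 1
```

```text
t 77.4 pos [594.4 339.8 145.9] yaw 87.09 z [-9.0e-04  3.9e-03 -1.0e+00] F [-0.4 -1.  -0.2] w 1.003 q [-0.79  0.58  0.26  1.62 -0.18  0.96  1.05]
[1.6, 1.8, 45.9, -0.06, -0.22, -0.81, -1]
```

Call:
apply_moves([
  [1.5,1.8,8,0,-0.2,-0.7,-1],
  [0,0,13,0,0,0,-1],
  [0,0,14,0,0,0,-1],
  [0,0,14,0,0,0,-1],
  [0,0,12,0,0,0,-1],
  [0,0,8,0,0,0,-1],
  [0,0,0,0,0,0,-1],
  [0,0,0,0,0,0,-1],
])

```text
t: 78.4
eef_pos: [0.5948, 0.3407, 0.0725]
tool_rot: [-0.001, 0.72, 0.694, -0.001]
contact_force: [-0.1, -0.3, -0.9]
gripper_width: 0.999
```

```bash
python3 plan.py 596.3 341.5 29 87.9 1;  python3 - <<'E'
from h import *
snap('scene','b7s.png')
c=cv2.imread('pics/b7s.png')[90:160,190:260]
cv2.imwrite('pics/b7c.png',cv2.resize(c,None,fx=8,fy=8,interpolation=2))
E
```

```text
t 78.4 pos [594.8 340.7  72.5] yaw 87.85 z [-2.e-03  2.e-04 -1.e+00] F [-0.1 -0.3 -0.9] w 0.999 q [-0.77  0.67  0.24  1.66 -0.2   0.84  1.08]
[0.8, 1.5, 43.5, -0.11, -0.01, -0.05, -1]
```

View pics/b7c.png

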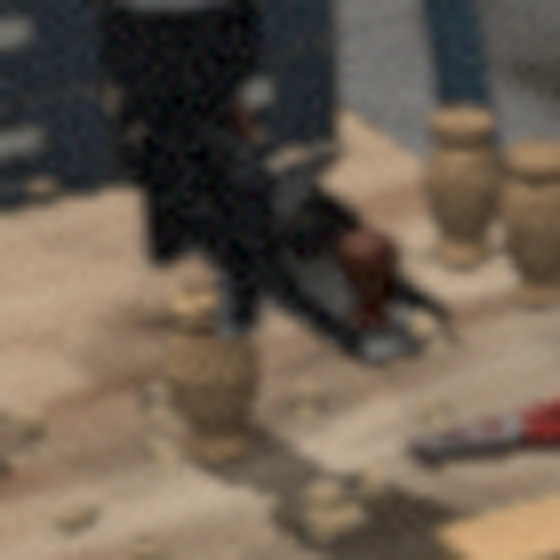

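Call:
apply_moves([
  [0.7,1.4,6,-0.1,0,0,-1],
  [0,0,10,0,0,0,-1],
  [0,0,10,0,0,0,-1],
  [0,0,8,0,0,0,-1],
  [0,0,5,0,0,0,-1],
  [0,0,1,0,0,0,-1],
  [0,0,0,0,0,0,-1],
  [0,0,0,0,0,0,-1],
])

```text
t: 79.45
eef_pos: [0.5967, 0.3417, 0.0303]
tool_rot: [-0.0, 0.72, 0.694, 0.001]
contact_force: [0.9, 0.4, -0.1]
gripper_width: 0.997
```

```bash
python3 plan.py 596.3 341.5 29 87.9 1
```

```text
t 79.45 pos [596.7 341.7  30.3] yaw 87.85 z [ 7.e-04  8.e-04 -1.e+00] F [ 0.9  0.4 -0.1] w 0.997 q [-0.76  0.73  0.22  1.67 -0.21  0.77  1.09]
[-0.2, -0.4, 1.3, 0.04, -0.05, -0.05, -1]
```

Call:
apply_moves([
  [0,0,0.5,0,0,0,1],
  [0,0,0,0,0,0,1],
  [0,0,0,0,0,0,1],
  [0,0,0,0,0,0,1],
  [0,0,0,0,0,0,1],
  [0,0,0,0,0,0,1],
  [0,0,0,0,0,0,1],
  [0,0,0,0,0,0,1],
], grip_force=80)

```text
t: 80.45
eef_pos: [0.5977, 0.3419, 0.0311]
tool_rot: [0.0, 0.72, 0.694, 0.002]
contact_force: [0.6, 0.8, 1.2]
gripper_width: 0.54
```

Call:
apply_moves([
  [0,0,0,0,0,0,1],
  [0,0,-10,0,0,0,1],
  [0,0,-20,0,0,0,1],
  [0,0,-25,0,0,0,1],
  [0,0,-25,0,0,0,1],
  [0,0,-25,0,0,0,1],
  [0,0,-20,0,0,0,1],
  [0,0,-5,0,0,0,1],
])

```text
t: 81.45
eef_pos: [0.5971, 0.3418, 0.1716]
tool_rot: [0.0, 0.72, 0.694, 0.003]
contact_force: [0.2, 0.4, -1.3]
gripper_width: 0.543
```

```bash
python3 plan.py 587.5 17.5 165 87.9 12 1;  python3 - <<'E'
from h import *
snap('scene','b8s.png')
c=cv2.imread('pics/b8s.png')[60:160,180:260]
cv2.imwrite('pics/b8c.png',cv2.resize(c,None,fx=6,fy=6,interpolation=2))
E
```

```text
t 81.45 pos [597.1 341.8 171.6] yaw 87.83 z [ 0.0042  0.0036 -1.    ] F [ 0.2  0.4 -1.3] w 0.543 q [-0.79  0.56  0.27  1.6  -0.17  1.    1.06]
[-27.0, 0.2, 0.4, 0.02, -0.02, -0.01, 1.0]
[-27.0, 0.2, 0.5, 0.02, -0.02, -0.01, 1.0]
[-27.0, 0.2, 0.5, 0.02, -0.02, -0.01, 1.0]
[-27.0, 0.2, 0.5, 0.02, -0.02, -0.01, 1.0]
[-27.0, 0.2, 0.5, 0.02, -0.02, -0.01, 1.0]
[-27.0, 0.2, 0.5, 0.02, -0.02, -0.01, 1.0]
[-27.0, 0.2, 0.5, 0.02, -0.02, -0.01, 1.0]
[-27.0, 0.2, 0.5, 0.02, -0.02, -0.01, 1.0]
[-27.0, 0.2, 0.5, 0.02, -0.02, -0.01, 1.0]
[-27.0, 0.2, 0.5, 0.02, -0.02, -0.01, 1.0]
[-27.0, 0.2, 0.5, 0.02, -0.02, -0.01, 1.0]
[-27.0, 0.2, 0.5, 0.02, -0.02, -0.01, 1.0]
```

View pics/b8c.png

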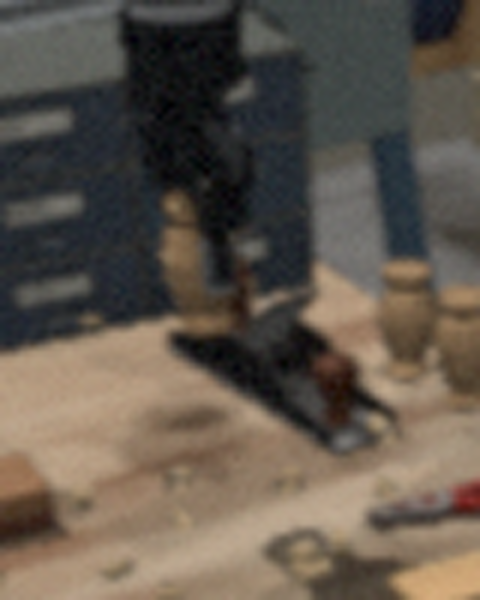

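Call:
apply_moves([
  [-10,0,0,0,0,0,1],
  [-20,0,0,0,0,0,1],
  [-27,0,0,0,0,0,1],
  [-27,0,0,0,0,0,1],
  [-27,0,0,0,0,0,1],
  [-27,0,0,0,0,0,1],
  [-27,0,0,0,0,0,1],
  [-27,0,0,0,0,0,1],
])

```text
t: 82.5
eef_pos: [0.5848, 0.1294, 0.1666]
tool_rot: [0.0, 0.723, 0.691, -0.003]
contact_force: [0.6, 0.8, -1.0]
gripper_width: 0.544
```

```bash
python3 plan.py 587.5 17.5 172 87.9 6 1
```

```text
t 82.5 pos [584.8 129.4 166.6] yaw 87.42 z [-0.0041 -0.0041 -1.    ] F [ 0.6  0.8 -1. ] w 0.544 q [-0.55  0.43  0.3   1.82 -0.16  0.92  1.34]
[-18.6, 1.3, -0.8, -0.04, 0.04, -0.08, 1.0]
[-18.6, 1.3, -0.8, -0.04, 0.04, -0.08, 1.0]
[-18.6, 1.2, -0.8, -0.04, 0.04, -0.08, 1.0]
[-18.6, 1.2, -0.9, -0.04, 0.04, -0.08, 1.0]
[-18.6, 1.2, -0.9, -0.04, 0.04, -0.08, 1.0]
[-18.6, 1.2, -0.9, -0.04, 0.04, -0.08, 1.0]
```

Call:
apply_moves([
  [-20,1,-2,-0.1,0.1,0,1],
  [-20,1,-2,-0.1,0.1,-0.2,1],
  [-20,1,-1,0,0,-0.2,1],
  [-17,1,0,0,0,0,1],
  [-10,0,0,0,0,0,1],
  [-3,0,0,0,0,0,1],
  [0,0,0,0,0,0,1],
  [0,0,0,0,0,0,1],
])

```text
t: 83.5
eef_pos: [0.5823, 0.0278, 0.1713]
tool_rot: [-0.0, 0.723, 0.691, -0.002]
contact_force: [0.7, 1.1, -1.8]
gripper_width: 0.541
```

```bash
python3 plan.py 587.5 17.5 155 87.9 1 1
```

```text
t 83.5 pos [582.3  27.8 171.3] yaw 87.39 z [-0.0025 -0.0017 -1.    ] F [ 0.7  1.1 -1.8] w 0.541 q [-0.41  0.4   0.33  1.86 -0.16  0.91  1.52]
[-10.0, 5.8, 16.3, -0.14, 0.1, -0.51, 1.0]
```

Call:
apply_moves([
  [-7,4,2,-0.1,0.1,-0.4,1],
  [-3,1.5,2,0,0,0,1],
  [0,0,4,0,0,0,1],
  [0,0,4,0,0,0,1],
  [0,0,3,0,0,0,1],
  [0,0,0,0,0,0,1],
  [0,0,0,0,0,0,1],
  [0,0,0,0,0,0,1],
])

```text
t: 84.5
eef_pos: [0.5876, 0.0185, 0.1549]
tool_rot: [-0.001, 0.72, 0.694, -0.0]
contact_force: [-0.1, 0.3, -1.5]
gripper_width: 0.544
```

```bash
python3 plan.py 587.9 17.5 141 87.9 1 1;  python3 - <<'E'
from h import *
snap('scene','b9s.png')
c=cv2.imread('pics/b9s.png')[85:205,200:300]
cv2.imwrite('pics/b9c.png',cv2.resize(c,None,fx=5,fy=5,interpolation=2))
E
```

```text
t 84.5 pos [587.6  18.5 154.9] yaw 87.96 z [-1.1e-03  4.0e-04 -1.0e+00] F [-0.1  0.3 -1.5] w 0.544 q [-0.38  0.43  0.32  1.86 -0.17  0.88  1.55]
[-1.0, 0.3, 13.9, -0.07, -0.02, 0.06, 1.0]
```

View pics/b9c.png

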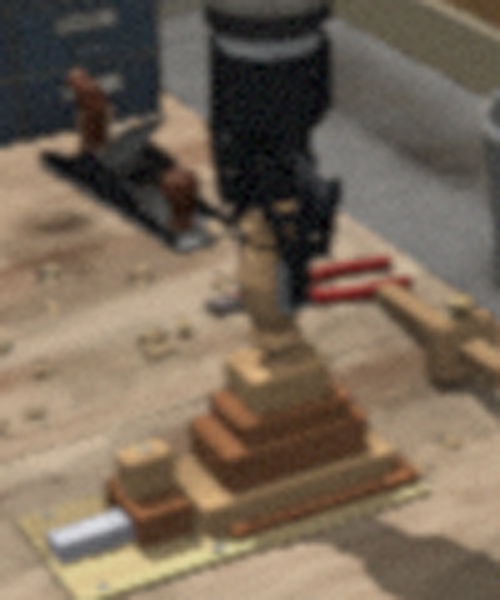

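```bash
python3 -c "
import cv2
c=cv2.imread('pics/b9s.png')[120:170,235:275]
cv2.imwrite('pics/b9d.png',cv2.resize(c,None,fx=12,fy=12,interpolation=cv2.INTER_CUBIC))"
```

```text
(no output)
```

View pics/b9d.png

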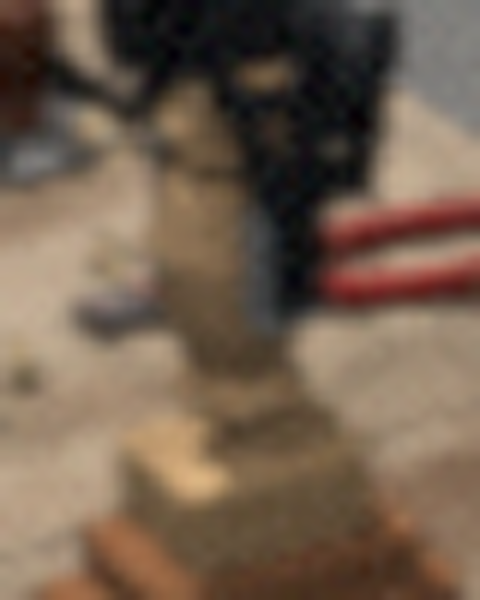

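Call:
apply_moves([
  [-0.9,0.3,3,0,0,0,1],
  [0,0,3,0,0,0,1],
  [0,0,2,0,0,0,1],
  [0,0,2,0,0,0,1],
  [0,0,0,0,0,0,1],
  [0,0,0,0,0,0,1],
  [0,0,0,0,0,0,1],
  [0,0,0,0,0,0,1],
])

```text
t: 85.55
eef_pos: [0.588, 0.0175, 0.1443]
tool_rot: [-0.0, 0.72, 0.694, -0.0]
contact_force: [0.3, -0.5, -0.8]
gripper_width: 0.537
```

```bash
python3 plan.py 587.9 17.5 141 87.9 1 1;  python3 - <<'E'
from h import *
snap('scene','c0s.png');snap('top','c0.png')
c=cv2.imread('pics/c0s.png')[120:175,235:275]
d=cv2.imread('pics/c0.png')[160:215,225:265]
cv2.imwrite('pics/c0c.png',np.hstack([cv2.resize(c,None,fx=9,fy=9,interpolation=2),cv2.resize(d,None,fx=9,fy=9,interpolation=2)]))
E
```

```text
t 85.55 pos [588.   17.5 144.3] yaw 87.96 z [-9.e-04  5.e-04 -1.e+00] F [ 0.3 -0.5 -0.8] w 0.537 q [-0.38  0.45  0.32  1.87 -0.18  0.86  1.56]
[-0.0, -0.1, 3.3, -0.05, -0.02, 0.06, 1.0]
```

View pics/c0c.png

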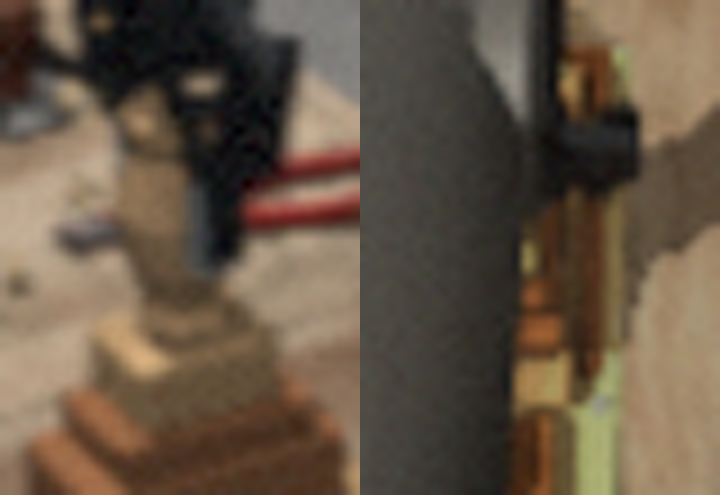

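Call:
apply_moves([
  [0,0,1,0,0,0,1],
  [0,0,1,0,0,0,1],
  [0,0,1,0,0,0,1],
  [0,0,0.5,0,0,0,1],
  [0,0,0.5,0,0,0,1],
  [0,0,0,0,0,0,1],
  [0,0,0,0,0,0,1],
  [0,0,0,0,0,0,1],
])

```text
t: 86.65
eef_pos: [0.5885, 0.0174, 0.1414]
tool_rot: [-0.0, 0.72, 0.694, 0.0]
contact_force: [-1.0, -0.4, 1.1]
gripper_width: 0.545
```

```bash
python3 plan.py
```

```text
t 86.65 pos [588.5  17.4 141.4] yaw 87.94 z [ 4.e-04  1.e-03 -1.e+00] F [-1.  -0.4  1.1] w 0.545 q [-0.38  0.45  0.31  1.87 -0.18  0.85  1.56]
```

Call:
apply_moves([
  [0,0,0.8,0,0,0,1],
  [0,0,0.8,0,0,0,1],
  [0,0,0.5,0,0,0,1],
  [0,0,0,0,0,0,1],
  [0,0,0,0,0,0,1],
  [0,0,0,0,0,0,1],
  [0,0,0,0,0,0,1],
  [0,0,0,0,0,0,1],
], grip_force=20)

```text
t: 87.65
eef_pos: [0.5889, 0.0174, 0.1414]
tool_rot: [-0.0, 0.72, 0.694, 0.001]
contact_force: [-1.9, 0.7, 2.3]
gripper_width: 0.545
```

```bash
python3 plan.py; python3 - <<'E'
from h import *
snap('scene','c1s.png')
c=cv2.imread('pics/c1s.png')[120:175,235:275]
cv2.imwrite('pics/c1c.png',cv2.resize(c,None,fx=10,fy=10,interpolation=2))
E
```

```text
t 87.65 pos [588.9  17.4 141.4] yaw 87.93 z [ 0.001   0.0019 -1.    ] F [-1.9  0.7  2.3] w 0.545 q [-0.38  0.45  0.31  1.87 -0.18  0.85  1.56]
```

View pics/c1c.png

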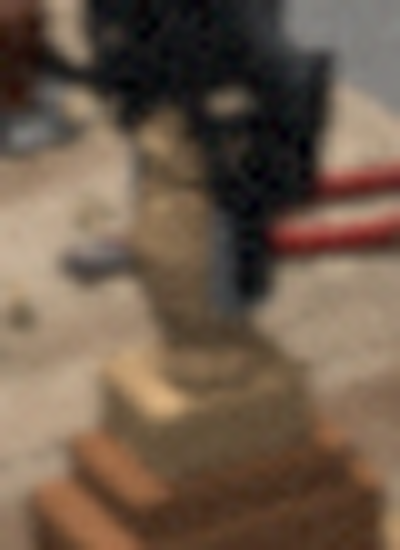

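Call:
apply_moves([
  [0,0,-0.5,0,0,0,0],
  [0,0,0,0,0,0,-0.3],
  [0,0,0,0,0,0,-0.6],
  [0,0,0,0,0,0,-1],
  [0,0,0,0,0,0,-1],
  [0,0,0,0,0,0,-1],
  [0,0,0,0,0,0,-1],
  [0,0,0,0,0,0,-1],
])

```text
t: 88.7
eef_pos: [0.5892, 0.0175, 0.1415]
tool_rot: [-0.0, 0.72, 0.694, 0.001]
contact_force: [-0.4, 0.2, -0.0]
gripper_width: 1.002
```

```bash
python3 plan.py; python3 - <<'E'
from h import *
snap('scene','c2s.png')
c=cv2.imread('pics/c2s.png')[105:175,225:280]
cv2.imwrite('pics/c2c.png',cv2.resize(c,None,fx=8,fy=8,interpolation=2))
E
```

```text
t 88.7 pos [589.2  17.5 141.5] yaw 87.93 z [ 0.0016  0.0016 -1.    ] F [-0.4  0.2 -0. ] w 1.002 q [-0.38  0.45  0.31  1.87 -0.18  0.85  1.56]
```

View pics/c2c.png

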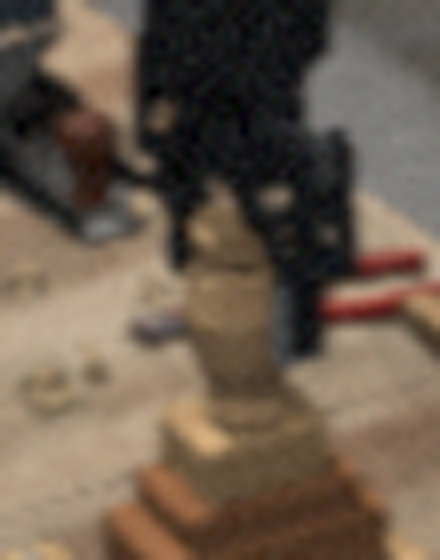

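Foot stands free; lift straight up slowly, then move off to the side.

Call:
apply_moves([
  [0,0,-6,0,0,0,-1],
  [0,0,-10,0,0,0,-1],
  [0,0,-12,0,0,0,-1],
  [0,0,-14,0,0,0,-1],
  [0,0,-16,0,0,0,-1],
  [0,0,-18,0,0,0,-1],
  [0,0,-15,0,0,0,-1],
  [0,0,0,0,0,0,-1],
])

```text
t: 89.75
eef_pos: [0.5901, 0.0172, 0.2411]
tool_rot: [0.001, 0.72, 0.694, 0.003]
contact_force: [-0.3, 0.7, -0.5]
gripper_width: 1.001
```

Call:
apply_moves([
  [20,-10,-10,0,0,0,-1],
  [40,-25,0,0,0,0,-1],
  [45,-30,0,0,0,0,-1],
  [50,-30,0,0,0,0,-1],
  [50,-15,0,0,0,0,-1],
  [40,0,0,0,0,0,-1],
  [20,0,0,0,0,0,-1],
  [0,0,0,0,0,0,-1],
])

```text
t: 90.75
eef_pos: [0.4852, 0.2912, 0.2475]
tool_rot: [0.001, 0.721, 0.693, -0.0]
contact_force: [0.8, 0.2, 0.2]
gripper_width: 1.001
```

```bash
python3 plan.py;  python3 - <<'E'
from h import *
snap('scene','d0s.png'); snap('top','d0.png')
b=cv2.imread('pics/d0s.png')[95:205,200:300];c=cv2.imread('pics/d0.png')[160:215,225:265]
cv2.imwrite('pics/d0c.png',np.hstack([cv2.resize(b,(430,473),interpolation=2),cv2.resize(c,(344,473),interpolation=2)]))
cv2.imwrite('pics/d0f.png',cv2.resize(cv2.imread('pics/d0.png'),(800,600)))
E
```

```text
t 90.75 pos [485.2 291.2 247.5] yaw 87.75 z [ 9.0e-04 -1.8e-03 -1.0e+00] F [0.8 0.2 0.2] w 1.001 q [-0.82  0.28  0.21  1.81 -0.06  1.05  0.94]
```

View pics/d0c.png

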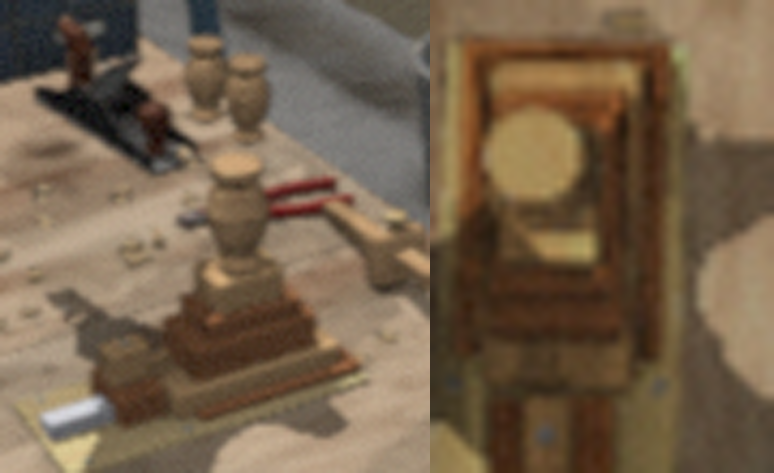

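View pics/d0f.png

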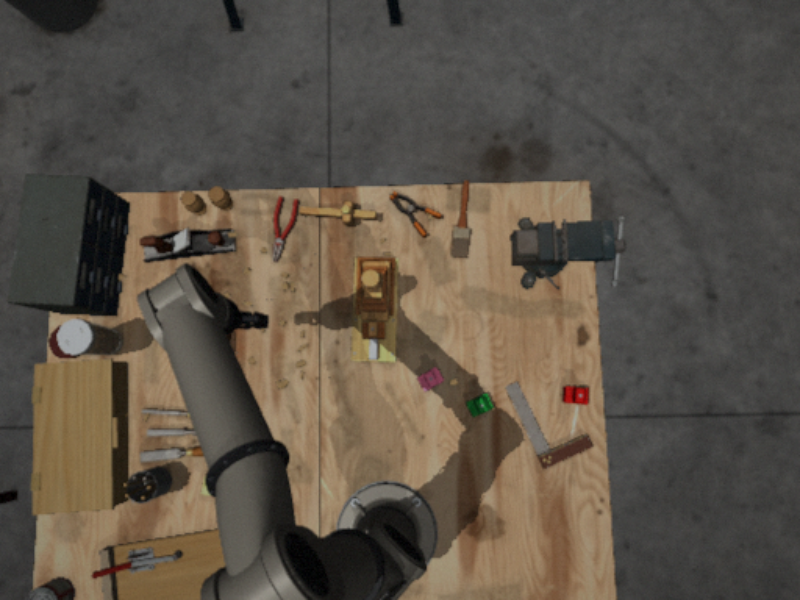

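```bash
python3 - <<'E'
from meas import *
f=lambda u,v,z: (onz('top',225+(u+.5)/8.6-.5,160+(v+.5)/8.6-.5,z)[:2]*1000).round(1)
print('foot top',f(103,155,.196),'edges',f(54,155,.196),f(154,155,.196),f(103,108,.196),f(103,202,.196))
k=.01 ; g=lambda u,v,z:(onz('scene',200+(u+.5)/4.3-.5,95+(v+.5)/4.3-.5,z)[:2]*1000).round(1)
print('scene foot top',g(237,170,.196),'foot bottom edge L/R at v~262',g(213,262,.11),g(258,262,.11))
for p in((197,262),(205,302),(285,282),): print('short corners',g(*p,.11))
print('screw',g(124,344,.068), f(115,433,.068))
im=cv2.cvtColor(cv2.imread('pics/d0.png'),cv2.COLOR_BGR2RGB)
E
python3 -c "
import cv2
c=cv2.imread('pics/d0s.png')[125:205,205:290]
cv2.imwrite('pics/d0e.png',cv2.resize(c,None,fx=7.4,fy=7.4,interpolation=cv2.INTER_CUBIC))"
```

```text
foot top [587.6  16.4] edges [588.1  36.2] [587.1  -4.2] [606.9  16.2] [568.4  16.6]
scene foot top [583.7   8.4] foot bottom edge L/R at v~262 [573.3  31.1] [602.8  12. ]
short corners [562.8  37.9]
short corners [538.1 -17.6]
short corners [604.2 -25.2]
screw [488.   23.1] [488.   21.8]
```

View pics/d0e.png

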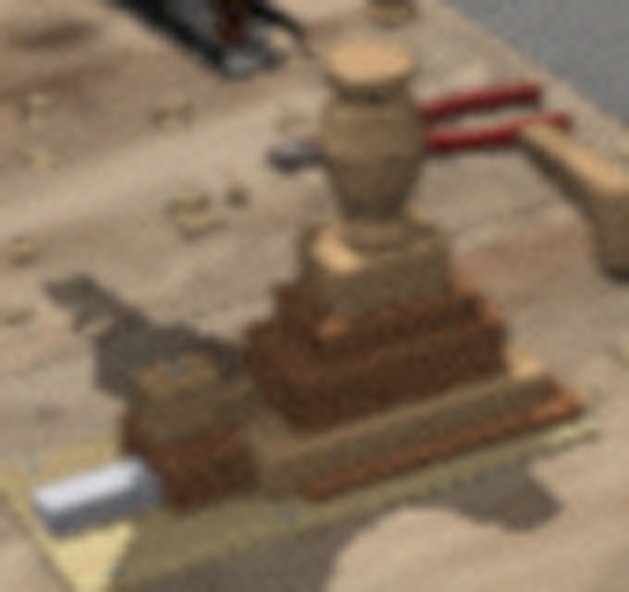

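```bash
python3 -c "
from station import bot
print(bot.hand_in())"
```

```text
the job is handed in; nothing more can be done
None
```

The plinth is dry-fitted in the jig and the job is handed in at about 91 s of the 210 s allowed; the hand-in gives no verdict.

**What I did**
- I took the sanding block out of the pocket and set it flat on the bench, clear of the jig.
- I laid the base in the pocket, set the brown stop block over the rail and slid it home.
- I stacked tier_long, tier_mid and tier_short in that order, then stood the turned foot on top. No round tier was in the scene.

**Last checks, from the camera pictures**

| Item | Centre x, y (mm) | Reading relative to the base |
|---|---|---|
| Base | 587, 16 | – |
| tier_long | 586.8, 15 | about 1 mm |
| tier_mid | 588, 15 | about 1.2 mm along its length, the largest offset |
| tier_short | 587, 16 | within 1 mm |
| Foot | 587.6, 16.4 | about 1 mm |

- **Foot:** it looks upright. It had leaned slightly in the grip but levelled when set down.
- **Stop block:** its screw reads x = 488, against 488.7 expected when locked. I first slid it about 3 mm past home, which pushed the base towards the far wall. Pulling back, it moved freely for about 4 mm and then met resistance, which I took as the ball notch, so I set it in the middle of that play.
- **Bystanders:** the pliers, marking gauge and paint brush are where they lay at the start.

**Checks that were weak or disagreed**
- Automatic edge fits of the stacked pieces in shadow scattered by up to 2 to 3 mm and 1 to 2 degrees. I relied on edges read by hand for the figures above.
- A hand-read foot-top position from the scene camera disagreed with the top camera by about 4 mm in x and 8 mm in y. I used the top-camera reading.
- The sanding block was hidden under the arm in the last top picture. I last saw it lying flat and clear of the jig earlier in the run.

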